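Chock the spare lamps on the sloping rails

TASK

Set all three grey chocks in the sloping rails and park every spare lamp that lies on the bench across the rails, one lamp to a chock. Stand a chock in the channel between the rails and push it downhill into its own pair of converging shoulders (short chock lowest, middle chock half-way, long chock highest) until it is home and centred; only when its chock is home lay a lamp gently across the rails against the chock's uphill side, glass on both rails and black base overhanging the edge nearest the robot, and let go when it rests. Leave the parked lamps still and knock over none of the bottle, beaker and vial standing by; a chock without a lamp stays ready for the next one.

Things in the scene. Friction and masses are not known exactly. Their poses are not given: they have to be found in the camera images.
- lamp_board: fixed sloping lamp rest: two white rails on an aluminium plate, 88 mm wide (x) and 240 mm long (y = -114 to +126). Origin midway between the rails in the plane of their tops, 33 mm above the bench; z = normal, +y = uphill, slope 0.13 rad, +x points away from the robot. The channel between the rails is 10 mm deep; its width shrinks downhill 72, 60, 48, 36 mm. Unchocked lamps roll off the low end; chocks stay put.
- home_short (a point): point midway between the rails, level with their tops (10 mm above the channel floor), on the axis of the short chock when it is home, at x = 0, y = -88 mm of the rest; axes as the rest's. A pair of converging shoulders (6 mm in over 8 mm down, each side) stops and centres that chock here. A lamp resting against it has its axis 27 mm uphill and 18 mm above this point, its middle 25 mm (10 to 40) to the -x side.
- home_middle (a point): point midway between the rails, level with their tops (10 mm above the channel floor), on the axis of the middle chock when it is home, at x = 0, y = -8 mm of the rest; axes as the rest's. A pair of converging shoulders (6 mm in over 8 mm down, each side) stops and centres that chock here. A lamp resting against it has its axis 27 mm uphill and 18 mm above this point, its middle 25 mm (10 to 40) to the -x side.
- home_long (a point): point midway between the rails, level with their tops (10 mm above the channel floor), on the axis of the long chock when it is home, at x = 0, y = 72 mm of the rest; axes as the rest's. A pair of converging shoulders (6 mm in over 8 mm down, each side) stops and centres that chock here. A lamp resting against it has its axis 27 mm uphill and 18 mm above this point, its middle 25 mm (10 to 40) to the -x side.
- chock_short_mid (a point): short chock: upright grey block with a steel foot and round ends, 42 mm along its x axis, 18 mm wide, 40 mm high, 250 g; either way round is the same. It is taken across its width. Point: its centre, 20 mm above its underside.
- chock_middle_mid (a point): middle chock: upright grey block with a steel foot and round ends, 54 mm along its x axis, 18 mm wide, 40 mm high, 250 g; either way round is the same. It is taken across its width. Point: its centre, 20 mm above its underside.
- chock_long_mid (a point): long chock: upright grey block with a steel foot and round ends, 66 mm along its x axis, 18 mm wide, 40 mm high, 250 g; either way round is the same. It is taken across its width. Point: its centre, 20 mm above its underside.
- lamp_a_mid (a point): hollow-cathode lamp (glass, collar, black base) lying on its side, 151 mm long, glass 35.4 mm and base 37 mm across, 90 g; rolls freely; may be absent. Point: middle of the lamp on its axis, 18 mm above what it lies on. y axis: along the lamp to the base; glass from -76 to +26 mm, black base +26 to +64 mm (take it there, +47 mm), pins to +75 mm; x and z turn as it rolls.
- lamp_b_mid (a point): hollow-cathode lamp (glass, collar, black base) lying on its side, 151 mm long, glass 35.4 mm and base 37 mm across, 90 g; rolls freely; may be absent. Point: middle of the lamp on its axis, 18 mm above what it lies on. y axis: along the lamp to the base; glass from -76 to +26 mm, black base +26 to +64 mm (take it there, +47 mm), pins to +75 mm; x and z turn as it rolls.
- lamp_c_mid (a point): hollow-cathode lamp (glass, collar, black base) lying on its side, 151 mm long, glass 35.4 mm and base 37 mm across, 90 g; rolls freely; may be absent. Point: middle of the lamp on its axis, 18 mm above what it lies on. y axis: along the lamp to the base; glass from -76 to +26 mm, black base +26 to +64 mm (take it there, +47 mm), pins to +75 mm; x and z turn as it rolls.
- lamp_a_base (a point): middle of the black base of the lamp of point lamp_a_mid, on its axis, 47 mm from that point
- lamp_b_base (a point): middle of the black base of the lamp of point lamp_b_mid, on its axis, 47 mm from that point
- lamp_c_base (a point): middle of the black base of the lamp of point lamp_c_mid, on its axis, 47 mm from that point
- sip_tube: thin white tube, stiff and fixed: an obstacle for arm and gripper, never moves. It runs from the rinse bottle (a 215 mm high blue bottle at the back) down over the bench and up to the sampler at the right; world points (mm): 700,105,210 - 650,60,236 - 573,-25,168 - 530,-95,38 - 510,-150,3 - 510,-280,8 - 530,-365,62 - 570,-480,265 - 590,-520,290. Origin near its middle.
- dropper_bottle: brown dropper bottle, 30 mm across, 75 mm high, standing at the back right; origin under its centre; bystander
- beaker_50: small beaker, 50 mm across, 56 mm high, standing at the back right; origin under its centre; bystander
- vial_8: small capped vial, 20 mm across, 48 mm high, standing behind the rest; origin under its centre; bystander
Not all that is in view belongs to the job. Leave any turquoise look-alike of the part that bears lamp_b_mid alone.

How it is judged:
By the outcome, as a careful person would: the job done as asked, in the order asked, and still so for the second after the job is handed in, with the robot touching nothing.
Of lamp_a, lamp_b, lamp_c only 2 to 3 are there at a start; the rules pass over those that are not, and their reading is None.
At some moment in a run one of chock_short, chock_middle, chock_long may be knocked a few centimetres aside while the robot is not near it.
It also fails if it takes over 210 s, if anything falls off the work surface, if the arm or the gripper's body presses on something with over 40 N, if the wrist force passes 120 N, or if a joint passes its speed limit or range.

ROBOT

A 6-joint arm with a two-finger parallel gripper is mounted at the origin on a cart in front of the work surface, level with it; the furniture and walls round the work are solid. World frame = base frame: x ahead of the robot, y to its left, z up, the work surface at z = 0. Lengths are in m, angles in rad, forces in N, time in s.
With the tool pointing down it reaches from about 0.3 to 0.775 m from the base axis. Payload 14.6 kg.
Tool frame: the origin (TCP) lies at the very end of the fingers, on their centre line; the grasp point (between the pads) lies 19 mm behind it; z points along the fingers, y is the direction in which the jaws open and shut (so a half turn about z gives the same grasp; the last joint's range is limited). The gripper opens to 94 mm and grips with 3 to 60 N. Pads are 16 mm wide; open, the fingers measure 119 mm over their backs; the gripper's body (75 mm by 177 mm) begins 78 mm behind the grasp point.
Start: joints at [1.213, 0.3, 1.521, -0, 1.321, -0.067], TCP at [0.158, 0.527, 0.205] pointing down, gripper open.
Joint ranges: [-3.03, 3.03], [-0.79, 2.21], [0.23, 2.52], [-1.04, 4.18], [0, 3.07], [-2.55, 2.55]. Speed limits (rad/s): [2.22, 2.22, 2.57, 3.14, 3.14, 3.14].

INTERFACE

Orientations are given as [roll, pitch, yaw] about the fixed x, y, z axes, in that order (R = Rz(yaw) Ry(pitch) Rx(roll)).
In Python, from station import status, camera, ctrl gives the robot as it stands. The module is installed in compiled form; this text tells all that it offers.
- The arm moves only by the shell command python3 -m jog 'ROWS' [FORCE]. ROWS is JSON, a list of rows, each a list of 7 numbers: the shift along the tool's x, y, z each as a share of 1000 mm, from -1 to 1, then the turn, a rotation vector about the tool's x, y, z each as a share of pi/2 rad, from -1 to 1, then the opening, from -1 (shut) to 1 (fully open), so that 0 is half open. A call has 1 to 20 rows; each row is the pose to reach, as a shift and turn from the pose measured when the call began, along the tool's axes at that moment; what a row does not reach only later rows make up. A row lasts 1/10 s, in which the tool goes at most 50 mm and 8.59 degrees, less where a joint would pass 70% of its speed; a pose out of reach is approached as far as the arm can. A call with a number of a shift or a turn outside -1 to 1 is refused whole. A call with a gripper value outside its range is refused whole. The fingers move at their own pace and stop on an object; FORCE is the grip in N (left out, the last holds). Time passes only in rows, so rows that repeat a pose let the fingers close. It gives the time, the measured TCP pose, the force and the opening at its end, in the units of the state.
- status.get_obs(): the state, without advancing time (a new reading comes with each control period).
- camera(name): name is "side" or "top"; returns a dict with "image" (400x640x3 uint8, red, green, blue), "fx", "fy", "cx", "cy" (pixels), "k1" (the pictures are not rectified: a ray, as slopes to the right and down, at radius r is drawn at 1 + k1 r^2 times it, then the intrinsics apply), "world_from_camera" (4x4, takes a point from camera to world coordinates). Camera axes: x right, y down, z forward; pixel columns grow to the right and rows downward; lengths in m; the calibration is good to about 2 mm. A picture is of the moment at which its call begins. There is no depth.
- ctrl.hand_in(): hands the job in, once; it reports no verdict.
The state is a dict: "time_s": time; "qpos": joint angles; "joint_vel": joint speeds; "tau": joint torques, N m; "ee_pos": TCP position; "eef_rot": TCP orientation; "force": force on the tool from outside, world axes, zero at the start; "moment": the same for the moment, N m; "grip_width": finger opening in m.
Only numpy, scipy, OpenCV 4.12 (cv2) and the standard library are available. Lean on these libraries where they do the work, as an engineer would, in place of code of your own. Each camera call takes 0.05 s, during which the arm holds its last target.

## Working session

There is one attempt and no reset: what is moved stays moved. The work goes in short steps, Python scripts to look and compute and a shell command to move; the robot and the scene stay as the last step left them, time stands still between calls to the robot, and variables do not carry over. Pictures are saved under pics/ and viewed, and the job is handed in when it is done.

```bash
mkdir -p pics; ls
python3 - <<'E'
from station import status, camera, ctrl
import cv2, numpy as np
print(status.get_obs())
for n in ("top","side"):
    c=camera(n); cv2.imwrite(f"pics/{n}0.png",c["image"][:,:,::-1])
    print(n,{k:(np.round(v,4).tolist() if k=="world_from_camera" else v) for k,v in c.items() if k!="image"})
E
```

```text
pics
{'time_s': 0.0, 'qpos': array([ 1.21342315e+00,  3.00478546e-01,  1.52158629e+00,  8.56598985e-06,
        1.32068785e+00, -6.65754892e-02]), 'joint_vel': array([-0.00138894,  0.00030691, -0.00098915, -0.0010333 ,  0.00169439,
        0.00175294]), 'tau': array([-2.60653462e-03, -5.31811845e+01, -3.52734232e+01,  7.07268412e-02,
        2.45956139e-02, -6.98051076e-05]), 'ee_pos': array([0.15758995, 0.52666613, 0.20488004]), 'eef_rot': array([-3.14043574e+00, -8.54516189e-05,  2.85079279e+00]), 'force': array([ 0.14795846, -0.42683413, -0.01834442]), 'moment': array([-0.02138054, -0.00227058, -0.04771397]), 'grip_width': 0.09386405165707234}
top {'fx': 401.73347003132545, 'fy': 401.73347003132545, 'cx': 316.1334169263339, 'cy': 199.09873927970486, 'k1': 0.025278032755432018, 'world_from_camera': [[0.0105, -0.9948, 0.1015, 0.4958], [-0.9999, -0.0115, -0.0091, 0.0308], [0.0102, -0.1014, -0.9948, 1.3201], [0.0, 0.0, 0.0, 1.0]]}
side {'fx': 515.6846363060628, 'fy': 515.6846363060628, 'cx': 325.36519271965335, 'cy': 197.74654483259906, 'k1': -0.024878753886224608, 'world_from_camera': [[0.8612, -0.2185, 0.4589, -0.0352], [-0.5081, -0.3507, 0.7867, -1.1002], [-0.0109, -0.9106, -0.413, 0.6432], [0.0, 0.0, 0.0, 1.0]]}
```

View pics/top0.png

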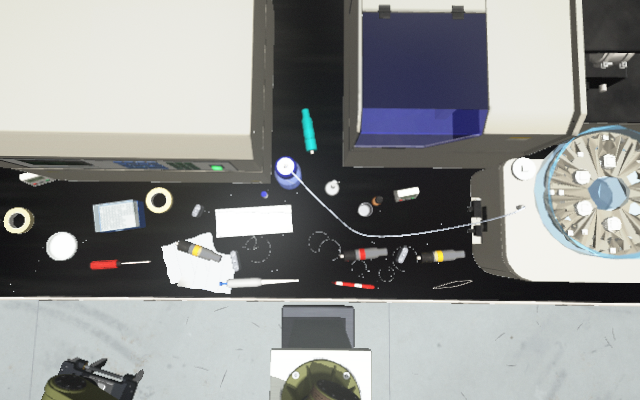

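View pics/side0.png

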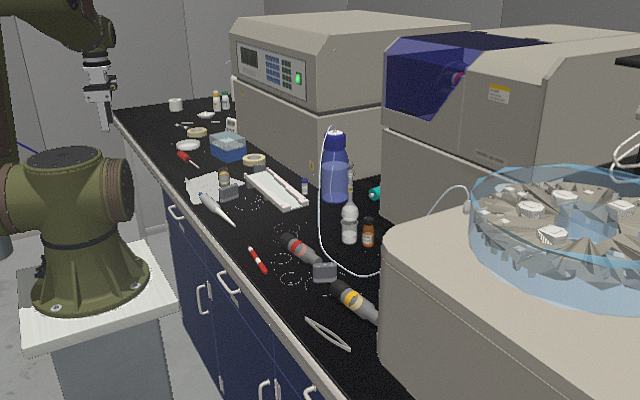

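The top view shows the white rest at (254,220). There are three lamps, at about (200,250), (365,254) and (440,256). Grey blocks sit at (197,210), (235,260) and (402,255), and a turquoise look-alike at (308,130). I'll enlarge these next.

```bash
cat > h.py <<'E'
from station import status, camera, ctrl
import cv2, numpy as np
from scipy.spatial.transform import Rotation as R
def shot(n,name,box=None,s=1):
    c=camera(n); im=c["image"][:,:,::-1].copy()
    if box: x0,y0,x1,y1=box; im=cv2.resize(im[y0:y1,x0:x1],None,fx=s,fy=s,interpolation=cv2.INTER_CUBIC)
    cv2.imwrite(f"pics/{name}.png",im); return c
def K(c): return np.array([[c["fx"],0,c["cx"]],[0,c["fy"],c["cy"]],[0,0,1]]),np.array([c["k1"],0,0,0,0.])
def ray(c,u,v):
    k,d=K(c); p=cv2.undistortPoints(np.array([[[u,v]]],float),k,d)[0,0]
    T=c["world_from_camera"]; return T[:3,3],T[:3,:3]@np.array([p[0],p[1],1])
def at_z(c,u,v,z):
    o,d=ray(c,u,v); return o+d*(z-o[2])/d[2]
def proj(c,P):
    k,d=K(c); T=np.linalg.inv(c["world_from_camera"])
    return cv2.projectPoints(np.atleast_2d(np.array(P,float)),cv2.Rodrigues(T[:3,:3])[0],T[:3,3],k,d)[0][:,0]
E
python3 - <<'E'
from h import *
im=cv2.imread("pics/top0.png")
def crop(im,b,s,n): cv2.imwrite(f"pics/{n}.png",cv2.resize(im[b[1]:b[3],b[0]:b[2]],None,fx=s,fy=s,interpolation=cv2.INTER_CUBIC))
crop(im,(160,180,300,300),5.6,"t_l"); crop(im,(310,180,480,300),4.7,"t_r")
im=cv2.imread("pics/side0.png")
crop(im,(170,130,330,250),5,"s_l"); crop(im,(230,180,390,340),3.7,"s_r")
E
```

```text
(no output)
```

View pics/t_l.png

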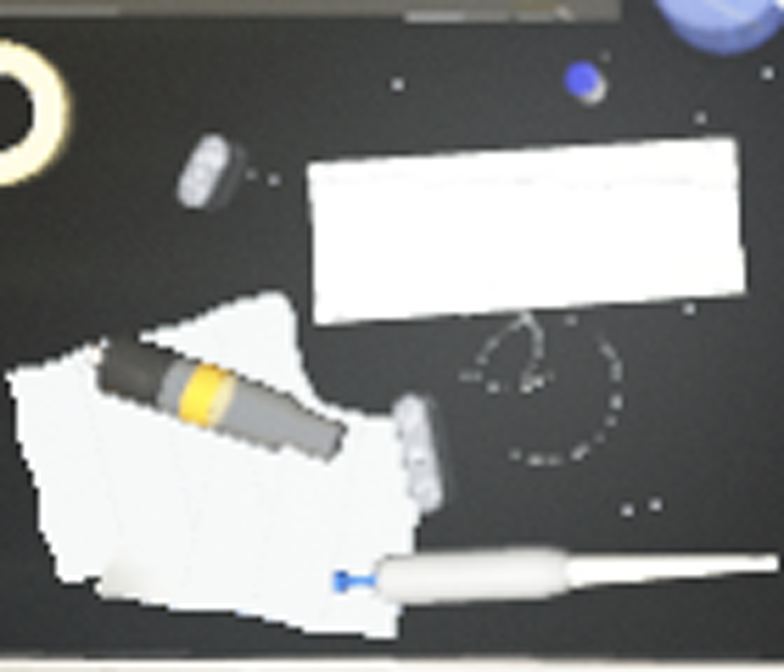

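View pics/t_r.png

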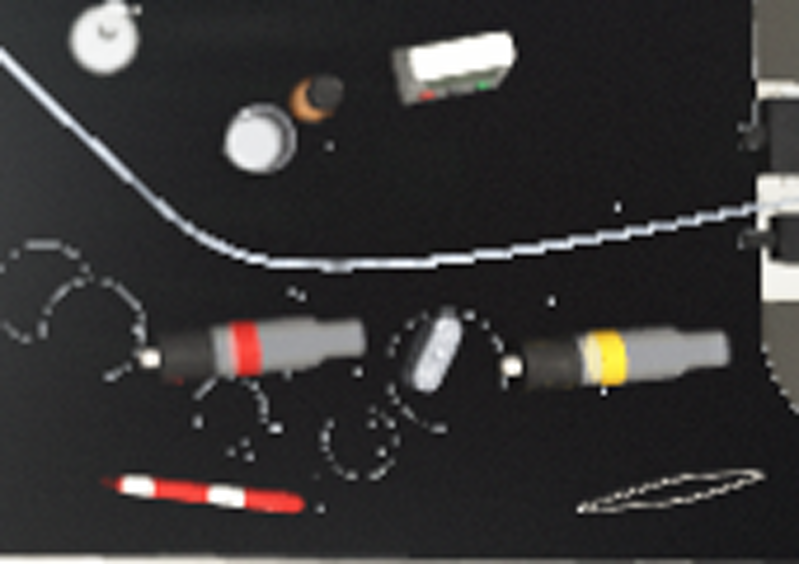

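View pics/s_l.png

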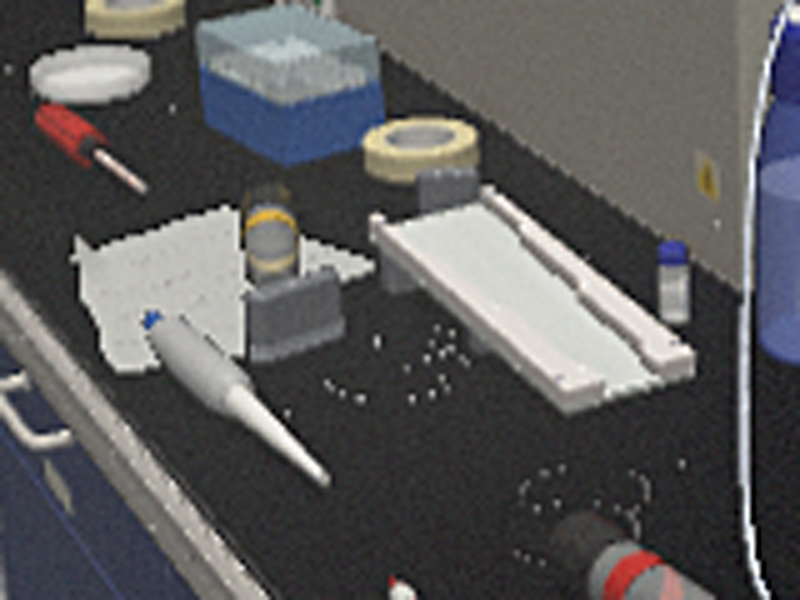

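View pics/s_r.png

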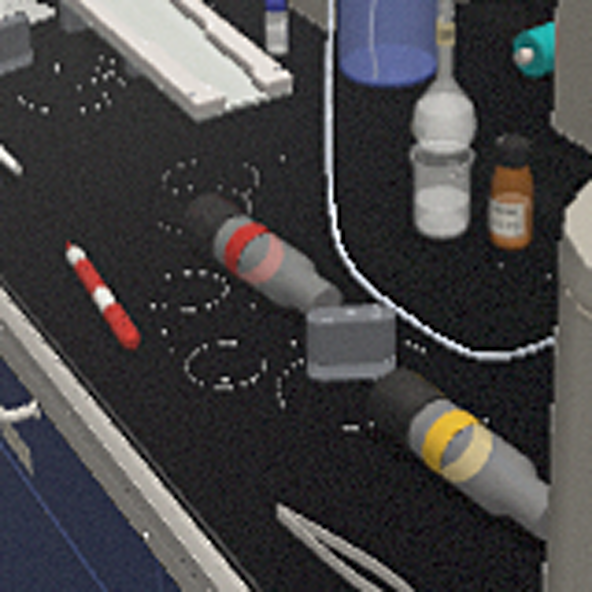

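The lengths identify the chocks. The block near (196,210) is about 44 mm (short), (235,261) about 66 mm (long) and (403,255) about 55 mm (middle). The lamps are yellow left (198,250), red (365,254) and yellow right (440,256). The turquoise one at (308,130) is the look-alike. Next I'll compute poses and check them with overlays.

```bash
cat > m.py <<'E'
from h import *
def boardT(p=None):
    return np.load("board.npy")
def chock_pts(c,yaw,L,Tz=0):
    u=np.array([np.cos(yaw),np.sin(yaw),0]); v=np.array([-u[1],u[0],0]); out=[]
    a=L/2-.009
    for z in (.04,0):
        for s in (1,-1):
            for t in np.linspace(-np.pi/2,np.pi/2,9):
                out.append(np.array([c[0],c[1],z])+s*a*u+.009*(s*np.cos(t)*u+s*np.sin(t)*v))
    return np.array(out)
def lamp_pts(m,yaw,z=.018):
    u=np.array([np.cos(yaw),np.sin(yaw),0]); out=[]
    for y,r in ((-.076,.012),(-.05,.0177),(.026,.0177),(.026,.0185),(.064,.0185),(.075,.004)):
        for t in np.linspace(0,2*np.pi,24):
            v=np.array([-u[1],u[0],0]); out.append(np.array([m[0],m[1],z])+y*u+r*(np.cos(t)*v+np.sin(t)*np.array([0,0,1])))
    return np.array(out)
E
python3 - <<'E'
from m import *
c=camera("top")
L=lambda u,v:(160+u/5.6,180+v/5.6); Rr=lambda u,v:(310+u/4.7,180+v/4.7)
def P(q,z): return at_z(c,*q,z)
zu=.033+.126*np.sin(.13); zd=.033-.114*np.sin(.13)
cor=[P(L(308,163),zu),P(L(316,325),zu),P(L(745,292),zd),P(L(736,138),zd)]
print("corners\n",np.round(cor,4))
up=(cor[0]+cor[1])/2; dn=(cor[2]+cor[3])/2
d=(up-dn)[:2]; print("len",np.linalg.norm(d),"exp",.24*np.cos(.13)); yaw=np.arctan2(d[1],d[0])-np.pi/2
w=(cor[0]-cor[1])[:2]; w2=(cor[3]-cor[2])[:2]; print("yaw",yaw,np.arctan2(w[1],w[0]),np.arctan2(w2[1],w2[0]),np.linalg.norm(w),np.linalg.norm(w2))
o=dn[:2]+d*114/240; print("origin",o)
T=np.eye(4); T[:3,:3]=(R.from_euler('z',yaw)*R.from_euler('x',.13)).as_matrix(); T[:3,3]=[*o,.033]; np.save("board.npy",T)
for n,a,b in (("short",L(213,135),L(190,207)),("long",L(408,396),L(431,510)),("middle",Rr(449,316),Rr(426,391))):
    a,b=P(a,.04),P(b,.04); print(n,(a+b)[:2]/2,"len",np.linalg.norm(a-b),"yaw",np.arctan2(*(a-b)[1::-1]))
for n,g,b in (("A",L(340,445),L(133,370)),("B",Rr(364,340),Rr(187,354)),("C",Rr(728,350),Rr(553,362))):
    g,b=P(g,.018),P(b,.018); d=(b-g)[:2]; e=d/np.linalg.norm(d)
    print(n,"mid",b[:2]-.045*e,"len(123?)",np.linalg.norm(d),"yawaxis",np.arctan2(e[1],e[0]))
E
```

```text
corners
 [[0.59   0.3383 0.0493]
 [0.4991 0.3305 0.0493]
 [0.5205 0.0923 0.0182]
 [0.6096 0.099  0.0182]]
len 0.23959121781002077 exp 0.23797485449154912
yaw 0.08565868543097666 0.08549759099868738 0.07495229391350579 0.09118335891760358 0.08927814848727833
origin [0.55532238 0.20906062]
short [0.58550982 0.40041532] len 0.042580252248902654 yaw -0.2678652235455595
long [0.42836784 0.27228771] len 0.06484429255403955 yaw 0.23196560013738984
middle [ 0.45138883 -0.25753958] len 0.05263984711606814 yaw -0.3110318779254779
A mid [0.45791352 0.39836156] len(123?) 0.12612665096366144 yawaxis 1.2360087632574228
B mid [ 0.4523235  -0.13595614] len(123?) 0.1216407899936766 yawaxis 1.6598752496460347
C mid [ 0.44934806 -0.38616128] len(123?) 0.1199669697909988 yawaxis 1.6508774982945877
```

```bash
cat > ov.py <<'E'
from m import *
def board_pts():
    T=boardT(); P=[]
    for x in (-.044,.044):
        for y in np.linspace(-.114,.126,25): P.append([x,y,0])
    for y in (-.114,.126):
        for x in np.linspace(-.044,.044,9): P.append([x,y,0])
    for y0,y1,w in((.126,.076,.036),(.068,-.004,.03),(-.012,-.084,.024),(-.092,-.114,.018)):
        for s in (1,-1):
            for y in np.linspace(y0,y1,8): P.append([s*w,y,0])
    return (T[:3,:3]@np.array(P).T).T+T[:3,3]
def overlay(items,tag,boxes):
    for n,(b,s) in boxes.items():
        c=camera(n); im=c["image"][:,:,::-1]
        im=cv2.resize(im[b[1]:b[3],b[0]:b[2]],None,fx=s,fy=s,interpolation=cv2.INTER_CUBIC)
        for P,col in items:
            for q in proj(c,P):
                q=((q-np.array(b[:2])+.5)*s-.5); cv2.circle(im,(int(q[0]),int(q[1])),1,col,-1)
        cv2.imwrite(f"pics/{tag}_{n}.png",im)
E
python3 - <<'E'
from ov import *
it=[(board_pts(),(0,0,255)),(chock_pts((.5855,.4004),-.268,.042),(0,255,0)),(chock_pts((.4284,.2723),.232,.066),(0,255,0)),(chock_pts((.4514,-.2575),-.311,.054),(0,255,0)),
(lamp_pts((.4579,.3984),1.236),(255,0,255)),(lamp_pts((.4523,-.136),1.66),(255,0,255)),(lamp_pts((.4493,-.386),1.651),(255,0,255))]
overlay(it,"ov0",{"top":((160,180,300,300),5.6),"side":((170,130,390,330),3.6)})
overlay(it,"ov1",{"top":((310,180,480,300),4.7)})
E
```

```text
(no output)
```

View pics/ov0_top.png

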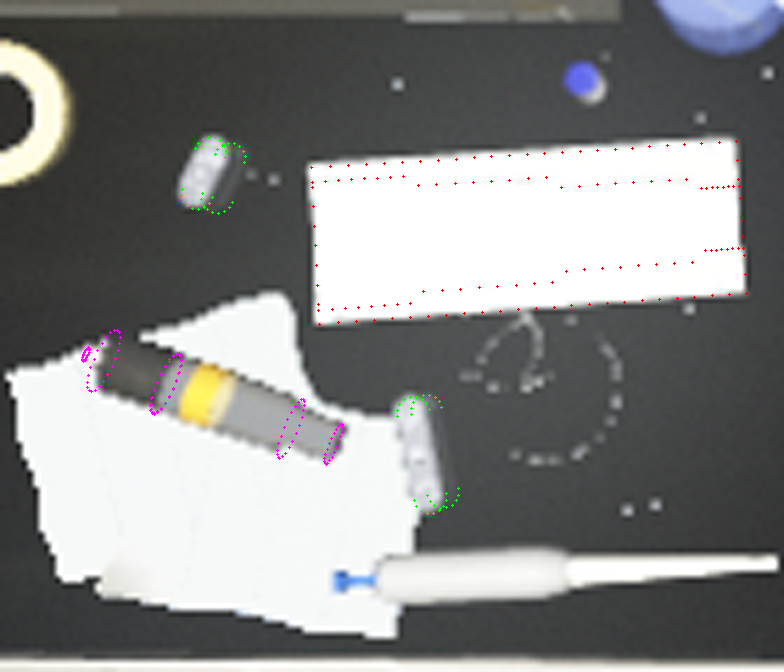

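View pics/ov0_side.png

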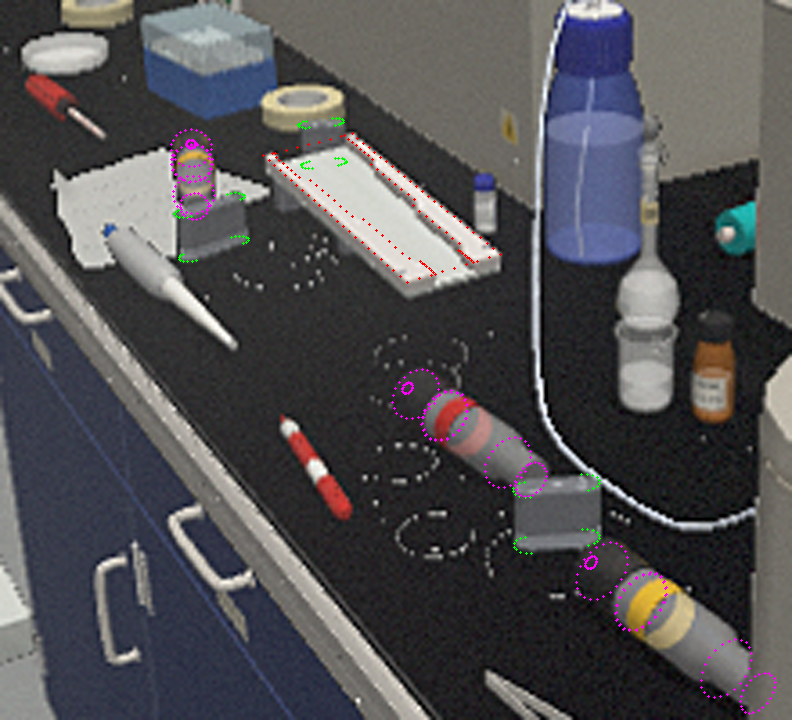

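View pics/ov1_top.png

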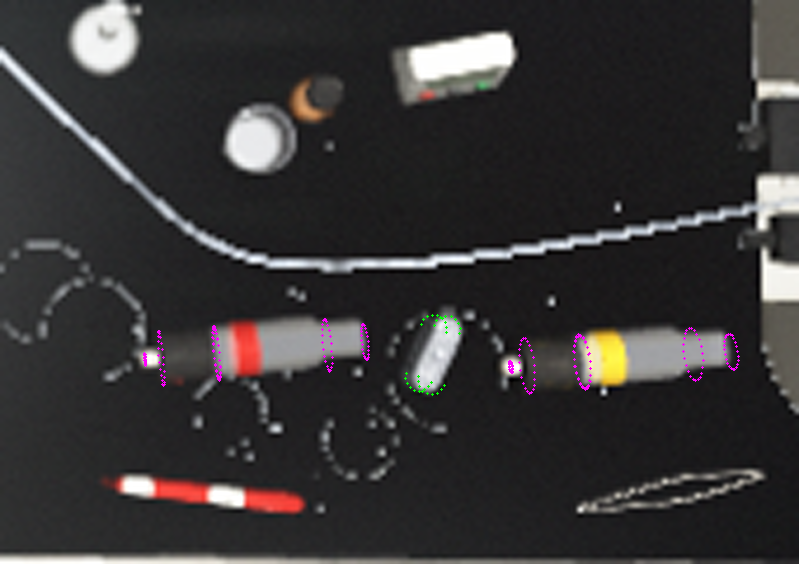

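The overlays match in both views: the rest's red dots and the chock and lamp outlines sit on their parts. Next I need a helper that converts a world target into row numbers.

```bash
cat > go.py <<'E'
from m import *
T=boardT(); Rb=T[:3,:3]; byaw=float(R.from_matrix(Rb).as_euler('ZYX')[0])
def tooldown(yaw): return R.from_euler('z',yaw)*R.from_euler('x',np.pi)
def onboard(): return R.from_matrix(Rb)*R.from_euler('z',np.pi)*R.from_euler('x',np.pi)
def bpt(x,y,z): return Rb@np.array([x,y,z])/1000+T[:3,3]   # mm in rest frame
def rows(*tg):
    o=status.get_obs(); p=o["ee_pos"]; r=R.from_euler('xyz',o["eef_rot"])
    pp,rr=p,r
    for P,Q in tg:
        P=np.array(P); s=r.inv().apply(P-p); w=(r.inv()*Q).as_rotvec()/(np.pi/2)
        n=max(np.linalg.norm(P-pp)/.05,np.degrees((rr.inv()*Q).magnitude())/8.59)
        print(np.round(s,4).tolist(),np.round(w,4).tolist(),"rows>=%.1f"%n); pp,rr=P,Q
    
def st():
    o=status.get_obs(); print("t",round(o["time_s"],2),"p",np.round(o["ee_pos"],4),"rpy",np.round(o["eef_rot"],3),"F",np.round(o["force"],1),"w",round(o["grip_width"],4),"q",np.round(o["qpos"],2))
E
python3 - <<'E'
from go import *
print(byaw); q=tooldown(np.pi-.268)
rows(([.5855,.4004,.12],q),([.5855,.4004,.010],q))
for n in (-88,-8,72): print(bpt(0,n,-10))
E
```

```text
0.08565868543097666
[-0.4461, 0.0016, 0.0852] [-0.0003, -0.0, -0.0145] rows>=9.1
[-0.4461, 0.0016, 0.1952] [-0.0003, -0.0, -0.0145] rows>=2.2
[0.56267669 0.12341468 0.01167658]
[0.55589013 0.20244879 0.02204731]
[0.54910356 0.2814829  0.03241804]
```

```bash
python3 -m jog '[[-0.446,0.002,0.0,0,0,-0.0145,0],[-0.446,0.002,0.0,0,0,-0.0145,0],[-0.446,0.002,0.0,0,0,-0.0145,0],[-0.446,0.002,0.0,0,0,-0.0145,0],[-0.446,0.002,0.0,0,0,-0.0145,0],[-0.446,0.002,0.0,0,0,-0.0145,0],[-0.446,0.002,0.0,0,0,-0.0145,0],[-0.446,0.002,0.0,0,0,-0.0145,0],[-0.446,0.002,0.0,0,0,-0.0145,0],[-0.446,0.002,0.0,0,0,-0.0145,0],[-0.446,0.002,0.0,0,0,-0.0145,0],[-0.446,0.002,0.085,0,0,-0.0145,-0.1],[-0.446,0.002,0.085,0,0,-0.0145,-0.1],[-0.446,0.002,0.085,0,0,-0.0145,-0.1],[-0.446,0.002,0.085,0,0,-0.0145,-0.1]]' 10
python3 - <<'E'
from go import *
st(); q=tooldown(np.pi-.268); rows(([.5855,.4004,.010],q))
shot("top","sh1",(160,170,300,290),5.6)
E
```

```text
time_s: 1.8
ee_pos: [0.5849, 0.4017, 0.1219]
eef_rot: [3.141, 0.001, 2.875]
force: [-1.1, -0.7, 2.4]
grip_width: 0.0423
t 1.8 p [0.5849 0.4017 0.1219] rpy [3.141e+00 1.000e-03 2.875e+00] F [-1.1 -0.7  2.4] w 0.0423 q [ 0.55  0.73  1.08 -0.    1.33 -0.75]
[-0.0008, -0.0012, 0.1119] [0.0002, 0.0003, 0.0007] rows>=2.2
```

View pics/sh1.png

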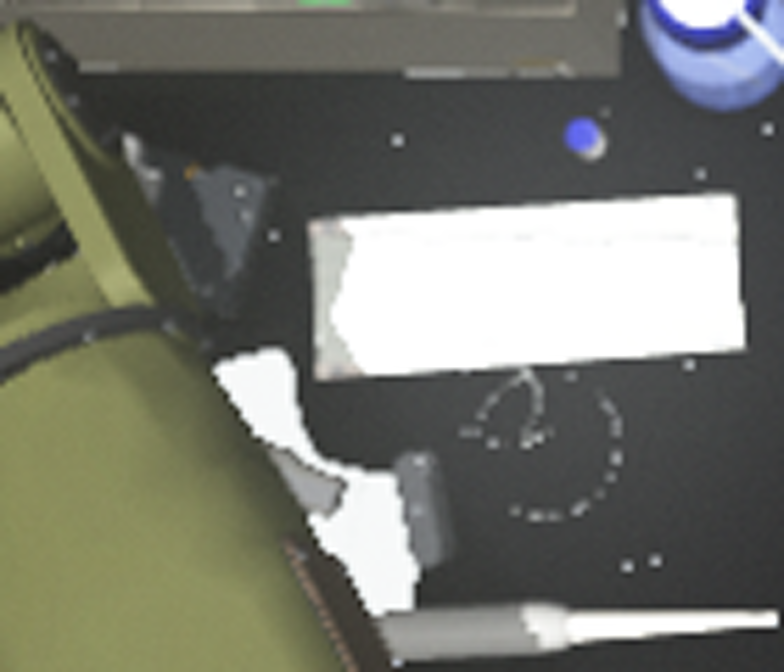

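The arm hides the short chock, but nothing else has moved, with the long chock still at crop (430,510). I'll descend and close.

```bash
python3 -m jog '[[-0.001,-0.001,0.05,0,0,0,-0.1],[-0.001,-0.001,0.09,0,0,0,-0.1],[-0.001,-0.001,0.112,0,0,0,-0.1],[-0.001,-0.001,0.112,0,0,0,-0.1],[-0.001,-0.001,0.112,0,0,0,-0.1],[-0.001,-0.001,0.112,0,0,0,-1],[-0.001,-0.001,0.112,0,0,0,-1],[-0.001,-0.001,0.112,0,0,0,-1],[-0.001,-0.001,0.112,0,0,0,-1],[-0.001,-0.001,0.112,0,0,0,-1],[-0.001,-0.001,0.112,0,0,0,-1]]' 15
python3 - <<'E'
from go import *
st();q=onboard()
rows(([.5855,.4004,.12],tooldown(np.pi-.268)),(bpt(0,-60,70),q),(bpt(0,-60,2),q))
shot("side","sg1",(230,120,350,210),6)
E
```

```text
time_s: 2.95
ee_pos: [0.587, 0.4012, 0.0123]
eef_rot: [3.138, 0.003, 2.875]
force: [-0.4, 0.1, 6.0]
grip_width: 0.0182
t 2.95 p [0.587  0.4012 0.0123] rpy [3.138e+00 3.000e-03 2.875e+00] F [-0.4  0.1  6. ] w 0.0182 q [ 0.55  0.84  1.15 -0.    1.15 -0.76]
[0.0009, -0.0008, -0.1077] [0.0021, 0.002, 0.0006] rows>=2.2
[-0.0441, -0.2577, -0.083] [-0.0802, 0.0169, -0.2241] rows>=5.2
[-0.0408, -0.2497, -0.0156] [-0.0802, 0.0169, -0.2241] rows>=1.4
```

View pics/sg1.png

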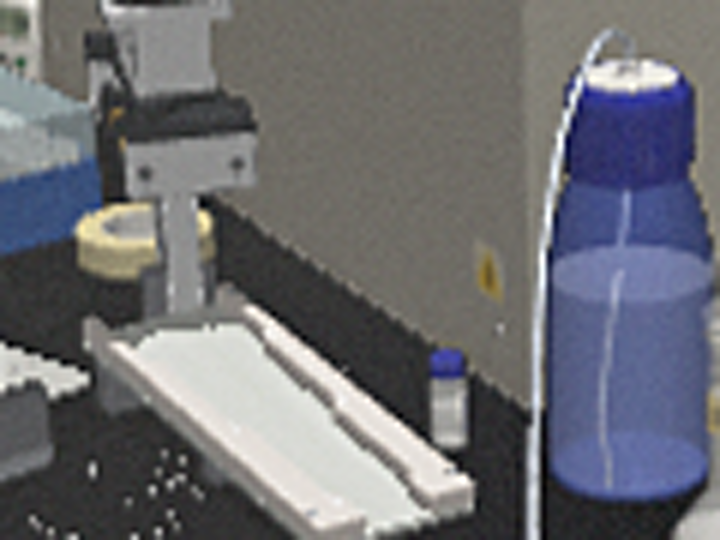

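Gripped at 18.2 mm. I'll lift and carry it over the rest.

```bash
python3 -m jog '[[0.0,0.0,-0.05,0,0,0,-1],[0.0,0.0,-0.1,0,0,0,-1],[0.0,0.0,-0.108,0,0,0,-1],[-0.044,-0.258,-0.083,-0.08,0.017,-0.224,-1],[-0.044,-0.258,-0.083,-0.08,0.017,-0.224,-1],[-0.044,-0.258,-0.083,-0.08,0.017,-0.224,-1],[-0.044,-0.258,-0.083,-0.08,0.017,-0.224,-1],[-0.044,-0.258,-0.083,-0.08,0.017,-0.224,-1],[-0.044,-0.258,-0.083,-0.08,0.017,-0.224,-1],[-0.044,-0.258,-0.083,-0.08,0.017,-0.224,-1],[-0.044,-0.258,-0.083,-0.08,0.017,-0.224,-1],[-0.044,-0.258,-0.083,-0.08,0.017,-0.224,-1],[-0.044,-0.258,-0.083,-0.08,0.017,-0.224,-1],[-0.044,-0.258,-0.083,-0.08,0.017,-0.224,-1]]' 15
python3 - <<'E'
from go import *
st();q=onboard()
print(status.get_obs()["force"])
rows((bpt(0,-60,8),q),(bpt(0,-60,2),q))
shot("side","sg2",(230,130,350,220),6); shot("top","sg2t",(200,180,310,260),7)
E
```

```text
time_s: 4.4
ee_pos: [0.561, 0.1413, 0.0945]
eef_rot: [3.012, -0.0, -3.055]
force: [-0.1, -0.5, -2.9]
grip_width: 0.018
t 4.4 p [0.561  0.1413 0.0945] rpy [ 3.012 -0.    -3.055] F [-0.1 -0.5 -2.9] w 0.018 q [ 0.12  0.47  1.57  0.15  1.11 -1.6 ]
[-0.09582586 -0.54809959 -2.88656324]
[-0.0002, -0.0006, 0.0618] [-0.0002, -0.0003, 0.0007] rows>=1.2
[-0.0002, -0.0006, 0.0678] [-0.0002, -0.0003, 0.0007] rows>=0.1
```

View pics/sg2.png

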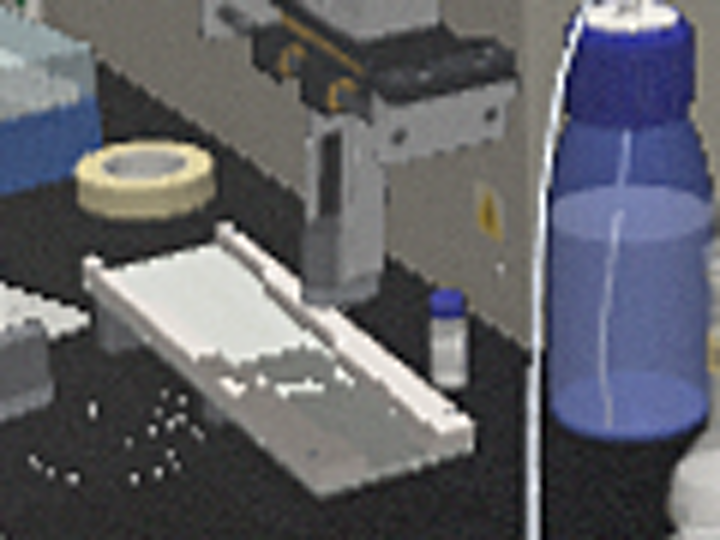

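View pics/sg2t.png

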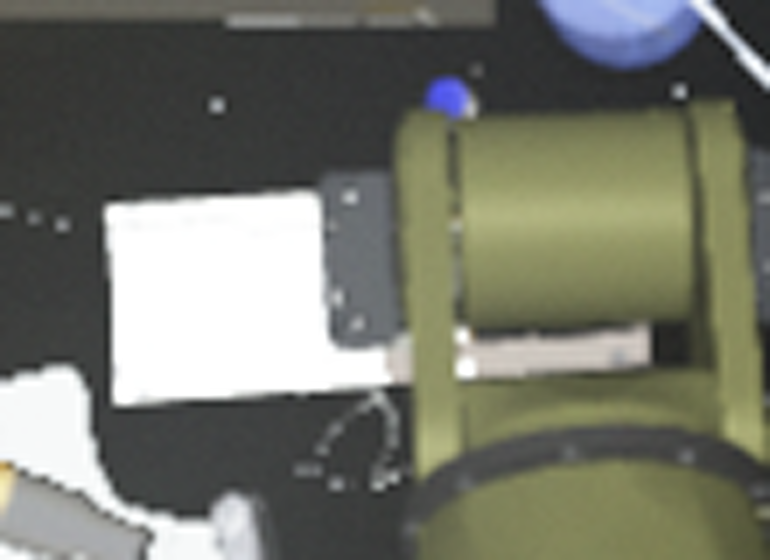

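Run:
```python
from go import *
c=camera("top")
for z in (.2,.25,.3,.35): print(z,at_z(c,306,194,z)[:2],at_z(c,309,202,z)[:2])
print(proj(c,np.array([[700,105,210],[650,60,236],[573,-25,168],[530,-95,38]])/1000))
s=shot("side","w1",(230,0,400,220),3.6)
```

```text
0.2 [0.62412395 0.0491337 ] [0.60167719 0.04044181]
0.25 [0.61839734 0.04831311] [0.59695257 0.0400092 ]
0.3 [0.61267072 0.04749252] [0.59222794 0.0395766 ]
0.35 [0.60694411 0.04667193] [0.58750331 0.039144  ]
[[286.32824042 166.4182471 ]
 [301.93453449 183.0042517 ]
 [331.73599149 213.24348014]
 [351.62642828 229.67685038]]
```

View pics/w1.png

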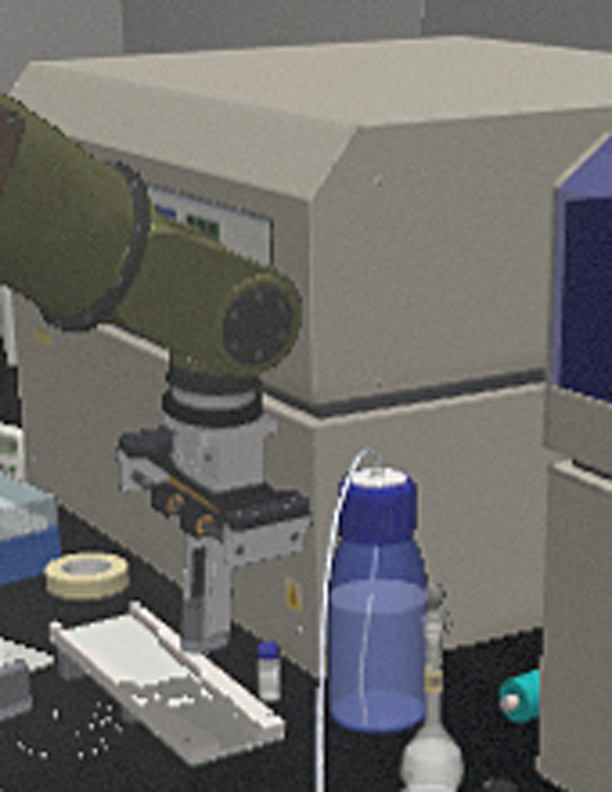

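The tall wrist is well above the tube, but the wide gripper body would come close if tilted with the rest at home_short. So I'll set the chock at y=-60, release it, and then push with shut fingers leaning uphill.

```bash
python3 -m jog '[[0,0,0.04,0,0,0,-1],[0,0,0.058,0,0,0,-1],[0,0,0.062,0,0,0,-1],[0,0,0.065,0,0,0,-1],[0,0,0.067,0,0,0,-1],[0,0,0.067,0,0,0,-1],[0,0,0.067,0,0,0,-1]]'
python3 - <<'E'
from go import *
st(); q=onboard()
p=status.get_obs()["ee_pos"]; print("board mm",1000*Rb.T@(p-T[:3,3]))
E
```

```text
time_s: 5.3
ee_pos: [0.5605, 0.1494, 0.0288]
eef_rot: [3.012, 0.001, -3.056]
force: [0.3, -0.5, -2.9]
grip_width: 0.0179
t 5.3 p [0.5605 0.1494 0.0288] rpy [ 3.012e+00  1.000e-03 -3.056e+00] F [ 0.3 -0.5 -2.9] w 0.0179 q [ 0.14  0.56  1.6   0.16  0.98 -1.61]
board mm [  0.07478146 -59.92360844   3.63479164]
```

```bash
python3 -m jog '[[0,0,0.002,0,0,0,-1],[0,0,0.003,0,0,0,-1],[0,0,0.003,0,0,0,-1],[0,0,0.003,0,0,0,-1]]'; python3 -m jog '[[0,0,0,0,0,0,-0.4],[0,0,0,0,0,0,-0.4],[0,0,0,0,0,0,-0.4],[0,0,0,0,0,0,-0.4]]'
python3 - <<'E'
from go import *
st(); 
qn=R.from_euler('z',byaw)*R.from_euler('x',-.1)*R.from_euler('z',np.pi)*R.from_euler('x',np.pi)
print(qn.apply([0,0,1]))
rows((bpt(0,-60,60),onboard()),(bpt(0,-10,60),qn),(bpt(0,-25,2),qn))
shot("side","s3",(230,130,350,220),6)
E
```

```text
time_s: 5.7
ee_pos: [0.561, 0.1497, 0.0273]
eef_rot: [3.012, 0.002, -3.056]
force: [-5.1, -2.4, 9.6]
grip_width: 0.0178
time_s: 6.1
ee_pos: [0.561, 0.1497, 0.0272]
eef_rot: [3.012, 0.002, -3.056]
force: [0.3, 0.3, -0.4]
grip_width: 0.0282
t 6.1 p [0.561  0.1497 0.0272] rpy [ 3.012e+00  2.000e-03 -3.056e+00] F [ 0.3  0.3 -0.4] w 0.0282 q [ 0.14  0.56  1.6   0.16  0.97 -1.61]
[ 0.00854115 -0.09946738 -0.99500417]
[0.0004, -0.0002, -0.058] [-0.0002, 0.0012, 0.0004] rows>=1.2
[0.0004, 0.0498, -0.058] [0.1463, 0.0012, 0.0002] rows>=1.5
[0.0005, 0.0349, 0.0] [0.1463, 0.0012, 0.0002] rows>=1.2
```

View pics/s3.png

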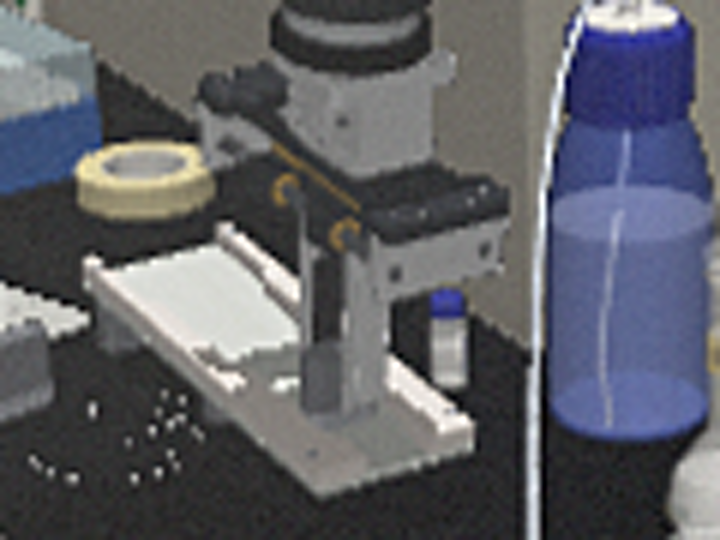

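Released. Next: up, over, lean, shut and down uphill of the chock.

```bash
python3 -m jog '[[0,0,-0.04,0,0,0,-0.4],[0,0,-0.06,0,0,0,-0.4],[0,0.025,-0.06,0.05,0,0,-1],[0,0.05,-0.06,0.1,0,0,-1],[0,0.045,-0.06,0.146,0,0,-1],[0,0.04,-0.06,0.146,0,0,-1],[0,0.038,-0.03,0.146,0,0,-1],[0,0.038,0,0.146,0,0,-1],[0,0.038,0,0.146,0,0,-1],[0,0.038,0,0.146,0,0,-1]]'
python3 - <<'E'
from go import *
st(); p=status.get_obs()["ee_pos"]; print("board mm",1000*Rb.T@(p-T[:3,3]))
q=R.from_euler('z',byaw)*R.from_euler('x',-.1)*R.from_euler('z',np.pi)*R.from_euler('x',np.pi)
for y in(-40,-55,-60,-65): rows((bpt(0,y,2),q))
shot("side","s4",(230,130,350,220),6)
E
```

```text
time_s: 7.15
ee_pos: [0.5579, 0.1865, 0.0325]
eef_rot: [-3.043, 0.001, -3.057]
force: [0.5, -0.1, 0.3]
grip_width: 0.001
t 7.15 p [0.5579 0.1865 0.0325] rpy [-3.043e+00  1.000e-03 -3.057e+00] F [ 0.5 -0.1  0.3] w 0.001 q [ 0.3   0.59  1.54 -0.11  1.04 -1.29]
board mm [  0.63009751 -22.57388278   2.49720497]
[0.0006, -0.0169, 0.0044] [0.0009, 0.0007, -0.0005] rows>=0.3
[0.0006, -0.0315, 0.0078] [0.0009, 0.0007, -0.0005] rows>=0.6
[0.0006, -0.0363, 0.009] [0.0009, 0.0007, -0.0005] rows>=0.7
[0.0006, -0.0412, 0.0101] [0.0009, 0.0007, -0.0005] rows>=0.8
```

View pics/s4.png

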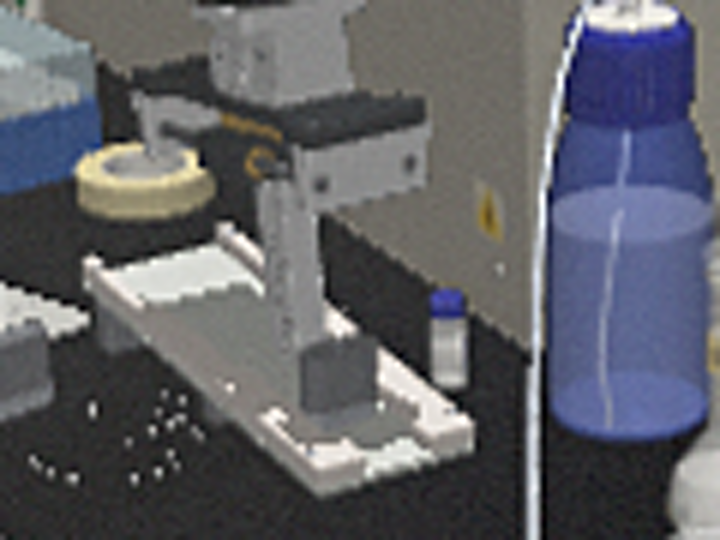

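The chock stands alone in the channel at about (340,375) in the crop. I'll push it downhill in steps.

```bash
python3 -m jog '[[0.001,-0.01,0.0025,0,0,0,-1],[0.001,-0.017,0.0044,0,0,0,-1],[0.001,-0.022,0.0055,0,0,0,-1],[0.001,-0.027,0.0067,0,0,0,-1],[0.001,-0.032,0.008,0,0,0,-1],[0.001,-0.0345,0.0085,0,0,0,-1],[0.001,-0.037,0.009,0,0,0,-1],[0.001,-0.037,0.009,0,0,0,-1]]'
python3 - <<'E'
from go import *
p=status.get_obs()["ee_pos"]; print("board mm",1000*Rb.T@(p-T[:3,3]))
shot("side","s5",(230,130,350,220),6)
E
```

```text
time_s: 8.0
ee_pos: [0.5612, 0.1492, 0.0289]
eef_rot: [-3.044, 0.005, -3.057]
force: [0.1, 3.8, 6.3]
grip_width: 0.0007
board mm [  0.74809308 -60.17663505   3.76257826]
```

View pics/s5.png

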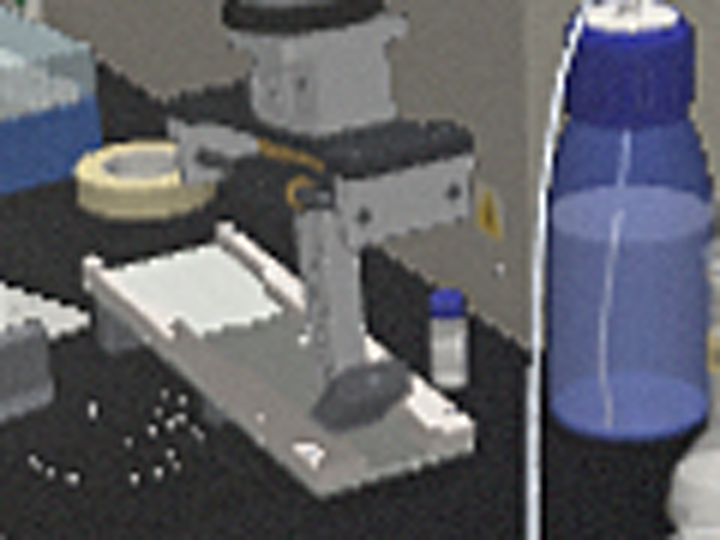

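The chock looks tipped or turned under the push. I'll back off slowly and look.

```bash
python3 -m jog '[[0,0.005,-0.001,0,0,0,-1],[0,0.01,-0.002,0,0,0,-1],[0,0.02,-0.005,0,0,0,-1],[0,0.02,-0.005,0,0,0,-1]]'
python3 - <<'E'
from go import *
shot("side","s6",(230,130,350,220),6)
E
```

```text
time_s: 8.45
ee_pos: [0.5593, 0.1709, 0.032]
eef_rot: [-3.044, 0.005, -3.055]
force: [0.6, -0.0, -0.3]
grip_width: 0.0002
```

View pics/s6.png

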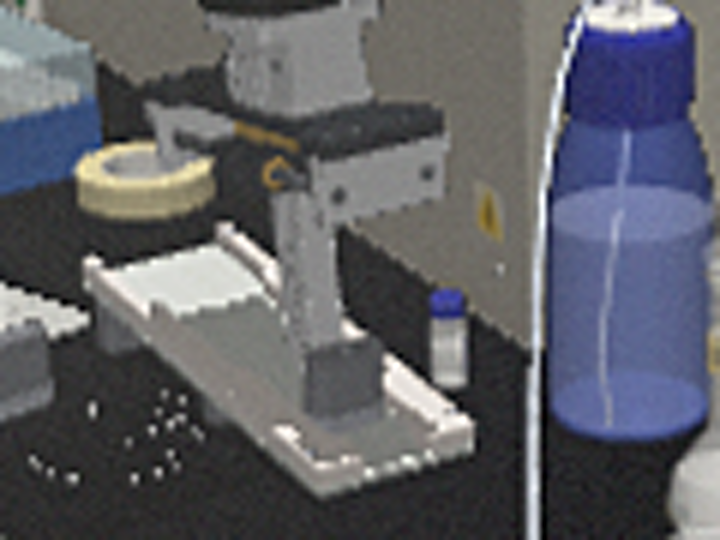

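The chock rocked on its edge and settled back upright: friction is high and the push was too high up. I'll straddle it instead, so the fingers stop it tipping, grip lightly and slide it.

Run:
```python
from go import *
q=onboard();st()
rows((bpt(0,-38,60),q),(bpt(0,-61,60),q),(bpt(0,-61,1),q))
```

```text
t 8.5 p [0.5593 0.1703 0.0319] rpy [-3.044  0.005 -3.055] F [ 0.3 -0.8 -0.8] w 0.0003 q [ 0.28  0.58  1.56 -0.11  1.02 -1.32]
[0.0004, -0.0119, -0.0548] [-0.1451, 0.0029, 0.0004] rows>=1.5
[0.0004, -0.0343, -0.0496] [-0.1451, 0.0029, 0.0004] rows>=0.5
[0.0007, -0.021, 0.0079] [-0.1451, 0.0029, 0.0004] rows>=1.2
```

```bash
python3 -m jog '[[0,0.003,-0.04,-0.07,0,0,-0.3],[0,-0.012,-0.055,-0.145,0.003,0,-0.1],[0,-0.034,-0.05,-0.145,0.003,0,-0.1],[0,-0.034,-0.05,-0.145,0.003,0,-0.1],[0,-0.034,-0.05,-0.145,0.003,0,-0.1],[0,-0.034,-0.05,-0.145,0.003,0,-0.1],[0,-0.028,-0.02,-0.145,0.003,0,-0.1],[0,-0.021,0.0075,-0.145,0.003,0,-0.1],[0,-0.021,0.0075,-0.145,0.003,0,-0.1],[0,-0.021,0.0075,-0.145,0.003,0,-0.1],[0,-0.021,0.0075,-0.145,0.003,0,-1],[0,-0.021,0.0075,-0.145,0.003,0,-1],[0,-0.021,0.0075,-0.145,0.003,0,-1],[0,-0.021,0.0075,-0.145,0.003,0,-1],[0,-0.021,0.0075,-0.145,0.003,0,-1]]' 4
python3 - <<'E'
from go import *
q=onboard();st();p=status.get_obs()["ee_pos"]; print("board mm",1000*Rb.T@(p-T[:3,3]))
for y in (-75,-80,-84,-88): rows((bpt(0,y,3),q))
shot("side","s7",(230,130,350,220),6)
E
```

```text
time_s: 10.0
ee_pos: [0.5618, 0.1485, 0.0272]
eef_rot: [3.012, 0.001, -3.056]
force: [-0.5, -4.5, 5.4]
grip_width: 0.0181
t 10.0 p [0.5618 0.1485 0.0272] rpy [ 3.012e+00  1.000e-03 -3.056e+00] F [-0.5 -4.5  5.4] w 0.0181 q [ 0.13  0.56  1.6   0.16  0.98 -1.61]
board mm [  1.22698635 -61.12980081   2.17482521]
[0.0012, -0.0139, -0.0008] [-0.0002, 0.0008, 0.0004] rows>=0.3
[0.0012, -0.0189, -0.0008] [-0.0002, 0.0008, 0.0004] rows>=0.4
[0.0012, -0.0229, -0.0008] [-0.0002, 0.0008, 0.0004] rows>=0.5
[0.0012, -0.0269, -0.0008] [-0.0002, 0.0008, 0.0004] rows>=0.5
```

View pics/s7.png

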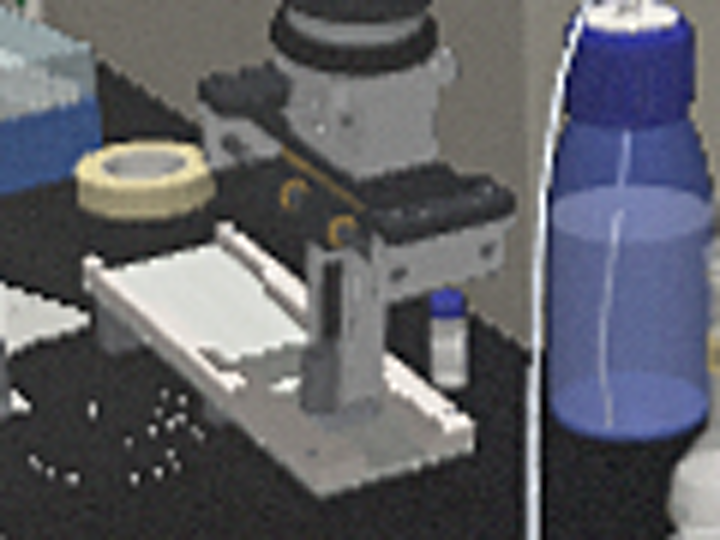

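The chock is held at 18.1 mm. The long chock seems to have left its old spot at crop (20,430), so it has probably been knocked and I'll re-measure it later. Sliding now.

```bash
python3 -m jog '[[0.001,-0.004,0,0,0,0,-1],[0.001,-0.008,0,0,0,0,-1],[0.001,-0.012,0,0,0,0,-1],[0.001,-0.016,0,0,0,0,-1],[0.001,-0.02,0,0,0,0,-1],[0.001,-0.0215,0,0,0,0,-1],[0.001,-0.0215,0,0,0,0,-1]]' 4
python3 - <<'E'
from go import *
p=status.get_obs()["ee_pos"]; print("board mm",1000*Rb.T@(p-T[:3,3]))
shot("side","s8",(230,130,350,220),6);shot("top","s8t",(220,150,340,240),6)
E
```

```text
time_s: 10.75
ee_pos: [0.563, 0.1272, 0.0247]
eef_rot: [3.011, 0.002, -3.056]
force: [3.1, 4.2, 1.9]
grip_width: 0.0185
board mm [  0.68420018 -82.57650978   2.42658661]
```

View pics/s8.png

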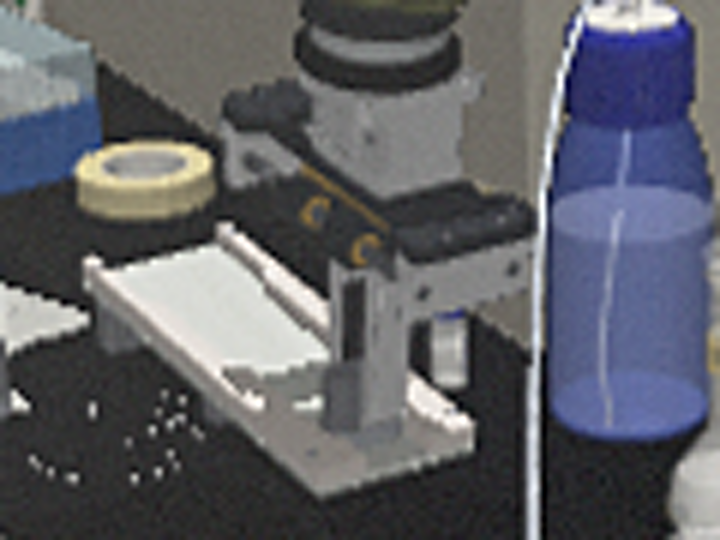

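View pics/s8t.png

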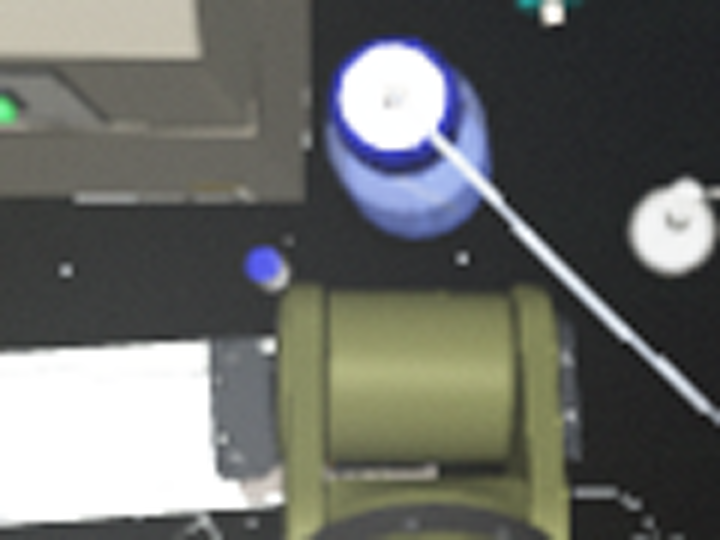

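The top view shows the gripper's end at crop (580,320-460), still clear of the tube at (600,310). I'll slide the last 5 mm.

```bash
python3 -m jog '[[0,-0.002,0,0,0,0,-1],[0,-0.004,0,0,0,0,-1],[0,-0.005,0,0,0,0,-1],[0,-0.0055,0,0,0,0,-1],[0,-0.006,0,0,0,0,-1],[0,-0.006,0,0,0,0,-1]]' 4
python3 - <<'E'
from go import *
p=status.get_obs()["ee_pos"]; print("board mm",1000*Rb.T@(p-T[:3,3]))
E
```

```text
time_s: 11.45
ee_pos: [0.5651, 0.1219, 0.025]
eef_rot: [3.01, 0.007, -3.057]
force: [6.8, 8.0, 3.4]
grip_width: 0.0228
board mm [  2.29615733 -87.94648077   3.41564983]
```

The opening grew to 22.8 mm with side force, so the chock has met a shoulder and yawed slightly. I'll ease off and look.

```bash
python3 -m jog '[[0,0,0,0,0,0,-0.3],[0,0,0,0,0,0,-0.3],[0,0,0,0,0,0,-0.1],[0,0,-0.03,0,0,0,-0.1],[0,0.02,-0.07,0,0,0,-0.1],[0,0.06,-0.1,0,0,0,-0.1],[0,0.11,-0.1,0,0,0,-0.1],[0,0.16,-0.1,0,0,0,-0.1],[0,0.16,-0.1,0,0,0,-0.1],[0,0.16,-0.1,0,0,0,-0.1]]' 4
python3 - <<'E'
from go import *
st();shot("side","s9",(230,130,350,220),6);shot("top","s9t",(210,180,310,250),7.5)
E
```

```text
time_s: 12.45
ee_pos: [0.5514, 0.2673, 0.1446]
eef_rot: [3.011, 0.006, -3.055]
force: [0.9, -0.5, 0.0]
grip_width: 0.0421
t 12.45 p [0.5514 0.2673 0.1446] rpy [ 3.011  0.006 -3.055] F [ 0.9 -0.5  0. ] w 0.0421 q [ 0.34  0.46  1.45  0.13  1.2  -1.37]
```

View pics/s9.png

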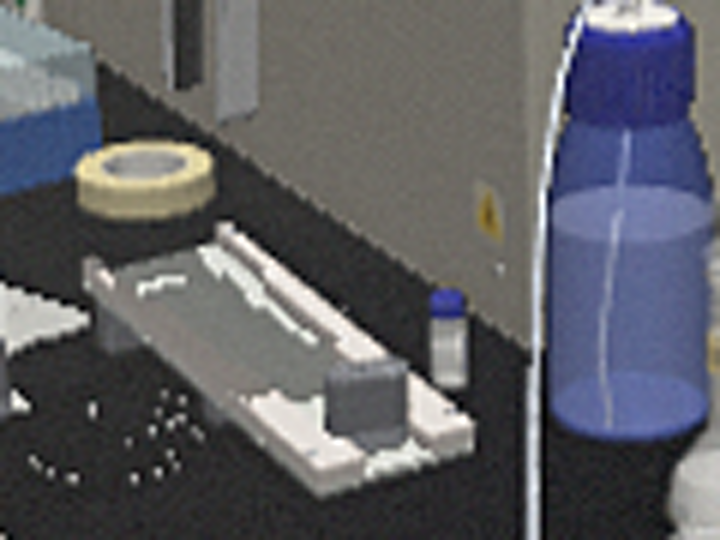

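View pics/s9t.png

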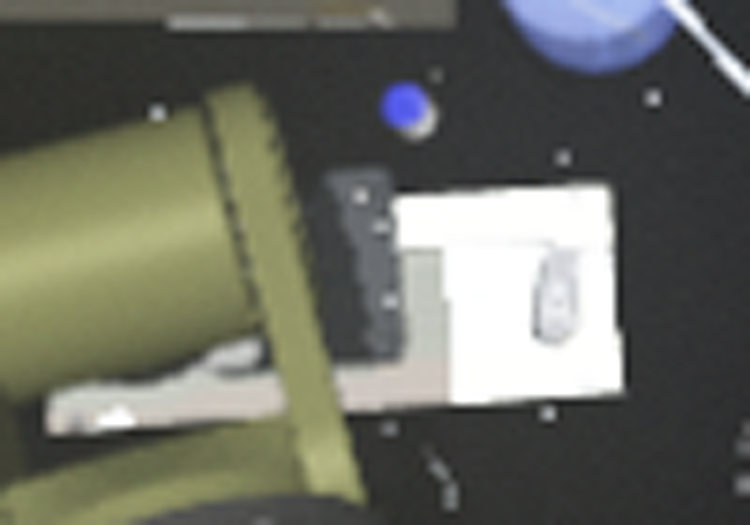

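```bash
cat >> go.py <<'E'
def onplane(c,u,v,zb):
    o,d=ray(c,u,v); n=Rb[:,2]; p0=bpt(0,0,zb); return 1000*Rb.T@(o+d*(n@(p0-o))/(n@d)-T[:3,3])
def homeface(L,y,zs=(30,0)):
    P=[]
    for z in zs:
        for s in (1,-1):
            for t in np.linspace(-np.pi/2,np.pi/2,9): P.append(bpt(s*(L/2-9)+9*s*np.cos(t),y+9*np.sin(t),z))
    return np.array(P)
E
python3 - <<'E'
from go import *
from ov import overlay,board_pts
overlay([(board_pts(),(0,0,255)),(homeface(42,-88,(30,)),(0,255,0))],"h1",{"top":((255,195,300,240),16),"side":((270,180,320,220),14)})
E
```

```text
(no output)
```

View pics/h1_top.png

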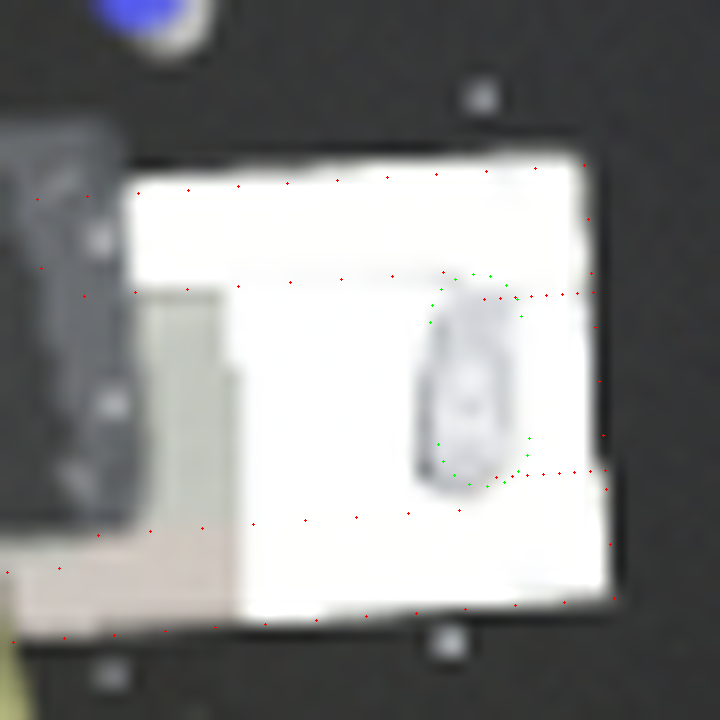

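View pics/h1_side.png

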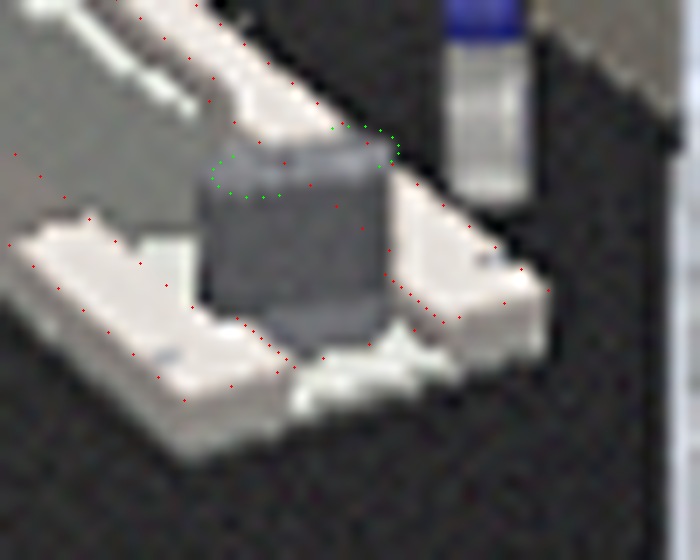

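The chock is nearly home but yawed about 0.2 rad, with its -x end hung up 4 mm uphill. The +x force on the tool agrees with a -x shoulder contact. I'll regrip, back up, shift towards +x and push again.

Run:
```python
from go import *
q=onboard();st()
rows((bpt(1,-85,60),q),(bpt(1,-85,2),q))
```

```text
t 12.65 p [0.5522 0.2655 0.1447] rpy [ 3.011  0.006 -3.058] F [-0.5 -0.9 -0.1] w 0.0426 q [ 0.33  0.46  1.45  0.13  1.2  -1.37]
[0.0008, -0.1556, 0.0433] [0.0005, 0.004, -0.0008] rows>=3.2
[0.0011, -0.1556, 0.1013] [0.0005, 0.004, -0.0008] rows>=1.2
```

```bash
python3 -m jog '[[0.001,-0.05,0.01,0,0.004,-0.001,-0.1],[0.001,-0.1,0.03,0,0.004,-0.001,-0.1],[0.001,-0.156,0.043,0,0.004,-0.001,-0.1],[0.001,-0.156,0.043,0,0.004,-0.001,-0.1],[0.001,-0.156,0.043,0,0.004,-0.001,-0.1],[0.001,-0.156,0.07,0,0.004,-0.001,-0.1],[0.001,-0.156,0.1,0,0.004,-0.001,-0.1],[0.001,-0.156,0.1005,0,0.004,-0.001,-0.1],[0.001,-0.156,0.1005,0,0.004,-0.001,-0.1],[0.001,-0.156,0.1005,0,0.004,-0.001,-1],[0.001,-0.156,0.1005,0,0.004,-0.001,-1],[0.001,-0.156,0.1005,0,0.004,-0.001,-1],[0.001,-0.156,0.1005,0,0.004,-0.001,-1]]' 12
python3 -m jog '[[0,0.002,0,0,0,0,-1],[-0.001,0.003,0,0,0,0,-1],[-0.0025,0.003,0,0,0,0,-1],[-0.0025,0.003,0,0,0,0,-1]]' 12
python3 - <<'E'
from go import *
p=status.get_obs()["ee_pos"]; print("board mm",1000*Rb.T@(p-T[:3,3]))
E
```

```text
time_s: 13.95
ee_pos: [0.5643, 0.1245, 0.0257]
eef_rot: [3.011, 0.002, -3.056]
force: [0.7, -1.2, 6.0]
grip_width: 0.0209
time_s: 14.35
ee_pos: [0.5665, 0.1278, 0.0262]
eef_rot: [3.011, 0.001, -3.056]
force: [-3.1, -0.9, 5.7]
grip_width: 0.0178
board mm [  4.14342929 -82.14058786   3.85880789]
```

```bash
python3 -m jog '[[0,-0.002,0.001,0,0,0,-1],[0,-0.004,0.001,0,0,0,-1],[0,-0.005,0.001,0,0,0,-1],[0,-0.006,0.001,0,0,0,-1],[0,-0.006,0.001,0,0,0,-1]]' 12
python3 - <<'E'
from go import *
p=status.get_obs()["ee_pos"]; print("board mm",1000*Rb.T@(p-T[:3,3]))
E
```

```text
time_s: 14.85
ee_pos: [0.5668, 0.1247, 0.0259]
eef_rot: [3.006, 0.002, -3.055]
force: [-10.3, 17.2, 18.6]
grip_width: 0.019
board mm [  4.21272371 -85.27570846   3.98477883]
```

Now the +x shoulder pushes back, with Fx at -10. I'll ease back, shift 1.5 mm towards -x and repeat.

```bash
python3 -m jog '[[0,0.003,0,0,0,0,-1],[0.001,0.004,0,0,0,0,-1],[0.002,0.003,0,0,0,0,-1],[0.002,0.001,0,0,0,0,-1],[0.002,0,0,0,0,0,-1],[0.002,-0.001,0,0,0,0,-1],[0.002,-0.002,0,0,0,0,-1],[0.002,-0.002,0,0,0,0,-1]]' 12
python3 - <<'E'
from go import *
p=status.get_obs()["ee_pos"]; print("board mm",1000*Rb.T@(p-T[:3,3]))
E
```

```text
time_s: 15.65
ee_pos: [0.5652, 0.1239, 0.026]
eef_rot: [3.004, 0.002, -3.055]
force: [0.6, 14.4, 3.9]
grip_width: 0.0183
board mm [  2.52472667 -85.89378832   4.1813585 ]
```

Fx is about 0 and Fy is 14 N at width 18.3, which is a square stop against both shoulders. I'll release and look.

```bash
python3 -m jog '[[0,0,0,0,0,0,-0.5],[0,0,0,0,0,0,-0.3],[0,0,0,0,0,0,-0.1],[0,0,-0.03,0,0,0,-0.1],[0,0,-0.07,0,0,0,-0.1],[0,0.06,-0.12,0,0,0,-0.1],[-0.05,0.11,-0.15,0,0,0,-0.1],[0.15,0.16,-0.15,0,0,0,-0.1],[0.15,0.16,-0.15,0,0,0,-0.1],[0.15,0.16,-0.15,0,0,0,-0.1],[0.15,0.16,-0.15,0,0,0,-0.1],[0.15,0.16,-0.15,0,0,0,-0.1],[0.15,0.16,-0.15,0,0,0,-0.1]]' 12
python3 - <<'E'
from go import *
from ov import overlay,board_pts
st()
overlay([(board_pts(),(0,0,255)),(homeface(42,-88,(30,)),(0,255,0))],"h2",{"top":((255,195,300,240),16),"side":((270,180,320,220),14)})
shot("top","t2",(150,170,330,300),4.4)
E
```

```text
time_s: 16.95
ee_pos: [0.4034, 0.2484, 0.1967]
eef_rot: [3.004, 0.004, -3.054]
force: [0.7, -0.3, -0.6]
grip_width: 0.0423
t 16.95 p [0.4034 0.2484 0.1967] rpy [ 3.004  0.004 -3.054] F [ 0.7 -0.3 -0.6] w 0.0423 q [ 0.4   0.1   1.79  0.14  1.21 -1.3 ]
```

View pics/h2_top.png

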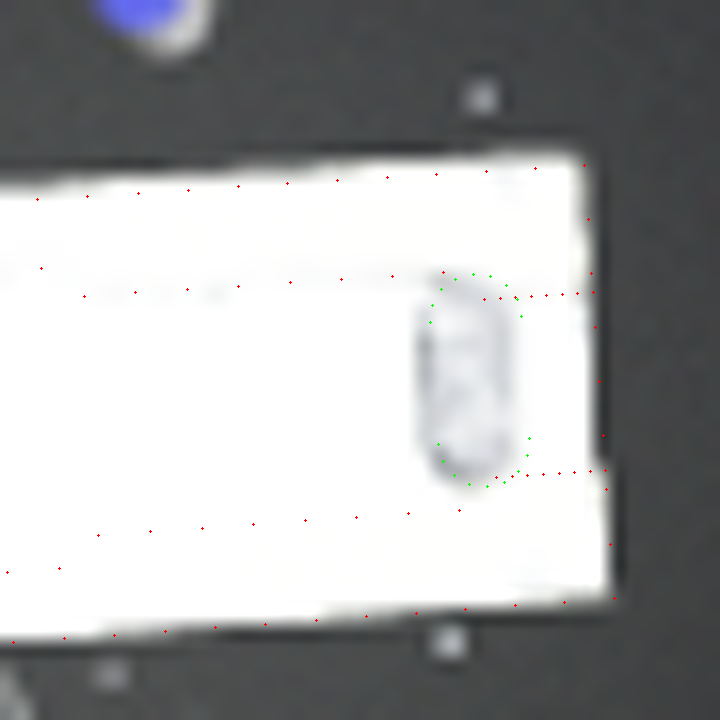

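View pics/h2_side.png

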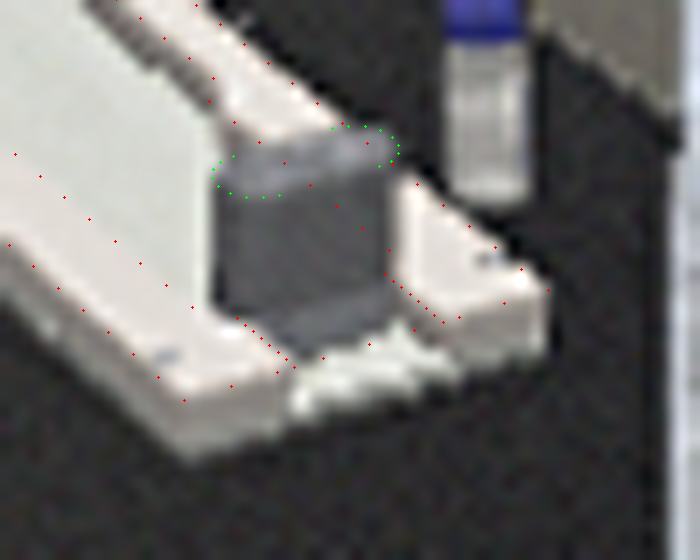

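View pics/t2.png

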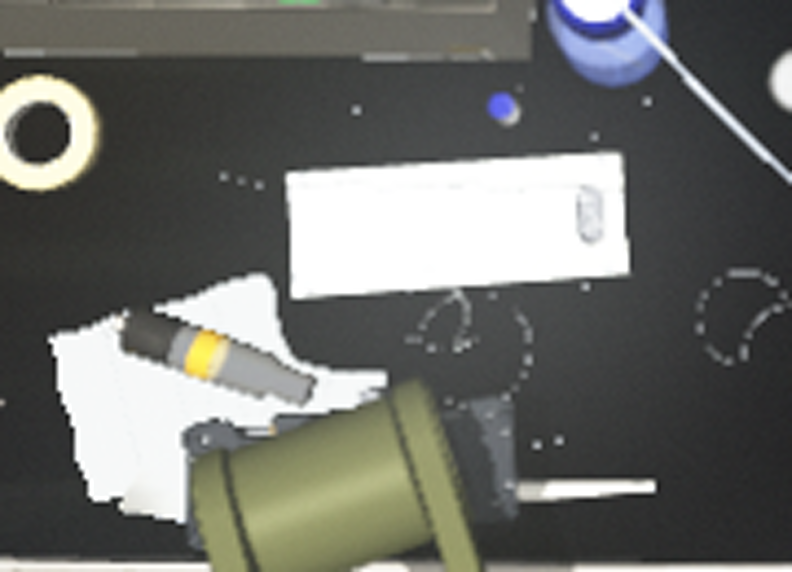

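The short chock is now square and seated. The side overlay coincides, and the top overlay is 0.5 px uphill, which the rest's own end edge (1.2 mm) also shows. Next is the middle chock; on the way I'll look for the long one.

Run:
```python
from go import *
T2=T.copy(); T2[:3,3]+=Rb@np.array([0,.001,0]); np.save("board.npy",T2)
q=tooldown(np.pi-.311); rows(([.4514,-.2575,.16],q))
```

```text
[-0.004, -0.5076, -0.034] [0.0865, -0.0162, 0.2518] rows>=10.2
```

```bash
python3 -m jog '[[0.03,-0.508,-0.034,0.0865,-0.016,0.25,-0.2],[0.03,-0.508,-0.034,0.0865,-0.016,0.25,-0.2],[0.03,-0.508,-0.034,0.0865,-0.016,0.25,-0.2],[0.03,-0.508,-0.034,0.0865,-0.016,0.25,-0.2],[0.03,-0.508,-0.034,0.0865,-0.016,0.25,-0.2],[0.03,-0.508,-0.034,0.0865,-0.016,0.25,-0.2],[0.03,-0.508,-0.034,0.0865,-0.016,0.25,-0.2],[0.02,-0.508,-0.034,0.0865,-0.016,0.25,-0.2],[0.01,-0.508,-0.034,0.0865,-0.016,0.25,-0.2],[-0.004,-0.508,-0.034,0.0865,-0.016,0.25,-0.2],[-0.004,-0.508,-0.034,0.0865,-0.016,0.25,-0.2],[-0.004,-0.508,-0.034,0.0865,-0.016,0.25,-0.2],[-0.004,-0.508,-0.034,0.0865,-0.016,0.25,-0.2]]' 15
python3 - <<'E'
from go import *
st(); q=tooldown(np.pi-.311); rows(([.4514,-.2575,.01],q))
shot("top","t3",(150,180,480,300),2.4); shot("side","s10",(240,150,400,330),3.6)
E
```

```text
time_s: 18.4
ee_pos: [0.4511, -0.2574, 0.1593]
eef_rot: [3.141, -0.002, 2.833]
force: [0.5, 0.8, 0.3]
grip_width: 0.0378
t 18.4 p [ 0.4511 -0.2574  0.1593] rpy [ 3.141e+00 -2.000e-03  2.833e+00] F [0.5 0.8 0.3] w 0.0378 q [-0.59  0.28  1.66  0.    1.2  -1.85]
[-0.0006, -0.0001, 0.1493] [0.0004, -0.001, 0.0016] rows>=3.0
```

View pics/t3.png

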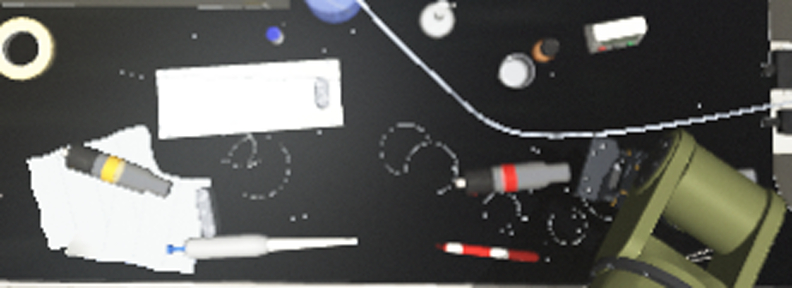

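View pics/s10.png

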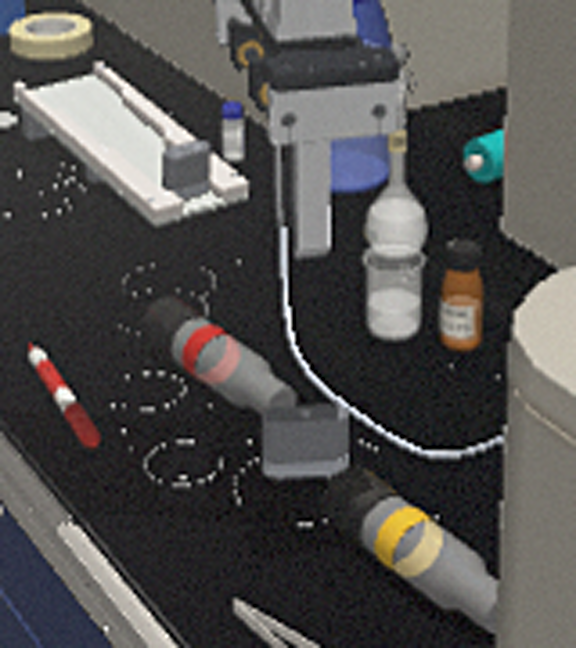

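The middle chock stands where measured, at side crop (305,440). The long chock now shows at top px (236,268), knocked a little. I'll descend on the middle one.

```bash
python3 -m jog '[[0,0,0.05,0,0,0,-0.2],[0,0,0.1,0,0,0,-0.2],[0,0,0.135,0,0,0,-0.2],[0,0,0.149,0,0,0,-0.2],[0,0,0.149,0,0,0,-0.2],[0,0,0.149,0,0,0,-0.2],[0,0,0.149,0,0,0,-1],[0,0,0.149,0,0,0,-1],[0,0,0.149,0,0,0,-1],[0,0,0.149,0,0,0,-1],[0,0,0.149,0,0,0,-1]]' 15
python3 - <<'E'
from go import *
st();q=onboard()
rows(([.4514,-.2575,.18],tooldown(np.pi-.311)),([.42,-.05,.2],tooldown(np.pi)),(bpt(0,16,60),q),(bpt(0,16,5),q))
E
```

```text
time_s: 19.6
ee_pos: [0.4517, -0.257, 0.012]
eef_rot: [-3.142, 0.001, 2.834]
force: [-0.6, 2.0, 8.0]
grip_width: 0.0186
t 19.6 p [ 0.4517 -0.257   0.012 ] rpy [-3.142e+00  1.000e-03  2.834e+00] F [-0.6  2.   8. ] w 0.0186 q [-0.59  0.48  1.77  0.    0.89 -1.85]
[-0.0, -0.0006, -0.168] [-0.0, 0.0006, 0.0024] rows>=3.4
[0.0926, 0.1877, -0.1881] [-0.0001, 0.0006, -0.1956] rows>=4.2
[0.0456, 0.484, -0.0827] [-0.0818, 0.0169, -0.2498] rows>=6.4
[0.0484, 0.4906, -0.0282] [-0.0818, 0.0169, -0.2498] rows>=1.1
```

```bash
python3 -m jog '[[0,0,-0.05,0,0,0,-1],[0,0,-0.1,0,0,0,-1],[0,0,-0.15,0,0,0,-1],[0.03,0.02,-0.18,0,0,-0.05,-1],[0.092,0.187,-0.188,0,0,-0.195,-1],[0.092,0.187,-0.188,0,0,-0.195,-1],[0.092,0.187,-0.188,0,0,-0.195,-1],[0.092,0.187,-0.188,0,0,-0.195,-1],[0.092,0.25,-0.188,0,0,-0.195,-1],[0.09,0.3,-0.16,-0.08,0.017,-0.25,-1],[0.07,0.4,-0.14,-0.08,0.017,-0.25,-1],[0.046,0.484,-0.12,-0.082,0.017,-0.25,-1],[0.046,0.484,-0.1,-0.082,0.017,-0.25,-1],[0.046,0.484,-0.083,-0.082,0.017,-0.25,-1],[0.046,0.484,-0.083,-0.082,0.017,-0.25,-1],[0.046,0.484,-0.083,-0.082,0.017,-0.25,-1],[0.046,0.484,-0.083,-0.082,0.017,-0.25,-1]]' 15
python3 - <<'E'
from go import *
st();q=onboard(); p=status.get_obs()["ee_pos"]; print("board mm",1000*Rb.T@(p-T[:3,3]))
rows((bpt(0,16,5),q),(bpt(0,16,2),q))
shot("side","s11",(230,130,350,220),6)
E
```

```text
time_s: 21.3
ee_pos: [0.5538, 0.2181, 0.0948]
eef_rot: [3.012, -0.001, -3.055]
force: [0.3, -0.3, -2.7]
grip_width: 0.0179
t 21.3 p [0.5538 0.2181 0.0948] rpy [ 3.012e+00 -1.000e-03 -3.055e+00] F [ 0.3 -0.3 -2.7] w 0.0179 q [ 0.26  0.49  1.53  0.14  1.1  -1.47]
board mm [-0.69832841 16.10781904 60.04217366]
[-0.0008, -0.0001, 0.055] [-0.0, -0.0008, 0.0005] rows>=1.1
[-0.0008, -0.0001, 0.058] [-0.0, -0.0008, 0.0005] rows>=0.1
```

View pics/s11.png

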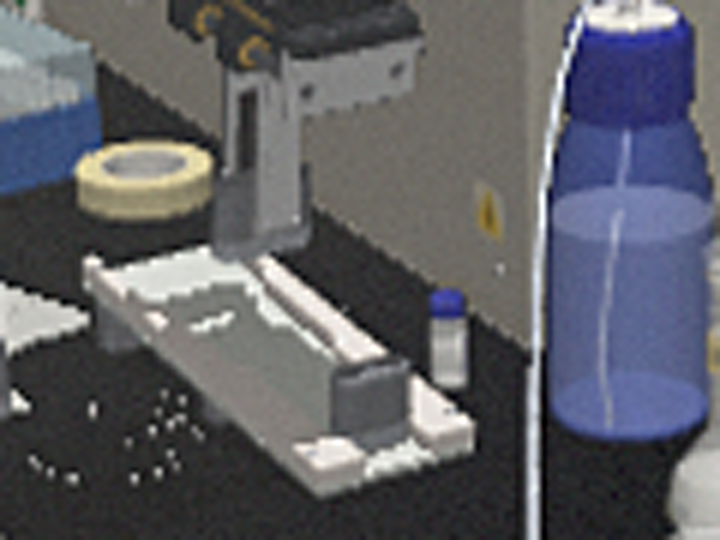

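```bash
python3 -m jog '[[-0.002,0,0.03,0,0,0,-1],[-0.002,0,0.05,0,0,0,-1],[-0.002,0,0.055,0,0,0,-1],[-0.002,0,0.057,0,0,0,-1],[-0.002,0,0.059,0,0,0,-1],[-0.002,0,0.06,0,0,0,-1],[-0.002,0,0.06,0,0,0,-1]]' 15
python3 - <<'E'
from go import *
p=status.get_obs()["ee_pos"]; print("board mm",1000*Rb.T@(p-T[:3,3]))
E
```

```text
time_s: 22.05
ee_pos: [0.556, 0.2256, 0.037]
eef_rot: [3.011, 0.002, -3.056]
force: [0.0, -1.6, 2.0]
grip_width: 0.0176
board mm [ 2.06919078 15.82241443  1.84407262]
```

It's on the floor. I'll slide it downhill with a moderate grip.

```bash
python3 -m jog '[[0,-0.004,0,0,0,0,-1],[0,-0.008,0,0,0,0,-1],[0,-0.012,0,0,0,0,-1],[0,-0.016,0,0,0,0,-1],[0,-0.018,0,0,0,0,-1],[0,-0.02,0,0,0,0,-1],[0,-0.02,0,0,0,0,-1]]' 10
python3 - <<'E'
from go import *
p=status.get_obs()["ee_pos"]; print("board mm",1000*Rb.T@(p-T[:3,3]))
E
```

```text
time_s: 22.75
ee_pos: [0.5576, 0.2057, 0.0344]
eef_rot: [3.011, 0.002, -3.056]
force: [-0.8, -0.6, -0.6]
grip_width: 0.0182
board mm [ 2.02541978 -4.35681059  1.88518593]
```

```bash
python3 -m jog '[[0,-0.002,0,0,0,0,-1],[0,-0.003,0,0,0,0,-1],[0,-0.004,0,0,0,0,-1],[0,-0.005,0,0,0,0,-1],[0,-0.005,0,0,0,0,-1]]' 10
python3 - <<'E'
from go import *
p=status.get_obs()["ee_pos"]; print("board mm",1000*Rb.T@(p-T[:3,3]))
E
```

```text
time_s: 23.25
ee_pos: [0.5572, 0.2028, 0.0344]
eef_rot: [3.008, 0.0, -3.055]
force: [-8.9, 12.8, 5.6]
grip_width: 0.0188
board mm [ 1.31372075 -7.21235098  2.18831678]
```

The +x shoulder touches first, so I'll ease back, shift 1 mm towards -x and press again.

```bash
python3 -m jog '[[0,0.003,0,0,0,0,-1],[0.001,0.003,0,0,0,0,-1],[0.0015,0.002,0,0,0,0,-1],[0.0015,0,0,0,0,0,-1],[0.0015,-0.0015,0,0,0,0,-1],[0.0015,-0.003,0,0,0,0,-1],[0.0015,-0.003,0,0,0,0,-1]]' 10
python3 - <<'E'
from go import *
p=status.get_obs()["ee_pos"]; print("board mm",1000*Rb.T@(p-T[:3,3]))
E
```

```text
time_s: 23.95
ee_pos: [0.5563, 0.2016, 0.0352]
eef_rot: [3.005, 0.002, -3.055]
force: [-2.9, 16.2, 5.9]
grip_width: 0.0193
board mm [ 0.37155281 -8.15047803  3.14579343]
```

```bash
python3 -m jog '[[0.0005,0,0,0,0,0,-1],[0.0007,0,0,0,0,0,-1],[0,0,0,0,0,0,-0.5],[0,0,0,0,0,0,-0.3],[0,0,0,0,0,0,-0.1],[0,0,-0.03,0,0,0,-0.1],[0,0,-0.07,0,0,0,-0.1],[0,0,-0.12,0,0,0,-0.1],[0,-0.05,-0.15,0,0,0,-0.1],[0.15,-0.1,-0.15,0,0,0,-0.1],[0.17,-0.2,-0.15,0,0,0,-0.1],[0.17,-0.2,-0.15,0,0,0,-0.1],[0.17,-0.2,-0.15,0,0,0,-0.1],[0.17,-0.2,-0.15,0,0,0,-0.1],[0.17,-0.2,-0.15,0,0,0,-0.1]]' 10
python3 - <<'E'
from go import *
from ov import overlay,board_pts
st()
overlay([(board_pts(),(0,0,255)),(homeface(42,-88,(30,)),(0,255,0)),(homeface(54,-8,(30,)),(0,255,0))],"h3",{"top":((225,195,300,250),10),"side":((250,160,320,220),11)})
shot("top","t4",(160,180,300,300),5.6)
E
```

```text
time_s: 25.45
ee_pos: [0.4037, -0.0332, 0.156]
eef_rot: [3.005, 0.002, -3.059]
force: [1.1, -0.0, 0.7]
grip_width: 0.0424
t 25.45 p [ 0.4037 -0.0332  0.156 ] rpy [ 3.005e+00  2.000e-03 -3.059e+00] F [ 1.1 -0.   0.7] w 0.0424 q [-0.26  0.05  1.95  0.14  1.2  -1.97]
```

View pics/h3_top.png

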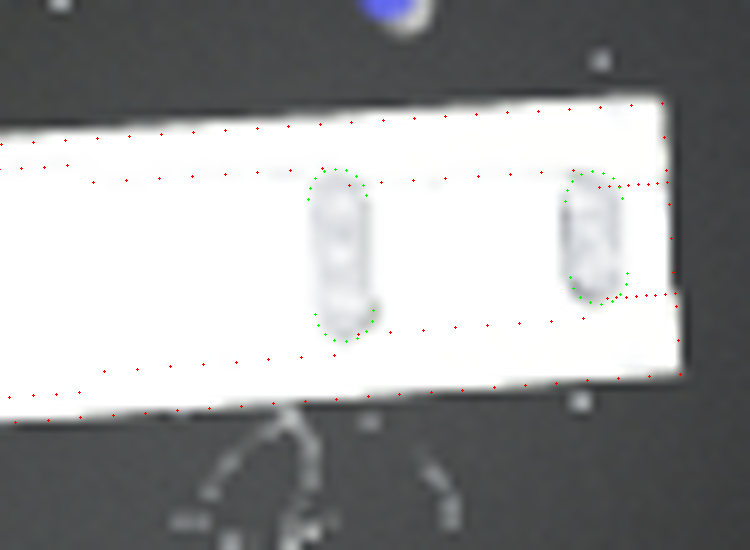

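View pics/h3_side.png

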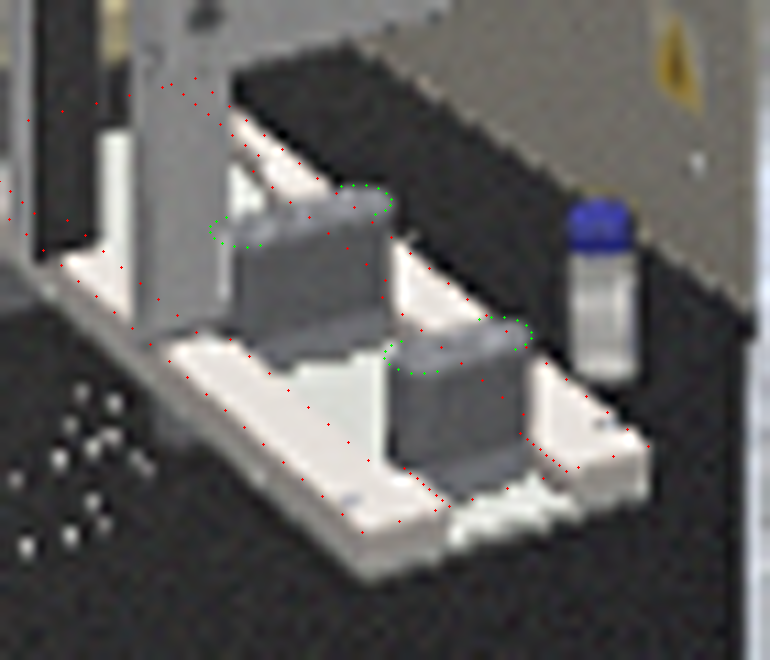

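View pics/t4.png

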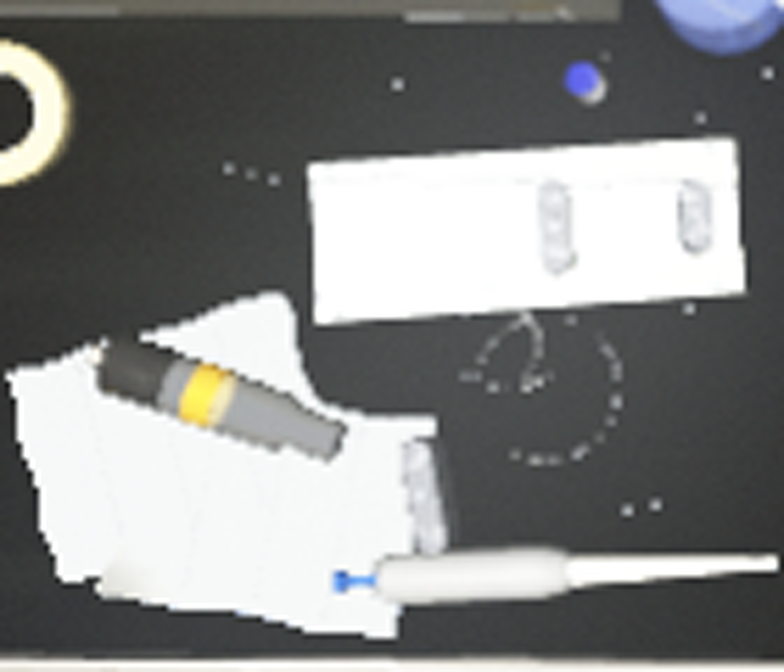

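The middle chock sits on its predicted outline in both views, and the short one too. The long chock is now at crop (424,496), standing next to the pipette. Measuring it.

Run:
```python
from go import *
from ov import overlay
c=camera("top"); L=lambda u,v:(160+u/5.6,180+v/5.6)
a,b=at_z(c,*L(414,441),.04),at_z(c,*L(431,554),.04); m=(a+b)/2; psi=np.arctan2(*(a-b)[1::-1])
print(m,np.linalg.norm(a-b),psi)
overlay([(chock_pts(m,psi,.066),(0,255,0))],"h4",{"top":((215,245,265,295),14),"side":((180,160,260,240),8)})
q=tooldown(np.pi+psi); rows(([m[0],m[1],.12],q))
```

```text
[0.40375915 0.26980824 0.04      ] 0.06336399180090849 0.18267923652220663
[-0.0239, 0.2913, 0.0766] [0.087, 0.0055, -0.0603] rows>=6.0
```

View pics/h4_top.png

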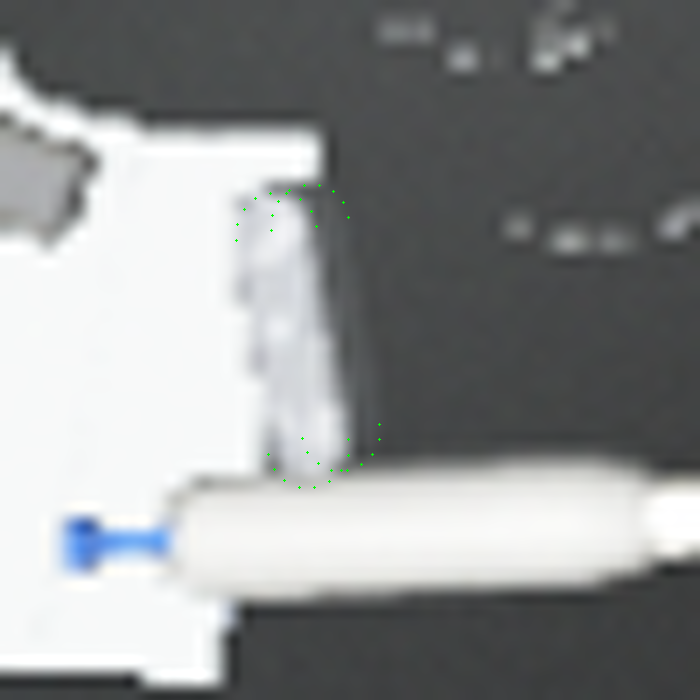

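View pics/h4_side.png

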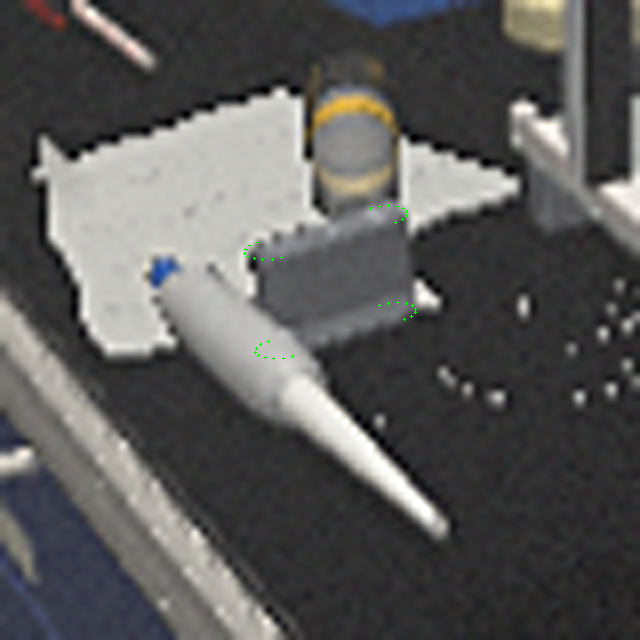

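The estimate fits within about 2 mm. I'll go above it, then down and grip.

```bash
python3 -m jog '[[-0.025,0.05,0.03,0.087,0.005,-0.06,-0.15],[-0.025,0.15,0.05,0.087,0.005,-0.06,-0.15],[-0.025,0.291,0.05,0.087,0.005,-0.06,-0.15],[-0.025,0.291,0.05,0.087,0.005,-0.06,-0.15],[-0.025,0.291,0.05,0.087,0.005,-0.06,-0.15],[-0.025,0.291,0.077,0.087,0.005,-0.06,-0.15],[-0.025,0.291,0.077,0.087,0.005,-0.06,-0.15],[-0.025,0.291,0.077,0.087,0.005,-0.06,-0.15],[-0.025,0.291,0.077,0.087,0.005,-0.06,-0.15],[-0.025,0.291,0.077,0.087,0.005,-0.06,-0.15],[-0.025,0.291,0.077,0.087,0.005,-0.06,-0.15]]' 15
python3 - <<'E'
from go import *
st(); q=tooldown(np.pi+.183); rows(([.405,.27,.01],q))
shot("side","s12",(180,110,280,210),6)
E
```

```text
time_s: 26.85
ee_pos: [0.4052, 0.2689, 0.1201]
eef_rot: [3.141, 0.001, -2.961]
force: [-0.8, -0.7, -0.5]
grip_width: 0.0401
t 26.85 p [0.4052 0.2689 0.1201] rpy [ 3.141e+00  1.000e-03 -2.961e+00] F [-0.8 -0.7 -0.5] w 0.0401 q [ 0.51  0.25  1.8  -0.    1.09 -1.24]
[0.0002, 0.0011, 0.1101] [0.0001, 0.0009, -0.0013] rows>=2.2
```

View pics/s12.png

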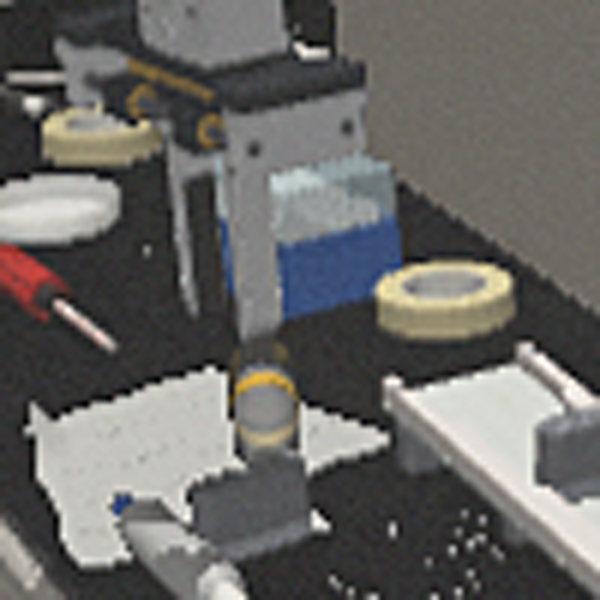

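```bash
python3 -m jog '[[0,0.001,0.05,0,0,0,-0.15],[0,0.001,0.09,0,0,0,-0.15],[0,0.001,0.11,0,0,0,-0.15],[0,0.001,0.11,0,0,0,-0.15],[0,0.001,0.11,0,0,0,-0.15],[0,0.001,0.11,0,0,0,-1],[0,0.001,0.11,0,0,0,-1],[0,0.001,0.11,0,0,0,-1],[0,0.001,0.11,0,0,0,-1],[0,0.001,0.11,0,0,0,-1]]' 15
python3 - <<'E'
from go import *
st();q=onboard()
rows(([.405,.27,.15],tooldown(np.pi+.183)),(bpt(1,94,60),q),(bpt(1,94,3),q))
E
```

```text
time_s: 27.9
ee_pos: [0.4057, 0.2704, 0.011]
eef_rot: [3.141, 0.003, -2.961]
force: [-1.4, -0.2, 7.0]
grip_width: 0.0179
t 27.9 p [0.4057 0.2704 0.011 ] rpy [ 3.141e+00  3.000e-03 -2.961e+00] F [-1.4 -0.2  7. ] w 0.0179 q [ 0.51  0.43  1.86 -0.    0.85 -1.24]
[0.0004, -0.0001, -0.139] [0.0005, 0.002, -0.0013] rows>=2.8
[-0.1456, -0.0012, -0.0934] [-0.0821, -0.002, 0.0607] rows>=3.1
[-0.1461, 0.0061, -0.0369] [-0.0821, -0.002, 0.0607] rows>=1.1
```

```bash
python3 -m jog '[[0,0,-0.05,0,0,0,-1],[0,0,-0.1,0,0,0,-1],[0,0,-0.14,0,0,0,-1],[-0.07,0,-0.13,-0.04,0,0.03,-1],[-0.146,-0.001,-0.11,-0.082,-0.002,0.061,-1],[-0.146,-0.001,-0.094,-0.082,-0.002,0.061,-1],[-0.146,-0.001,-0.094,-0.082,-0.002,0.061,-1],[-0.146,-0.001,-0.094,-0.082,-0.002,0.061,-1],[-0.146,-0.001,-0.094,-0.082,-0.002,0.061,-1]]' 15
python3 - <<'E'
from go import *
st();q=onboard(); p=status.get_obs()["ee_pos"]; print("board mm",1000*Rb.T@(p-T[:3,3]))
rows((bpt(1,94,12),q),(bpt(1,94,1),q))
shot("side","s13",(220,120,320,200),7)
E
```

```text
time_s: 28.8
ee_pos: [0.5486, 0.2957, 0.1063]
eef_rot: [3.012, 0.0, -3.056]
force: [-0.6, -1.0, -1.9]
grip_width: 0.0181
t 28.8 p [0.5486 0.2957 0.1063] rpy [ 3.012  0.    -3.056] F [-0.6 -1.  -1.9] w 0.0181 q [ 0.38  0.53  1.45  0.14  1.13 -1.33]
board mm [ 0.69650308 94.69689283 61.38818981]
[-0.0003, -0.0007, 0.0494] [-0.0, 0.0003, 0.0001] rows>=1.0
[-0.0003, -0.0007, 0.0604] [-0.0, 0.0003, 0.0001] rows>=0.2
```

View pics/s13.png

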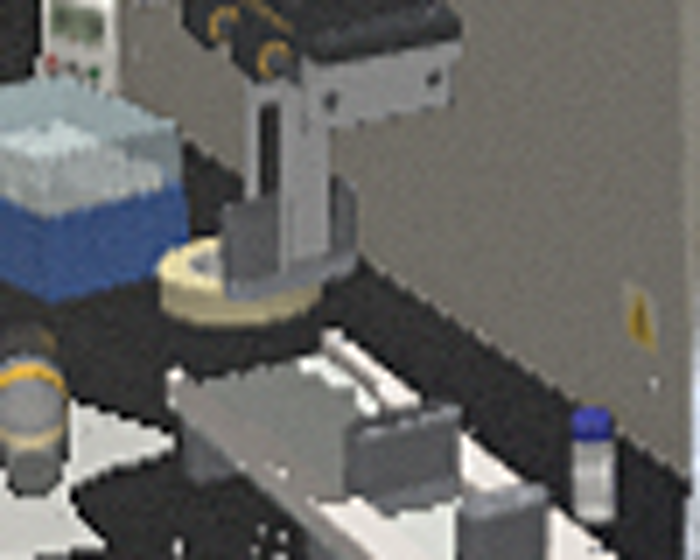

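Run:
```python
from go import *
from ov import overlay
p=status.get_obs()["ee_pos"]; b=1000*Rb.T@(p-T[:3,3])
P=homeface(66,b[1],(b[2]+28.5,b[2]-11.5))+Rb@np.array([b[0],0,0])/1000
overlay([(P,(0,255,0))],"h5",{"side":((240,130,280,170),16)})
```

```text
(no output)
```

View pics/h5_side.png

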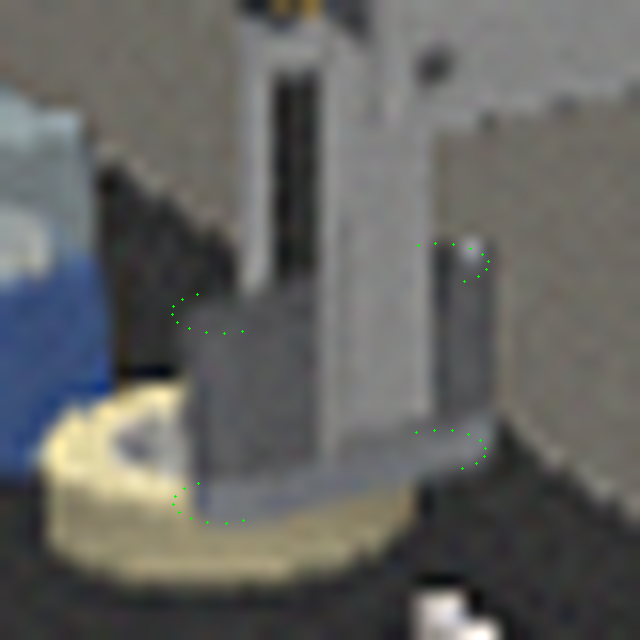

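The chock sits about 1.5 mm to +x in the grip, so I'll compensate while lowering.

```bash
python3 -m jog '[[0.002,-0.001,0.03,0,0,0,-1],[0.002,-0.001,0.048,0,0,0,-1],[0.002,-0.001,0.054,0,0,0,-1],[0.002,-0.001,0.058,0,0,0,-1],[0.002,-0.001,0.061,0,0,0,-1],[0.002,-0.001,0.062,0,0,0,-1],[0.002,-0.001,0.062,0,0,0,-1]]' 15
python3 - <<'E'
from go import *
p=status.get_obs()["ee_pos"]; print("board mm",1000*Rb.T@(p-T[:3,3]))
E
```

```text
time_s: 29.6
ee_pos: [0.5471, 0.3031, 0.047]
eef_rot: [3.01, 0.005, -3.056]
force: [2.6, 0.6, 4.9]
grip_width: 0.018
board mm [-0.10270766 94.39101836  1.60334732]
```

```bash
python3 -m jog '[[0,-0.004,0,0,0,0,-1],[0,-0.008,0,0,0,0,-1],[0,-0.012,0,0,0,0,-1],[0,-0.016,0,0,0,0,-1],[0,-0.018,0,0,0,0,-1],[0,-0.018,0,0,0,0,-1]]' 10
python3 -m jog '[[0,-0.002,0,0,0,0,-1],[0,-0.003,0,0,0,0,-1],[0,-0.004,0,0,0,0,-1],[0,-0.005,0,0,0,0,-1],[0,-0.005,0,0,0,0,-1]]' 10
python3 - <<'E'
from go import *
p=status.get_obs()["ee_pos"]; print("board mm",1000*Rb.T@(p-T[:3,3]))
E
```

```text
time_s: 30.2
ee_pos: [0.5488, 0.2848, 0.0446]
eef_rot: [3.011, 0.004, -3.056]
force: [-0.5, -2.4, 0.9]
grip_width: 0.0179
time_s: 30.7
ee_pos: [0.5488, 0.2818, 0.0445]
eef_rot: [3.008, 0.005, -3.055]
force: [-3.5, 13.5, 2.6]
grip_width: 0.0189
board mm [-0.30594955 72.92502462  1.89736017]
```

```bash
python3 -m jog '[[0.0005,0.002,0,0,0,0,-1],[0.001,0.001,0,0,0,0,-1],[0.001,-0.001,0,0,0,0,-1],[0.001,-0.003,0,0,0,0,-1],[0.001,-0.003,0,0,0,0,-1]]' 10
python3 -m jog '[[0,0,0,0,0,0,-0.5],[0,0,0,0,0,0,-0.3],[0,0,0,0,0,0,-0.1],[0,0,-0.03,0,0,0,-0.1],[0,0,-0.07,0,0,0,-0.1],[0,0,-0.12,0,0,0,-0.1],[0.1,0,-0.15,0,0,0,0],[0.17,-0.1,-0.15,0,0,0,0.2],[0.17,-0.28,-0.15,0.08,0,0,0.2],[0.17,-0.28,-0.15,0.08,0,0,0.2],[0.17,-0.28,-0.15,0.08,0,0,0.2],[0.17,-0.28,-0.15,0.08,0,0,0.2],[0.17,-0.28,-0.15,0.08,0,0,0.2],[0.17,-0.28,-0.15,0.08,0,0,0.2]]' 10
python3 - <<'E'
from go import *
from ov import overlay,board_pts
st()
overlay([(board_pts(),(0,0,255)),(homeface(42,-88,(30,)),(0,255,0)),(homeface(54,-8,(30,)),(0,255,0)),(homeface(66,72,(30,)),(0,255,0))],"h6",{"top":((205,195,300,250),8),"side":((235,150,320,220),9)})
shot("top","t5",(310,180,480,300),4.7)
E
```

```text
time_s: 31.2
ee_pos: [0.5484, 0.2807, 0.0452]
eef_rot: [3.004, 0.007, -3.056]
force: [-0.0, 15.1, 4.4]
grip_width: 0.0195
time_s: 32.6
ee_pos: [0.4024, -0.0342, 0.1539]
eef_rot: [3.13, 0.006, -3.059]
force: [-0.8, 0.3, -0.1]
grip_width: 0.0564
t 32.6 p [ 0.4024 -0.0342  0.1539] rpy [ 3.13   0.006 -3.059] F [-0.8  0.3 -0.1] w 0.0564 q [-0.18  0.02  1.97  0.01  1.15 -1.84]
```

View pics/h6_top.png

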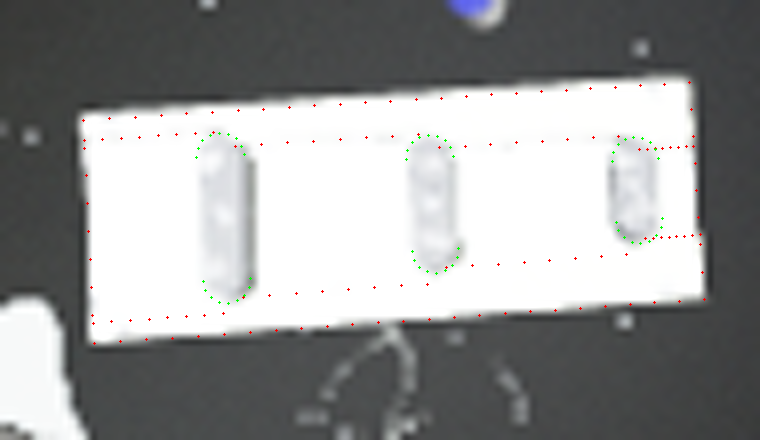

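View pics/h6_side.png

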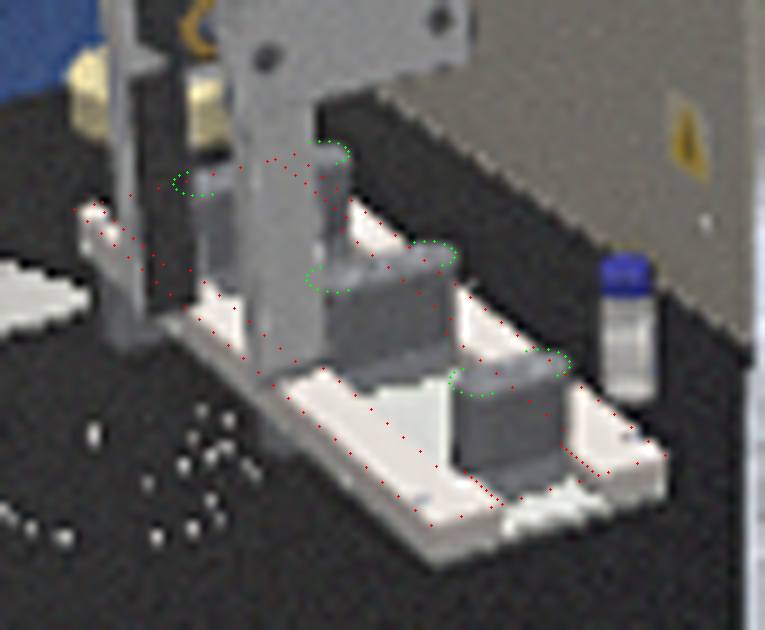

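View pics/t5.png

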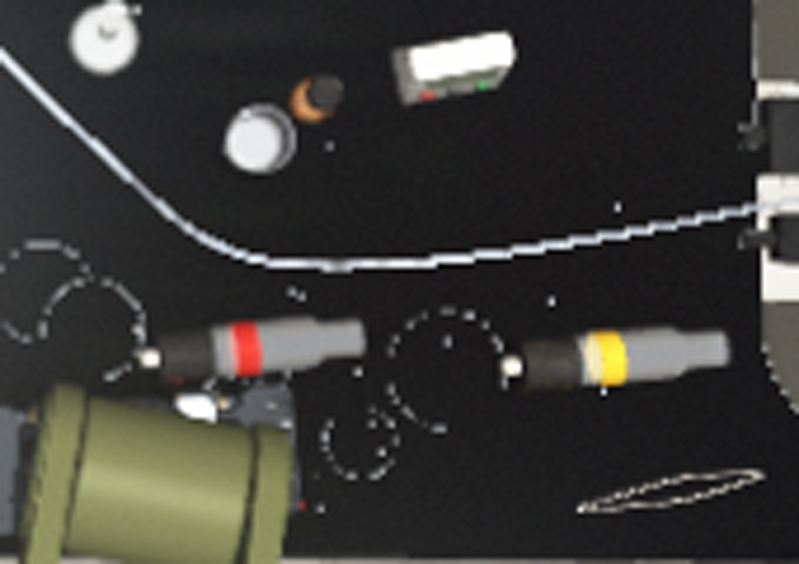

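All three chocks are home, with the outlines matching. Next is the red lamp B, with its base at crop (187,354), for the short chock.

Run:
```python
from go import *
q=tooldown(1.66); rows(([.448,-.0885,.12],q),([.448,-.0885,.004],q))
```

```text
[-0.0391, -0.0611, 0.0338] [0.0094, -0.0025, 0.9965] rows>=10.4
[-0.0383, -0.0624, 0.1498] [0.0094, -0.0025, 0.9965] rows>=2.3
```

```bash
python3 -m jog '[[-0.039,-0.061,0,0.009,-0.003,0.996,0.3],[-0.039,-0.061,0,0.009,-0.003,0.996,0.3],[-0.039,-0.061,0,0.009,-0.003,0.996,0.3],[-0.039,-0.061,0,0.009,-0.003,0.996,0.3],[-0.039,-0.061,0,0.009,-0.003,0.996,0.3],[-0.039,-0.061,0,0.009,-0.003,0.996,0.3],[-0.039,-0.061,0,0.009,-0.003,0.996,0.3],[-0.039,-0.061,0,0.009,-0.003,0.996,0.3],[-0.039,-0.061,0,0.009,-0.003,0.996,0.3],[-0.039,-0.061,0,0.009,-0.003,0.996,0.3],[-0.039,-0.061,0,0.009,-0.003,0.996,0.3],[-0.039,-0.061,0.034,0.009,-0.003,0.996,0.3],[-0.039,-0.061,0.034,0.009,-0.003,0.996,0.3],[-0.039,-0.061,0.034,0.009,-0.003,0.996,0.3]]' 15
python3 - <<'E'
from go import *
st();q=tooldown(1.66); rows(([.448,-.0885,.004],q))
shot("side","s14",(250,170,370,290),6);shot("top","t6",(310,180,480,300),4.7)
E
```

```text
time_s: 34.15
ee_pos: [0.4481, -0.0876, 0.1201]
eef_rot: [-3.141, -0.0, 1.662]
force: [0.3, -0.8, 0.4]
grip_width: 0.0611
t 34.15 p [ 0.4481 -0.0876  0.1201] rpy [-3.141 -0.     1.662] F [ 0.3 -0.8  0.4] w 0.0611 q [-0.27  0.19  1.87  0.    1.08 -0.36]
[-0.0009, -0.0001, 0.1161] [-0.0001, -0.0002, 0.0015] rows>=2.3
```

View pics/s14.png

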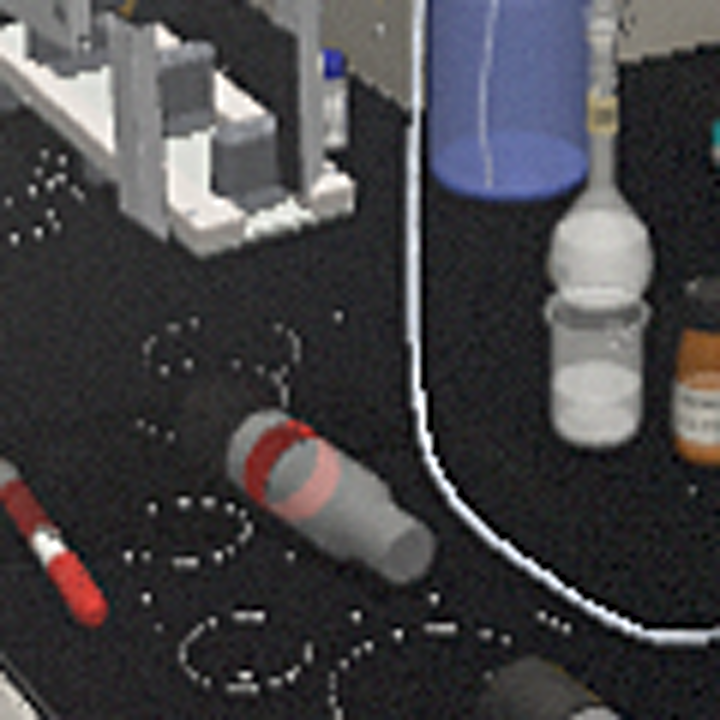

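View pics/t6.png

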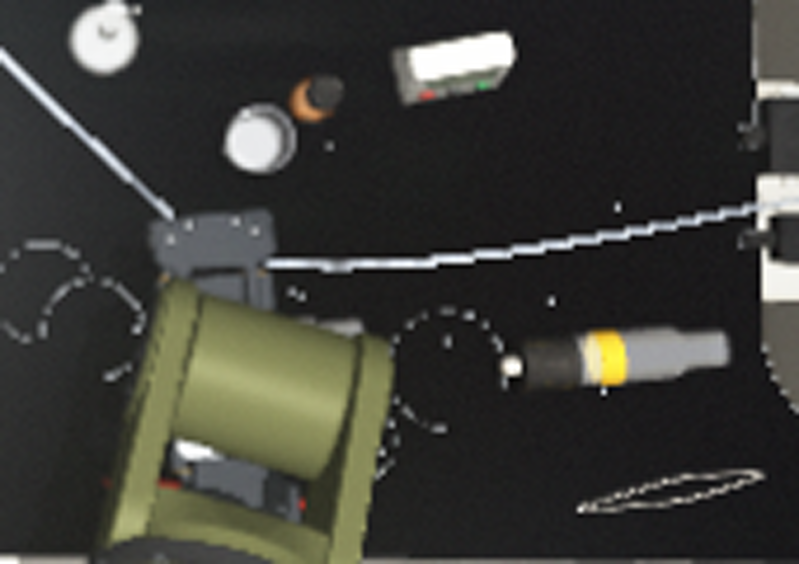

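The lamp hasn't moved. The gripper's far end would pass 1–2 cm from the tube, so I'll lean the tool's top 0.15 rad toward the robot about the lamp's axis for margin.

```bash
cat >> go.py <<'E'
def lampgrip(base,yaw,tilt=-.15,up=0,d=.0145):
    q=tooldown(yaw)*R.from_euler('x',tilt); z=q.apply([0,0,1])
    g=np.array([base[0],base[1],.0185]); return g+z*d+np.array([0,0,up]),q
E
python3 - <<'E'
from go import *
a=lampgrip((.448,-.0885),1.66); print(a[0],a[1].apply([0,0,1]))
rows(lampgrip((.448,-.0885),1.66,up=.05),a)
E
```

```text
[ 0.45015824 -0.08830697  0.00416282] [ 0.14884396  0.01331276 -0.98877108]
[-0.0003, 0.0014, 0.0668] [-0.0942, 0.0003, 0.0011] rows>=1.3
[-0.0003, 0.0013, 0.1168] [-0.0942, 0.0003, 0.0011] rows>=1.0
```

```bash
python3 - <<'E'
from go import *
rows(lampgrip((.448,-.0885),1.66,-.08,.04,.0105),lampgrip((.448,-.0885),1.66,-.08,0,.0105))
E
python3 -m jog '[[0,0.001,0.03,-0.05,0,0,0.15],[0,0.001,0.06,-0.05,0,0,0.15],[0,0.001,0.09,-0.05,0,0,0.15],[0,0.001,0.11,-0.05,0,0,0.15],[0,0.001,0.112,-0.05,0,0,0.15],[0,0.001,0.112,-0.05,0,0,0.15]]' 15
python3 - <<'E'
from go import *
st();shot("side","s15",(250,170,370,290),6);shot("top","t7",(300,200,400,270),7)
E
```

```text
[-0.0003, 0.0001, 0.0729] [-0.0496, 0.0004, 0.0011] rows>=1.5
[-0.0003, 0.0, 0.1129] [-0.0496, 0.0004, 0.0011] rows>=0.8
time_s: 34.85
ee_pos: [0.4504, -0.0881, 0.0098]
eef_rot: [3.06, 0.001, 1.662]
force: [0.3, 0.2, 0.3]
grip_width: 0.0545
t 34.85 p [ 0.4504 -0.0881  0.0098] rpy [3.060e+00 1.000e-03 1.662e+00] F [0.3 0.2 0.3] w 0.0545 q [-0.29  0.34  2.    0.04  0.73 -0.41]
```

View pics/s15.png

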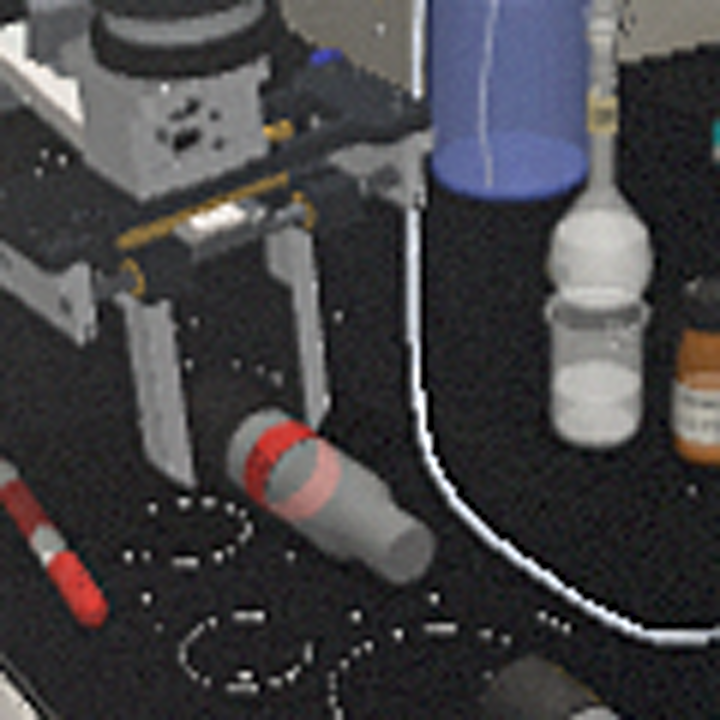

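View pics/t7.png

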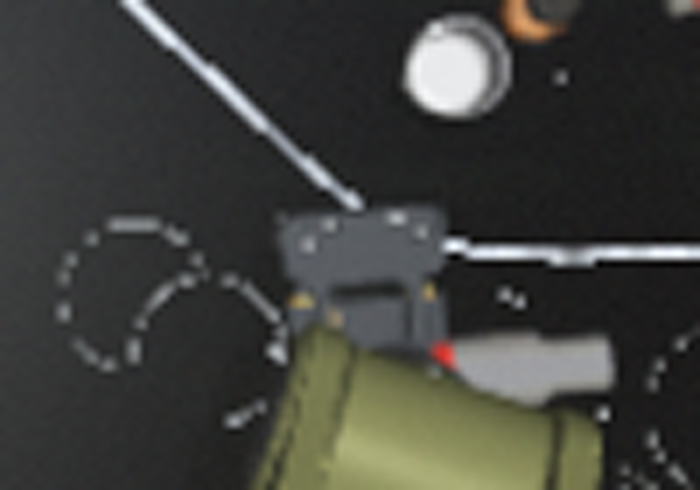

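The fingers straddle the black base without touching anything. Closing now.

```bash
python3 -m jog '[[0,0,0.001,0,0,0,-1],[0,0,0.001,0,0,0,-1],[0,0,0.001,0,0,0,-1],[0,0,0.001,0,0,0,-1],[0,0,0.001,0,0,0,-1],[0,0,0.001,0,0,0,-1]]' 20
python3 -m jog '[[0,0,-0.03,0,0,0,-1],[0,0,-0.06,0,0,0,-1],[0,0,-0.1,0,0,0,-1],[0,0,-0.14,0,0,0,-1],[0,0,-0.16,0,0,0,-1],[0,0,-0.16,0,0,0,-1]]' 20
python3 - <<'E'
from go import *
st(); q=onboard()
rows(([.42,-.02,.2],tooldown(2.5)),(bpt(-72,-59,60),q),(bpt(-72,-59,25),q))
shot("side","s16",(190,100,370,240),4)
E
```

```text
time_s: 35.55
ee_pos: [0.4512, -0.0883, 0.0099]
eef_rot: [3.058, 0.002, 1.662]
force: [-0.6, 1.1, 7.0]
grip_width: 0.0366
time_s: 36.15
ee_pos: [0.4387, -0.0896, 0.1719]
eef_rot: [3.054, 0.003, 1.662]
force: [0.1, 0.2, -2.3]
grip_width: 0.0363
t 36.15 p [ 0.4387 -0.0896  0.1719] rpy [3.054e+00 3.000e-03 1.662e+00] F [ 0.1  0.2 -2.3] w 0.0363 q [-0.3   0.05  1.9   0.03  1.11 -0.41]
[0.0709, -0.0098, -0.0293] [0.0517, 0.0255, -0.5333] rows>=5.6
[0.2222, 0.063, 0.092] [-0.0228, 0.1101, -0.9907] rows>=4.9
[0.2269, 0.06, 0.1266] [-0.0228, 0.1101, -0.9907] rows>=0.7
```

View pics/s16.png

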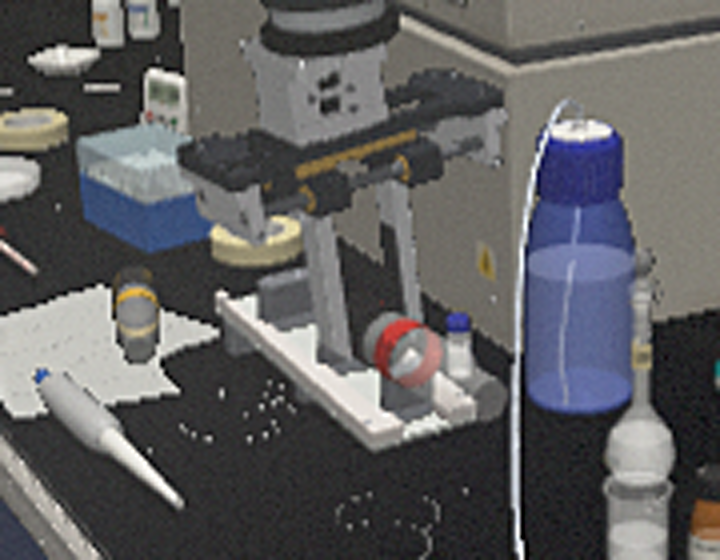

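The lamp is held at 36.3 mm. I'll carry it round at x≈0.40, clear of the tube, to above the short chock.

Run:
```python
from go import *
q=onboard()
rows(([.39,-.03,.2],tooldown(2.3)),([.39,.08,.2],tooldown(3.1)),([.42,.14,.15],q),(bpt(-72,-59,60),q))
```

```text
[0.0634, -0.0398, -0.0338] [0.0519, 0.0188, -0.406] rows>=4.3
[0.173, -0.0298, -0.0332] [0.0435, 0.0403, -0.915] rows>=5.3
[0.2301, 0.0011, 0.0195] [-0.0236, 0.1083, -0.9908] rows>=1.7
[0.2218, 0.064, 0.0902] [-0.0236, 0.1083, -0.9908] rows>=1.9
```

```bash
python3 -m jog '[[0.063,-0.04,-0.034,0.052,0.019,-0.4,-1],[0.063,-0.04,-0.034,0.052,0.019,-0.4,-1],[0.063,-0.04,-0.034,0.052,0.019,-0.4,-1],[0.063,-0.04,-0.034,0.052,0.019,-0.4,-1],[0.173,-0.03,-0.033,0.044,0.04,-0.915,-1],[0.173,-0.03,-0.033,0.044,0.04,-0.915,-1],[0.173,-0.03,-0.033,0.044,0.04,-0.915,-1],[0.173,-0.03,-0.033,0.044,0.04,-0.915,-1],[0.173,-0.03,-0.033,0.044,0.04,-0.915,-1],[0.173,-0.03,-0.033,0.044,0.04,-0.915,-1],[0.23,0.001,0.02,-0.024,0.108,-0.99,-1],[0.23,0.001,0.02,-0.024,0.108,-0.99,-1],[0.222,0.064,0.09,-0.024,0.108,-0.99,-1],[0.222,0.064,0.09,-0.024,0.108,-0.99,-1],[0.222,0.064,0.09,-0.024,0.108,-0.99,-1],[0.222,0.064,0.09,-0.024,0.108,-0.99,-1],[0.222,0.064,0.09,-0.024,0.108,-0.99,-1]]' 20
python3 - <<'E'
from go import *
st(); q=onboard(); p=status.get_obs()["ee_pos"]; print("board mm",1000*Rb.T@(p-T[:3,3]))
from ov import overlay
# lamp model in tool frame
r=R.from_euler('xyz',status.get_obs()["eef_rot"])
def lampmodel(off=0,d=.0105):
    P=[]
    for x,rad in ((-.123,.012),(-.097,.0177),(-.021,.0177),(.017,.0185),(.028,.004)):
        for t in np.linspace(0,2*np.pi,24): P.append([x+off,rad*np.cos(t),-d+rad*np.sin(t)])
    return r.apply(P)+p
overlay([(lampmodel(),(0,255,0))],"h7",{"side":((240,120,340,210),7.5),"top":((235,180,315,260),8)})
E
```

```text
time_s: 37.9
ee_pos: [0.4886, 0.1381, 0.0856]
eef_rot: [3.011, 0.001, -3.057]
force: [-0.7, 0.3, -0.9]
grip_width: 0.0361
t 37.9 p [0.4886 0.1381 0.0856] rpy [ 3.011e+00  1.000e-03 -3.057e+00] F [-0.7  0.3 -0.9] w 0.0361 q [ 0.13  0.34  1.78  0.15  1.02 -1.6 ]
board mm [-72.57179414 -58.65109562  60.61197361]
```

View pics/h7_side.png

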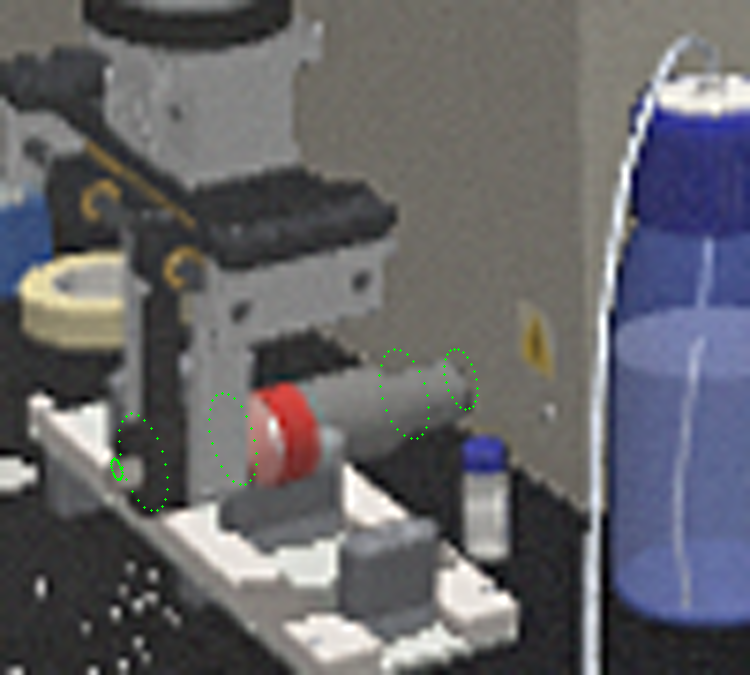

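View pics/h7_top.png

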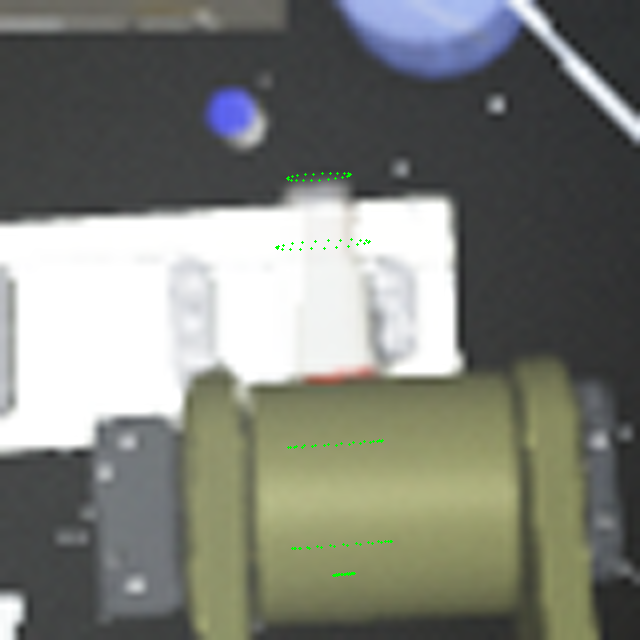

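The lamp matches the model, with about 2 mm of droop at the tip. Lowering gently.

```bash
python3 -m jog '[[-0.002,-0.001,0.02,0,0,0,-1],[-0.002,-0.001,0.035,0,0,0,-1],[-0.002,-0.001,0.045,0,0,0,-1],[-0.002,-0.001,0.05,0,0,0,-1],[-0.002,-0.001,0.05,0,0,0,-1]]' 20
python3 - <<'E'
from go import *
p=status.get_obs()["ee_pos"]; print("board mm",1000*Rb.T@(p-T[:3,3])); print(status.get_obs()["force"])
E
```

```text
time_s: 38.5
ee_pos: [0.4905, 0.1439, 0.0369]
eef_rot: [3.011, 0.003, -3.057]
force: [0.5, 0.8, -0.9]
grip_width: 0.0364
board mm [-70.18578942 -59.3792721   11.55008012]
[ 0.4519498   0.79102056 -0.9252422 ]
```

```bash
python3 -m jog '[[0,0,0.001,0,0,0,-1],[0,0,0.0015,0,0,0,-1],[0,0,0.002,0,0,0,-1],[0,0,0.002,0,0,0,-1]]' 20
python3 - <<'E'
from go import *
p=status.get_obs()["ee_pos"]; print("board mm",1000*Rb.T@(p-T[:3,3])); print(status.get_obs()["force"])
E
```

```text
time_s: 38.9
ee_pos: [0.4906, 0.1441, 0.0351]
eef_rot: [3.011, 0.003, -3.057]
force: [-0.6, -0.1, -1.0]
grip_width: 0.0367
board mm [-70.04160308 -59.37696273   9.75340074]
[-0.58172562 -0.05503707 -1.03130323]
```

```bash
python3 -m jog '[[0,0,0.001,0,0,0,-1],[0,0,0.0015,0,0,0,-1],[0,0,0.002,0,0,0,-1],[0,0,0.002,0,0,0,-1]]' 20
python3 - <<'E'
from go import *
p=status.get_obs()["ee_pos"]; print("board mm",1000*Rb.T@(p-T[:3,3])); print(status.get_obs()["force"])
shot("side","s17",(240,130,330,210),8)
E
```

```text
time_s: 39.3
ee_pos: [0.4906, 0.1445, 0.0334]
eef_rot: [3.011, 0.003, -3.057]
force: [-2.9, -0.2, 5.2]
grip_width: 0.0366
board mm [-69.98673135 -59.28814162   8.01746151]
[-2.89278576 -0.24435234  5.21337719]
```

View pics/s17.png

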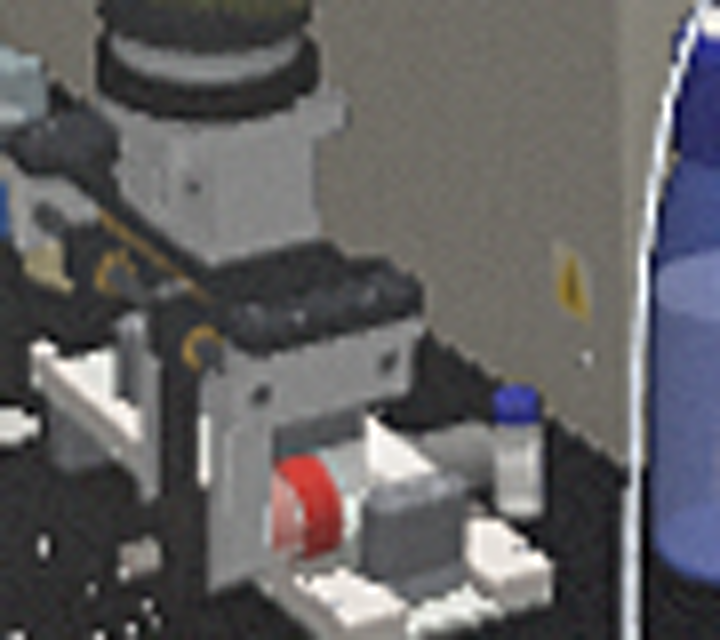

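Contact with the rails (Fz +6 N). Opening slowly.

```bash
python3 -m jog '[[0,0,0,0,0,0,-0.21],[0,0,0,0,0,0,-0.19],[0,0,0,0,0,0,-0.17],[0,0,0,0,0,0,-0.15],[0,0,0,0,0,0,-0.12],[0,0,0,0,0,0,-0.08],[0,0,0,0,0,0,-0.04],[0,0,0,0,0,0,0.0],[0,0,0,0,0,0,0.05],[0,0,0,0,0,0,0.1],[0,0,0,0,0,0,0.1]]' 20
python3 - <<'E'
from go import *
st();shot("side","s18",(240,130,330,210),8)
E
```

```text
time_s: 40.45
ee_pos: [0.4906, 0.1445, 0.0334]
eef_rot: [3.011, 0.003, -3.057]
force: [0.3, -0.1, 0.5]
grip_width: 0.0516
t 40.45 p [0.4906 0.1445 0.0334] rpy [ 3.011e+00  3.000e-03 -3.057e+00] F [ 0.3 -0.1  0.5] w 0.0516 q [ 0.15  0.42  1.81  0.17  0.91 -1.61]
```

View pics/s18.png

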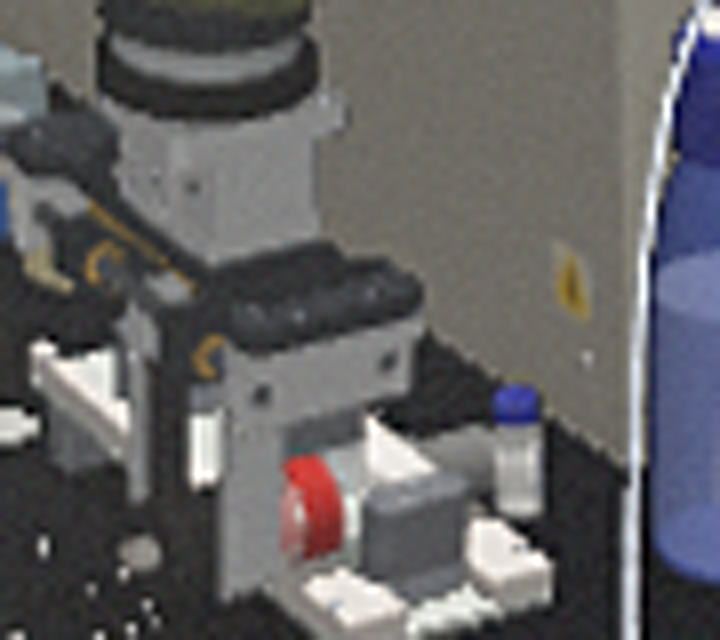

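```bash
python3 -m jog '[[0,0,-0.02,0,0,0,0.1],[0,0,-0.05,0,0,0,0.1],[0,0,-0.1,0,0,0,0.2],[0.03,0,-0.14,0,0,0,0.2],[0.1,-0.05,-0.16,0.08,0,0,0.2],[0.1,-0.1,-0.16,0.08,0,0,0.2],[0.1,-0.15,-0.16,0.08,0,0,0.2],[0.1,-0.2,-0.16,0.08,0,0,0.2],[0.1,-0.25,-0.16,0.08,0,0,0.2],[0.1,-0.25,-0.16,0.08,0,0,0.2]]' 20
python3 - <<'E'
from go import *
st();shot("side","s19",(240,130,330,210),8);shot("top","t8",(200,180,320,260),6.5)
q=tooldown(1.65); rows(([.42,-.25,.2],q),lampgrip((.4455,-.3392),1.65,-.08,.12,.0105),lampgrip((.4455,-.3392),1.65,-.08,0,.0105))
E
```

```text
time_s: 41.5
ee_pos: [0.4129, -0.1347, 0.1589]
eef_rot: [3.137, 0.003, -3.059]
force: [0.2, 0.9, -0.4]
grip_width: 0.0563
t 41.5 p [ 0.4129 -0.1347  0.1589] rpy [ 3.137e+00  3.000e-03 -3.059e+00] F [ 0.2  0.9 -0.4] w 0.0563 q [-0.4   0.09  1.89  0.01  1.16 -2.06]
[0.0023, -0.1157, -0.0419] [0.0038, -0.0011, 1.0012] rows>=10.5
[-0.0166, -0.2071, 0.0297] [-0.0362, -0.0412, 1.0005] rows>=2.4
[-0.0163, -0.2077, 0.1497] [-0.0362, -0.0412, 1.0005] rows>=2.4
```

View pics/s19.png

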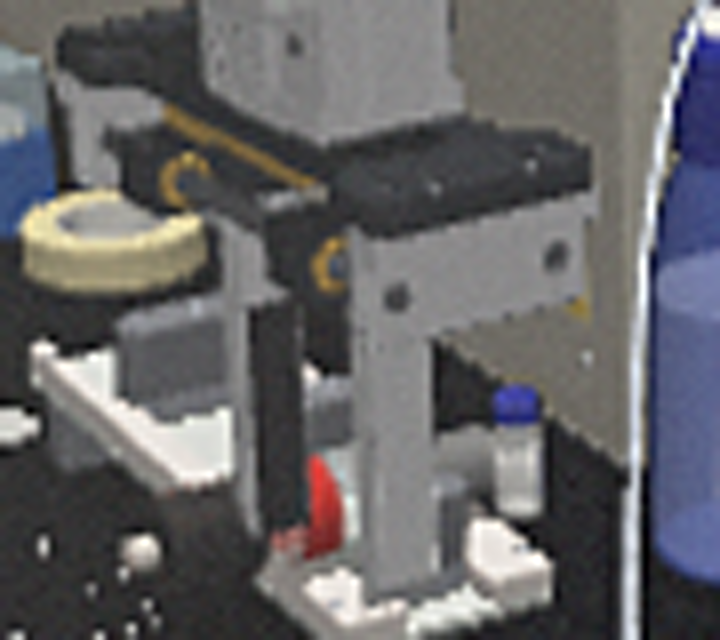

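View pics/t8.png

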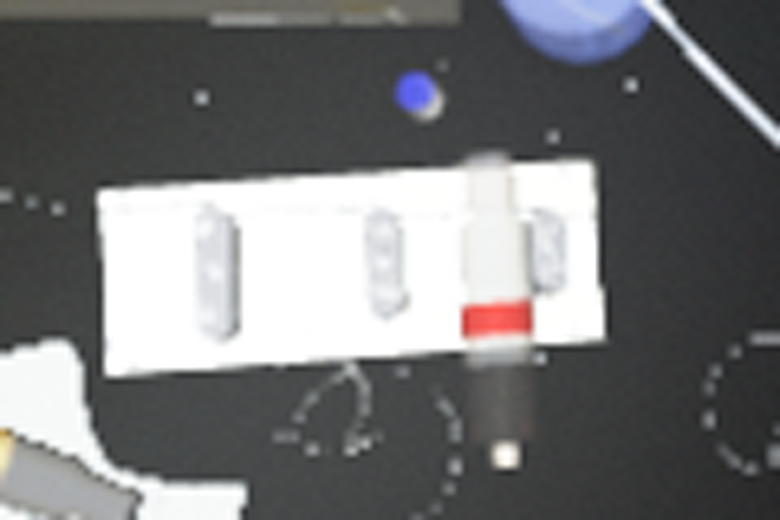

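The red lamp rests against the short chock, glass on both rails and base over the near edge. Next is the right yellow lamp C.

```bash
python3 -m jog '[[0.002,-0.1,-0.042,0,0,1.0,0.1],[0.002,-0.116,-0.042,0,0,1.0,0.1],[0.002,-0.116,-0.042,0,0,1.0,0.1],[0.002,-0.116,-0.042,0,0,1.0,0.1],[0.002,-0.116,-0.042,0,0,1.0,0.1],[0.002,-0.116,-0.042,0,0,1.0,0.1],[0.002,-0.116,-0.042,0,0,1.0,0.1],[0.002,-0.116,-0.042,0,0,1.0,0.1],[0.002,-0.116,-0.042,0,0,1.0,0.1],[0.002,-0.116,-0.042,0,0,1.0,0.1],[-0.017,-0.207,0,-0.036,-0.041,1.0,0.1],[-0.017,-0.207,0.02,-0.036,-0.041,1.0,0.1],[-0.017,-0.207,0.03,-0.036,-0.041,1.0,0.1],[-0.017,-0.207,0.03,-0.036,-0.041,1.0,0.1],[-0.017,-0.207,0.03,-0.036,-0.041,1.0,0.1]]' 20
python3 - <<'E'
from go import *
st();shot("side","s20",(260,180,400,340),4.5);shot("top","t9",(340,200,480,290),5.6)
rows(lampgrip((.4455,-.3392),1.65,-.08,0.0,.0105))
E
```

```text
time_s: 43.1
ee_pos: [0.447, -0.3382, 0.1283]
eef_rot: [3.062, -0.0, 1.651]
force: [-0.0, 0.4, 0.2]
grip_width: 0.052
t 43.1 p [ 0.447  -0.3382  0.1283] rpy [ 3.062 -0.     1.651] F [-0.   0.4  0.2] w 0.052 q [-0.74  0.36  1.63  0.07  1.1  -0.85]
[-0.0005, -0.0109, 0.1208] [0.0007, 0.0008, 0.0012] rows>=2.4
```

View pics/s20.png

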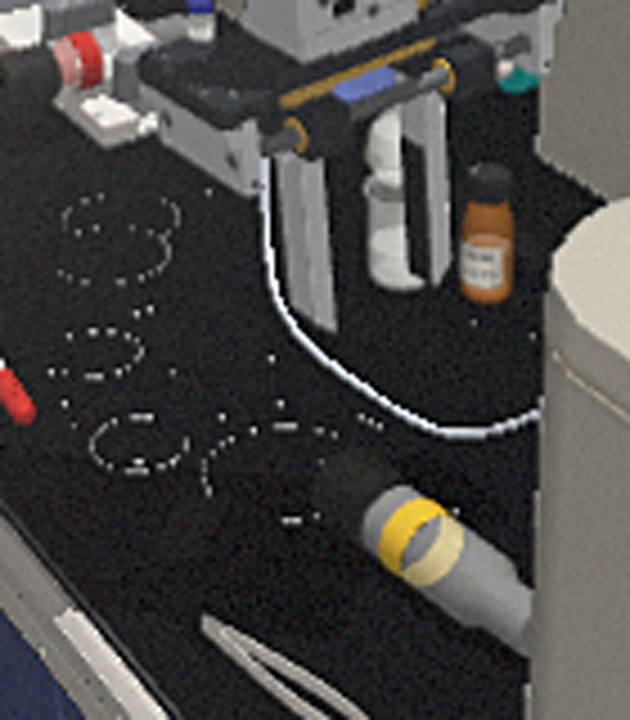

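View pics/t9.png

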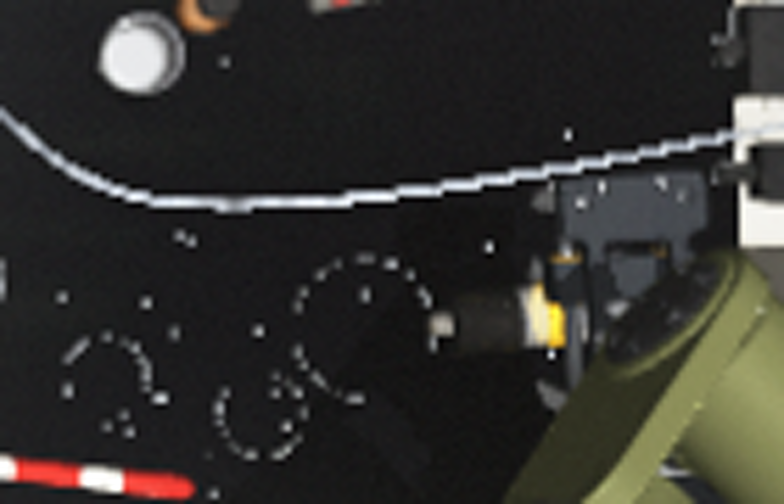

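```bash
python3 -m jog '[[0.002,-0.005,0.03,0,0,0,0.1],[0.002,-0.011,0.06,0,0,0,0.1],[0.002,-0.011,0.09,0,0,0,0.1],[0.002,-0.011,0.09,0,0,0,0.1]]' 20
python3 - <<'E'
from go import *
st();shot("side","s21",(260,180,400,340),4.5);shot("top","t10",(340,200,480,290),5.6)
rows(lampgrip((.4453,-.3362),1.65,-.08,0.0,.0105))
E
```

```text
time_s: 43.6
ee_pos: [0.4428, -0.3351, 0.0369]
eef_rot: [3.063, -0.001, 1.653]
force: [-0.6, -0.5, 1.4]
grip_width: 0.0518
t 43.6 p [ 0.4428 -0.3351  0.0369] rpy [ 3.063e+00 -1.000e-03  1.653e+00] F [-0.6 -0.5  1.4] w 0.0518 q [-0.74  0.48  1.7   0.07  0.91 -0.87]
[0.0005, -0.0006, 0.0324] [0.0013, 0.0013, 0.0018] rows>=0.6
```

View pics/s21.png

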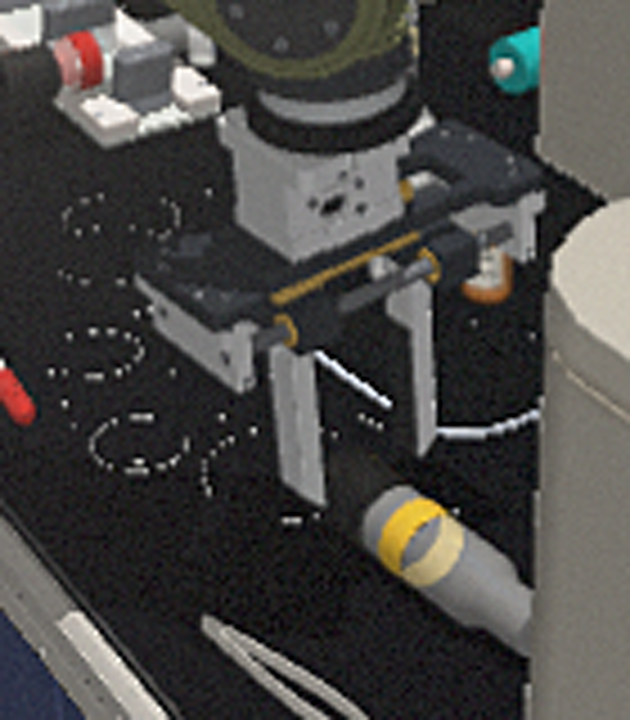

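View pics/t10.png

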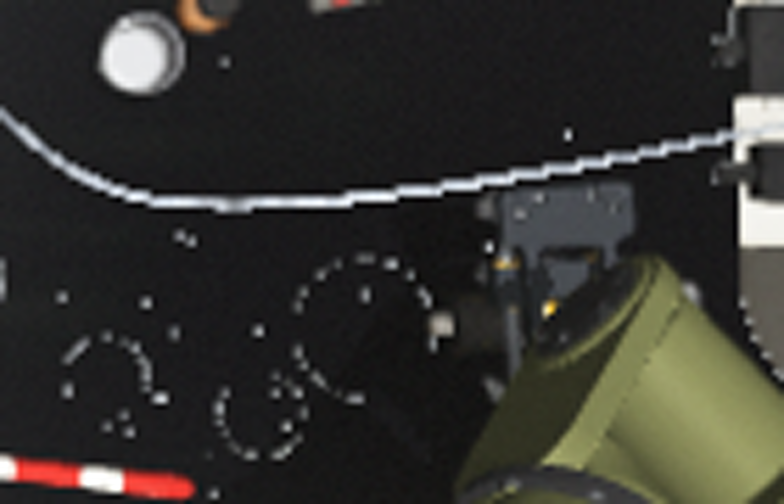

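The view from above shows clear space between the gripper body and the tube, and the fingers straddle the base. I'll finish the descent and close.

```bash
python3 -m jog '[[0,0,0.015,0,0,0,0.1],[0,0,0.027,0,0,0,0.1],[0,0,0.031,0,0,0,0.1],[0,0,0.031,0,0,0,0.1],[0,0,0.031,0,0,0,-1],[0,0,0.031,0,0,0,-1],[0,0,0.031,0,0,0,-1],[0,0,0.031,0,0,0,-1],[0,0,0.031,0,0,0,-1],[0,0,0.031,0,0,0,-1]]' 20
python3 -m jog '[[0,0,-0.03,0,0,0,-1],[0,0,-0.06,0,0,0,-1],[0,0,-0.1,0,0,0,-1],[0,0,-0.14,0,0,0,-1],[0,0,-0.18,0,0,0,-1],[0,0,-0.19,0,0,0,-1],[0,0,-0.19,0,0,0,-1]]' 20
python3 - <<'E'
from go import *
st(); q=onboard()
rows(([.40,-.16,.2],tooldown(1.9)),([.39,-.03,.2],tooldown(2.5)),([.39,.08,.2],tooldown(3.1)),([.40,.2,.18],q),(bpt(-74,21,62),q))
E
```

```text
time_s: 44.7
ee_pos: [0.4469, -0.3367, 0.0098]
eef_rot: [3.059, 0.003, 1.653]
force: [-0.4, -0.5, 2.8]
grip_width: 0.0364
time_s: 45.4
ee_pos: [0.4314, -0.3377, 0.2001]
eef_rot: [3.058, 0.004, 1.652]
force: [0.1, -0.5, -0.9]
grip_width: 0.0366
t 45.4 p [ 0.4314 -0.3377  0.2001] rpy [3.058 0.004 1.652] F [ 0.1 -0.5 -0.9] w 0.0366 q [-0.76  0.26  1.58  0.06  1.24 -0.86]
[0.1797, -0.0167, -0.0021] [0.0527, 0.0093, -0.1574] rows>=3.6
[0.3101, -0.016, -0.0026] [0.0489, 0.0252, -0.5391] rows>=4.0
[0.4197, -0.007, -0.0023] [0.0417, 0.0409, -0.9208] rows>=4.0
[0.5386, 0.011, 0.0187] [-0.0252, 0.1091, -0.9967] rows>=2.4
[0.5488, 0.0853, 0.1079] [-0.0252, 0.1091, -0.9967] rows>=2.3
```

```bash
python3 -m jog '[[0.18,-0.017,-0.002,0.05,0.01,-0.16,-1],[0.18,-0.017,-0.002,0.05,0.01,-0.16,-1],[0.18,-0.017,-0.002,0.05,0.01,-0.16,-1],[0.18,-0.017,-0.002,0.05,0.01,-0.16,-1],[0.31,-0.016,-0.003,0.049,0.025,-0.54,-1],[0.31,-0.016,-0.003,0.049,0.025,-0.54,-1],[0.31,-0.016,-0.003,0.049,0.025,-0.54,-1],[0.31,-0.016,-0.003,0.049,0.025,-0.54,-1],[0.42,-0.007,-0.002,0.042,0.041,-0.92,-1],[0.42,-0.007,-0.002,0.042,0.041,-0.92,-1],[0.42,-0.007,-0.002,0.042,0.041,-0.92,-1],[0.42,-0.007,-0.002,0.042,0.041,-0.92,-1],[0.539,0.011,0.019,-0.025,0.109,-0.996,-1],[0.539,0.011,0.019,-0.025,0.109,-0.996,-1],[0.539,0.011,0.019,-0.025,0.109,-0.996,-1],[0.549,0.085,0.107,-0.025,0.109,-0.996,-1],[0.549,0.085,0.107,-0.025,0.109,-0.996,-1],[0.549,0.085,0.107,-0.025,0.109,-0.996,-1],[0.549,0.085,0.107,-0.025,0.109,-0.996,-1]]' 20
cat >> go.py <<'E'
def lampmodel(off=0,d=.0105):
    o=status.get_obs(); r=R.from_euler('xyz',o["eef_rot"]); P=[]
    for x,rad in ((-.123,.012),(-.097,.0177),(-.021,.0177),(.017,.0185),(.028,.004)):
        for t in np.linspace(0,2*np.pi,24): P.append([x+off,rad*np.cos(t),-d+rad*np.sin(t)])
    return r.apply(P)+o["ee_pos"]
def bmm():
    o=status.get_obs(); print("board mm",np.round(1000*Rb.T@(o["ee_pos"]-T[:3,3]),2),"F board",np.round(Rb.T@o["force"],2),"w",o["grip_width"])
E
python3 - <<'E'
from go import *
from ov import overlay
st(); bmm()
overlay([(lampmodel(-.003),(0,255,0))],"h8",{"side":((230,110,330,210),7),"top":((205,180,315,260),7)})
rows((bpt(-74,21,12),onboard()))
E
```

```text
time_s: 47.3
ee_pos: [0.4789, 0.2162, 0.0939]
eef_rot: [3.013, -0.007, -3.057]
force: [-0.5, -0.2, -0.9]
grip_width: 0.0366
t 47.3 p [0.4789 0.2162 0.0939] rpy [ 3.013 -0.007 -3.057] F [-0.5 -0.2 -0.9] w 0.0366 q [ 0.29  0.35  1.73  0.15  1.04 -1.44]
board mm [-75.56  20.47  58.63] F board [-0.49 -0.3  -0.89] w 0.03662307971662358
[-0.0015, -0.0, 0.0499] [-0.0005, -0.0015, -0.001] rows>=1.0
```

View pics/h8_side.png

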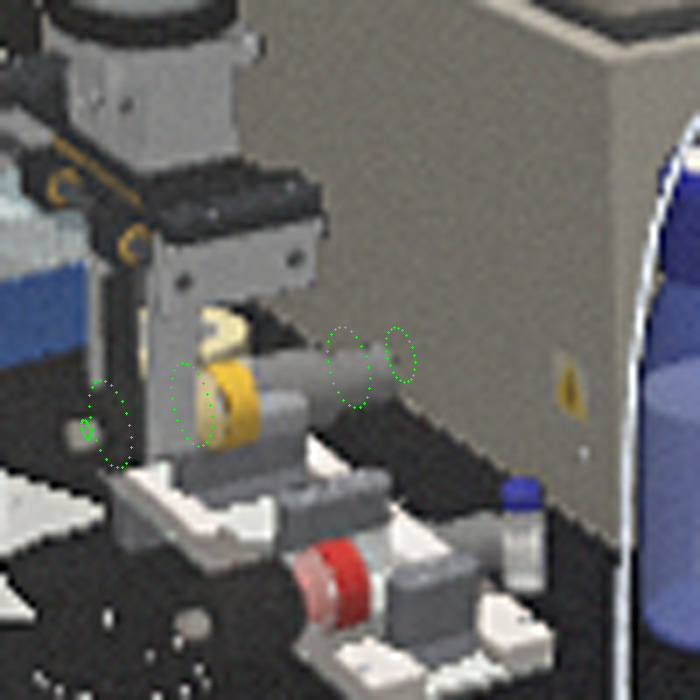

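View pics/h8_top.png

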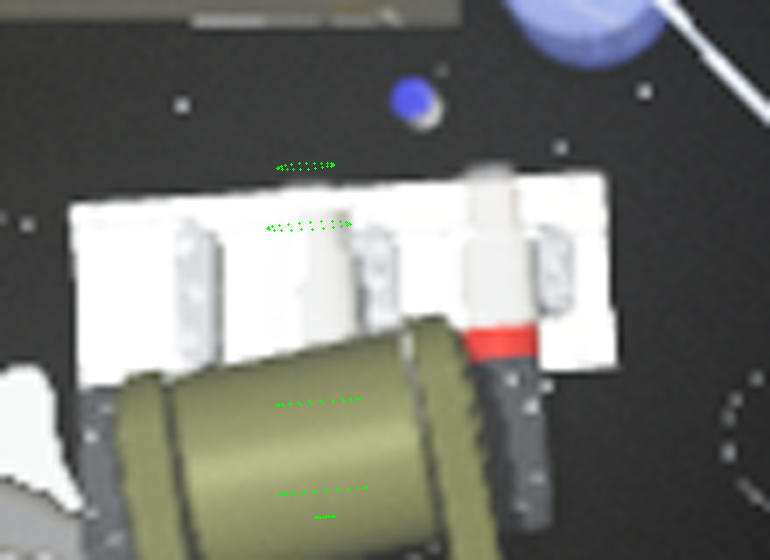

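The lamp is held with its tip about 6–9 mm short of the model and drooping slightly. I'll shift 6 mm towards +x and lower gently.

```bash
python3 -m jog '[[-0.003,0,0.015,0,-0.001,0,-1],[-0.006,0,0.03,0,-0.001,0,-1],[-0.006,0,0.04,0,-0.001,0,-1],[-0.006,0,0.046,0,-0.001,0,-1],[-0.006,0,0.046,0,-0.001,0,-1]]' 20
python3 - <<'E'
from go import *
bmm()
E
```

```text
time_s: 47.9
ee_pos: [0.4839, 0.2228, 0.051]
eef_rot: [3.013, -0.002, -3.057]
force: [0.1, 0.2, -0.8]
grip_width: 0.0365
board mm [-69.98  20.96  15.3 ] F board [ 0.13  0.05 -0.83] w 0.03652046087732485
```

```bash
python3 -m jog '[[0,0,0.001,0,0,0,-1],[0,0,0.002,0,0,0,-1],[0,0,0.002,0,0,0,-1]]' 20
python3 - <<'E'
from go import *
bmm(); shot("side","s22",(230,120,330,210),7.5)
E
```

```text
time_s: 48.2
ee_pos: [0.484, 0.2231, 0.0493]
eef_rot: [3.013, -0.002, -3.057]
force: [-0.0, -0.3, -1.1]
grip_width: 0.0366
board mm [-69.87  21.01  13.55] F board [-0.07 -0.48 -1.09] w 0.03661080226035864
```

View pics/s22.png

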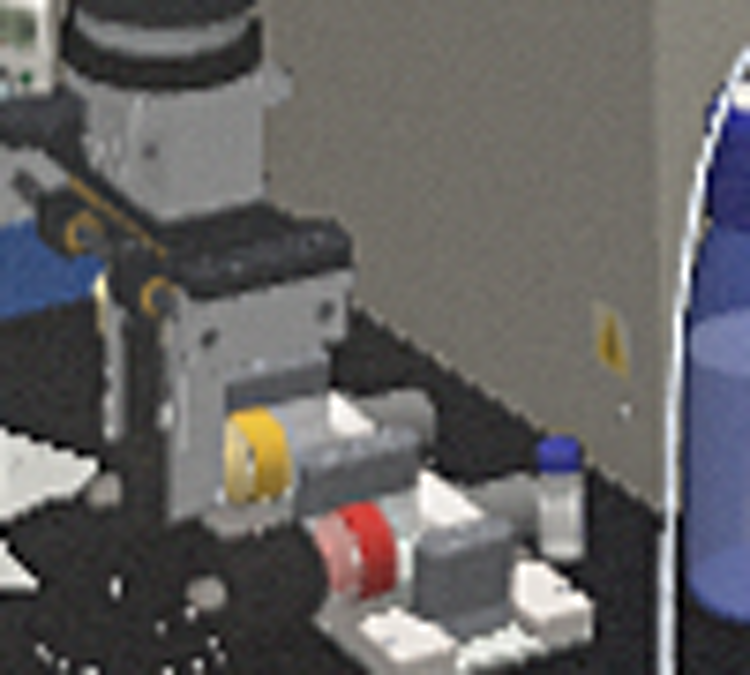

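```bash
python3 -m jog '[[0,-0.0007,0.001,0,0,0,-1],[0,-0.0007,0.002,0,0,0,-1],[0,-0.0007,0.003,0,0,0,-1],[0,-0.0007,0.003,0,0,0,-1]]' 20; python3 -m jog '[[0,0,0.001,0,0,0,-1],[0,0,0.0015,0,0,0,-1],[0,0,0.0015,0,0,0,-1]]' 20
python3 - <<'E'
from go import *
bmm()
E
```

```text
time_s: 48.65
ee_pos: [0.4841, 0.2228, 0.0462]
eef_rot: [3.012, -0.002, -3.057]
force: [-1.1, 0.3, -0.8]
grip_width: 0.0364
time_s: 48.95
ee_pos: [0.484, 0.223, 0.0447]
eef_rot: [3.012, -0.002, -3.057]
force: [-0.8, 0.0, -0.2]
grip_width: 0.0368
board mm [-69.83  20.33   8.98] F board [-0.82  0.07 -0.26] w 0.03675074385555924
```

```bash
python3 -m jog '[[0,0,0.0005,0,0,0,-1],[0,0,0.001,0,0,0,-1],[0,0,0.001,0,0,0,-1]]' 20
python3 - <<'E'
from go import *
bmm()
E
```

```text
time_s: 49.25
ee_pos: [0.484, 0.2232, 0.0439]
eef_rot: [3.012, -0.001, -3.057]
force: [-3.3, -1.6, 5.3]
grip_width: 0.0363
board mm [-69.81  20.4    8.2 ] F board [-3.39 -0.64  5.48] w 0.03630172641347647
```

Contact with the rails. Opening slowly, then lifting away.

```bash
python3 -m jog '[[0,0,0,0,0,0,-0.21],[0,0,0,0,0,0,-0.19],[0,0,0,0,0,0,-0.17],[0,0,0,0,0,0,-0.15],[0,0,0,0,0,0,-0.12],[0,0,0,0,0,0,-0.08],[0,0,0,0,0,0,-0.04],[0,0,0,0,0,0,0.0],[0,0,0,0,0,0,0.05],[0,0,0,0,0,0,0.1],[0,0,0,0,0,0,0.1]]' 20
python3 -m jog '[[0,0,-0.02,0,0,0,0.1],[0,0,-0.05,0,0,0,0.1],[0,0,-0.1,0,0,0,0.1],[0.03,0,-0.14,0,0,0,0.1],[0.09,0,-0.16,0.08,0,0,0.1],[0.09,-0.1,-0.16,0.08,0,0,0.1],[0.09,-0.15,-0.16,0.08,0,0,0.1],[0.09,-0.2,-0.16,0.08,0,0,0.1],[0.09,-0.2,-0.16,0.08,0,0,0.1],[0.09,-0.2,-0.16,0.08,0,0,0.1]]' 20
python3 - <<'E'
from go import *
st();shot("side","s23",(190,120,330,220),5.5);shot("top","t11",(160,180,320,290),4.9)
E
```

```text
time_s: 50.35
ee_pos: [0.484, 0.2232, 0.0439]
eef_rot: [3.012, -0.001, -3.057]
force: [-0.7, -0.5, -0.3]
grip_width: 0.0517
time_s: 51.35
ee_pos: [0.4127, -0.0069, 0.1765]
eef_rot: [3.139, -0.002, -3.063]
force: [-0.1, 0.7, -0.2]
grip_width: 0.0522
t 51.35 p [ 0.4127 -0.0069  0.1765] rpy [ 3.139e+00 -2.000e-03 -3.063e+00] F [-0.1  0.7 -0.2] w 0.0522 q [-0.11  0.02  1.92  0.    1.21 -1.76]
```

View pics/s23.png

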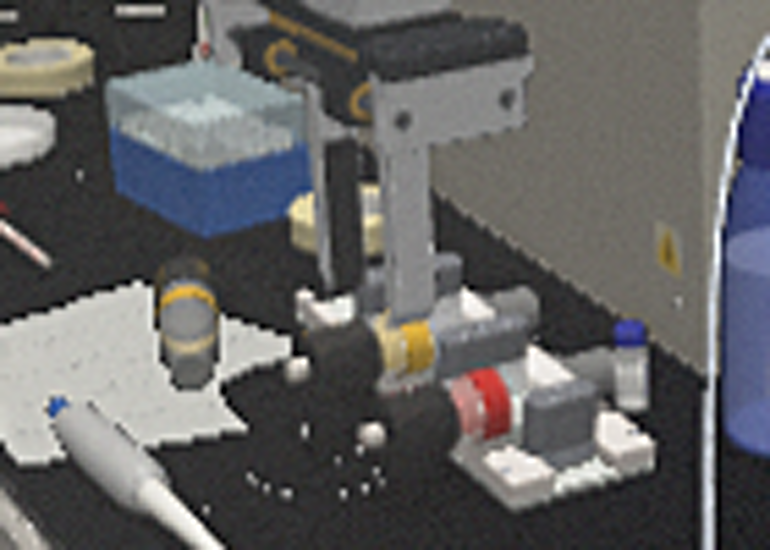

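View pics/t11.png

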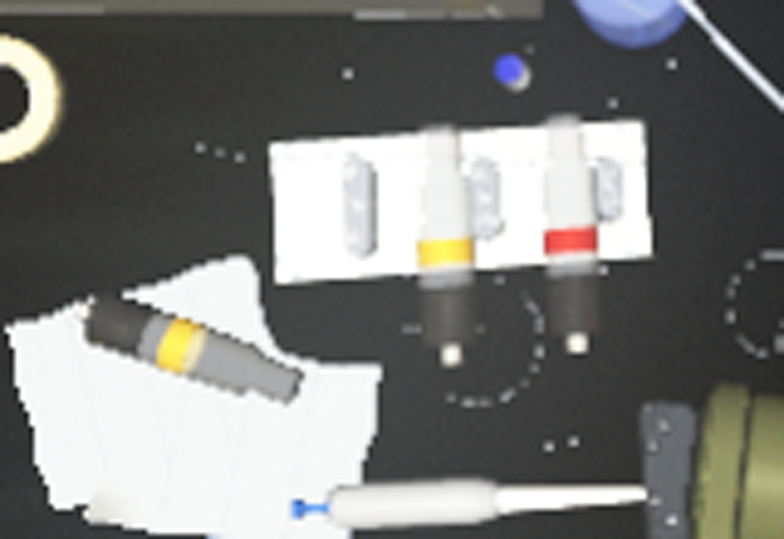

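Both lamps are parked against their chocks. Last is the left yellow lamp A on the paper, at crop (180,345).

Run:
```python
from go import *
c=camera("top"); g=lambda u,v:at_z(c,160+u/4.9,180+v/4.9,.018)
b=g(121,327); t=g(298,386); d=(b-t)[:2]; print(b,np.linalg.norm(d),np.arctan2(d[1],d[0]))
Y=1.24
rows(([.42,.2,.2],tooldown(2.2)),([.473,.441,.12],tooldown(Y)))
```

```text
[0.47061883 0.43777349 0.018     ] 0.1220800812475252 1.2613073632623188
[-0.0238, 0.2011, -0.0222] [0.0017, -0.002, 0.6527] rows>=6.8
[-0.0969, 0.4366, 0.0585] [0.0007, -0.0029, 1.2639] rows>=6.4
```

```bash
python3 -m jog '[[-0.024,0.2,-0.022,0.002,-0.002,0.65,0.15],[-0.024,0.2,-0.022,0.002,-0.002,0.65,0.15],[-0.024,0.2,-0.022,0.002,-0.002,0.65,0.15],[-0.024,0.2,-0.022,0.002,-0.002,0.65,0.15],[-0.024,0.2,-0.022,0.002,-0.002,0.65,0.15],[-0.024,0.2,-0.022,0.002,-0.002,0.65,0.15],[-0.024,0.2,-0.022,0.002,-0.002,0.65,0.15],[-0.024,0.2,-0.022,0.002,-0.002,0.65,0.15]]' 20
python3 - <<'E'
from go import *
st(); rows(([.4715,.439,.12],tooldown(1.25)))
E
```

```text
time_s: 52.3
ee_pos: [0.4194, 0.2009, 0.1998]
eef_rot: [-3.141, 0.0, 2.202]
force: [0.4, 0.0, -0.5]
grip_width: 0.0541
t 52.3 p [0.4194 0.2009 0.1998] rpy [-3.141  0.     2.202] F [ 0.4  0.  -0.5] w 0.0541 q [ 0.37  0.11  1.76 -0.    1.27 -0.26]
[0.1615, 0.1826, 0.0797] [-0.0002, 0.0002, 0.6061] rows>=6.4
```

```bash
python3 -m jog '[[0.1615,0.183,0,0,0,0.606,0.15],[0.1615,0.183,0,0,0,0.606,0.15],[0.1615,0.183,0,0,0,0.606,0.15],[0.1615,0.183,0,0,0,0.606,0.15],[0.1615,0.183,0,0,0,0.606,0.15],[0.1615,0.183,0,0,0,0.606,0.15],[0.1615,0.183,0.08,0,0,0.606,0.15],[0.1615,0.183,0.08,0,0,0.606,0.15],[0.1615,0.183,0.08,0,0,0.606,0.15]]' 20
python3 - <<'E'
from go import *
st(); rows(lampgrip((.4715,.439),1.25,0,0,.0115)); shot("side","s24",(180,100,290,200),6)
E
```

```text
time_s: 53.2
ee_pos: [0.4687, 0.4397, 0.1153]
eef_rot: [-3.137, 0.007, 1.253]
force: [-0.6, -0.5, 0.5]
grip_width: 0.0543
t 53.2 p [0.4687 0.4397 0.1153] rpy [-3.137  0.007  1.253] F [-0.6 -0.5  0.5] w 0.0543 q [0.7  0.59 1.32 0.   1.24 1.01]
[0.001, 0.0033, 0.1083] [-0.0027, 0.0043, 0.0018] rows>=2.2
```

View pics/s24.png

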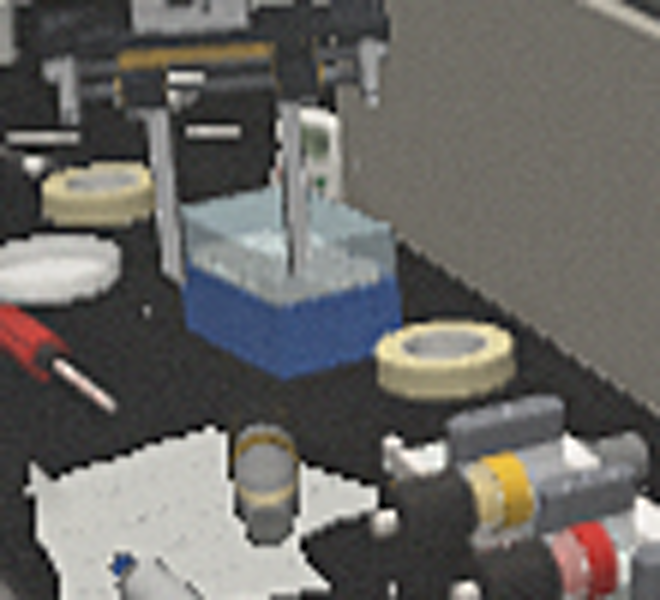

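Clear around. Descending and closing.

```bash
python3 -m jog '[[0.001,0.003,0.04,-0.003,0.004,0.002,0.15],[0.001,0.003,0.08,-0.003,0.004,0.002,0.15],[0.001,0.003,0.1,-0.003,0.004,0.002,0.15],[0.001,0.003,0.107,-0.003,0.004,0.002,0.15],[0.001,0.003,0.107,-0.003,0.004,0.002,0.15]]' 20
python3 - <<'E'
from go import *
st(); shot("side","s25",(180,100,290,200),6)
E
```

```text
time_s: 53.75
ee_pos: [0.4732, 0.4411, 0.0132]
eef_rot: [3.138, -0.005, 1.25]
force: [0.3, -0.1, 1.0]
grip_width: 0.0542
t 53.75 p [0.4732 0.4411 0.0132] rpy [ 3.138 -0.005  1.25 ] F [ 0.3 -0.1  1. ] w 0.0542 q [ 0.69  0.71  1.38 -0.    1.04  1.01]
```

View pics/s25.png

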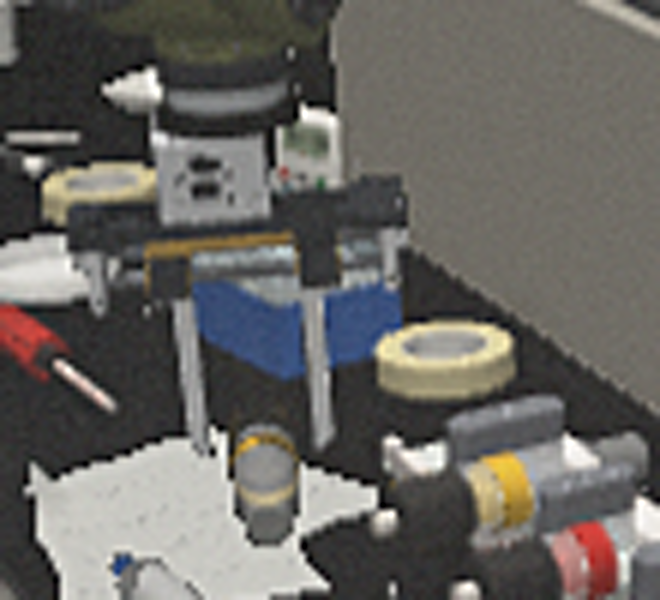

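```bash
python3 -m jog '[[0,0,0.003,0,0.003,0,0.15],[0,0,0.005,0,0.003,0,0.15],[0,0,0.005,0,0.003,0,0.15],[0,0,0.005,0,0.003,0,-1],[0,0,0.005,0,0.003,0,-1],[0,0,0.005,0,0.003,0,-1],[0,0,0.005,0,0.003,0,-1],[0,0,0.005,0,0.003,0,-1],[0,0,0.005,0,0.003,0,-1]]' 20
python3 -m jog '[[0,0,-0.03,0,0,0,-1],[0,0,-0.06,0,0,0,-1],[0,0,-0.1,0,0,0,-1],[0,0,-0.14,0,0,0,-1],[0,0,-0.18,0,0,0,-1],[0,0,-0.19,0,0,0,-1],[0,0,-0.19,0,0,0,-1]]' 20
python3 - <<'E'
from go import *
st(); q=onboard()
rows(([.40,.33,.2],tooldown(2.2)))
E
```

```text
time_s: 54.7
ee_pos: [0.4736, 0.4412, 0.009]
eef_rot: [3.137, -0.011, 1.25]
force: [0.0, -1.0, 1.1]
grip_width: 0.0366
time_s: 55.4
ee_pos: [0.4725, 0.4398, 0.2002]
eef_rot: [3.136, -0.013, 1.25]
force: [1.1, 0.6, -1.4]
grip_width: 0.0364
t 55.4 p [0.4725 0.4398 0.2002] rpy [ 3.136 -0.013  1.25 ] F [ 1.1  0.6 -1.4] w 0.0364 q [0.69 0.51 1.24 0.   1.38 1.01]
[-0.1271, -0.0342, -0.0016] [0.0071, -0.0057, -0.6047] rows>=6.3
```

```bash
python3 -m jog '[[-0.127,-0.034,-0.002,0.007,-0.006,-0.605,-1],[-0.127,-0.034,-0.002,0.007,-0.006,-0.605,-1],[-0.127,-0.034,-0.002,0.007,-0.006,-0.605,-1],[-0.127,-0.034,-0.002,0.007,-0.006,-0.605,-1],[-0.127,-0.034,-0.002,0.007,-0.006,-0.605,-1],[-0.127,-0.034,-0.002,0.007,-0.006,-0.605,-1],[-0.127,-0.034,-0.002,0.007,-0.006,-0.605,-1],[-0.127,-0.034,-0.002,0.007,-0.006,-0.605,-1]]' 20
python3 - <<'E'
from go import *
st(); q=onboard(); rows(([.40,.3,.18],q),(bpt(-72,100.5,62),q))
E
```

```text
time_s: 56.2
ee_pos: [0.3996, 0.3296, 0.1983]
eef_rot: [-3.138, 0.0, 2.201]
force: [0.7, 0.5, -1.2]
grip_width: 0.0365
t 56.2 p [0.3996 0.3296 0.1983] rpy [-3.138  0.     2.201] F [ 0.7  0.5 -1.2] w 0.0365 q [ 0.62  0.24  1.62 -0.    1.29 -0.01]
[-0.0241, -0.017, 0.0184] [-0.0774, 0.0417, -0.6523] rows>=6.9
[-0.0726, 0.0415, 0.0906] [-0.0774, 0.0417, -0.6523] rows>=2.1
```

```bash
python3 -m jog '[[-0.024,-0.017,0.018,-0.077,0.042,-0.652,-1],[-0.024,-0.017,0.018,-0.077,0.042,-0.652,-1],[-0.024,-0.017,0.018,-0.077,0.042,-0.652,-1],[-0.024,-0.017,0.018,-0.077,0.042,-0.652,-1],[-0.024,-0.017,0.018,-0.077,0.042,-0.652,-1],[-0.024,-0.017,0.018,-0.077,0.042,-0.652,-1],[-0.024,-0.017,0.018,-0.077,0.042,-0.652,-1],[-0.073,0.041,0.05,-0.077,0.042,-0.652,-1],[-0.073,0.041,0.09,-0.077,0.042,-0.652,-1],[-0.073,0.041,0.09,-0.077,0.042,-0.652,-1],[-0.073,0.041,0.09,-0.077,0.042,-0.652,-1]]' 20
python3 - <<'E'
from go import *
from ov import overlay
st(); bmm()
overlay([(lampmodel(0),(0,255,0))],"h9",{"side":((210,90,330,200),6.5),"top":((195,180,305,260),7)})
rows((bpt(-72,100.5,12),onboard()))
E
```

```text
time_s: 57.3
ee_pos: [0.4746, 0.2939, 0.1057]
eef_rot: [3.014, -0.006, -3.059]
force: [-1.0, -0.1, 0.0]
grip_width: 0.0362
t 57.3 p [0.4746 0.2939 0.1057] rpy [ 3.014 -0.006 -3.059] F [-1.  -0.1  0. ] w 0.0362 q [ 0.43  0.39  1.65  0.14  1.07 -1.29]
board mm [-73.2   99.06  60.24] F board [-0.99  0.    0.04] w 0.036225702758805
[-0.0006, 0.0001, 0.0514] [-0.0001, -0.0003, -0.0007] rows>=1.0
```

View pics/h9_side.png

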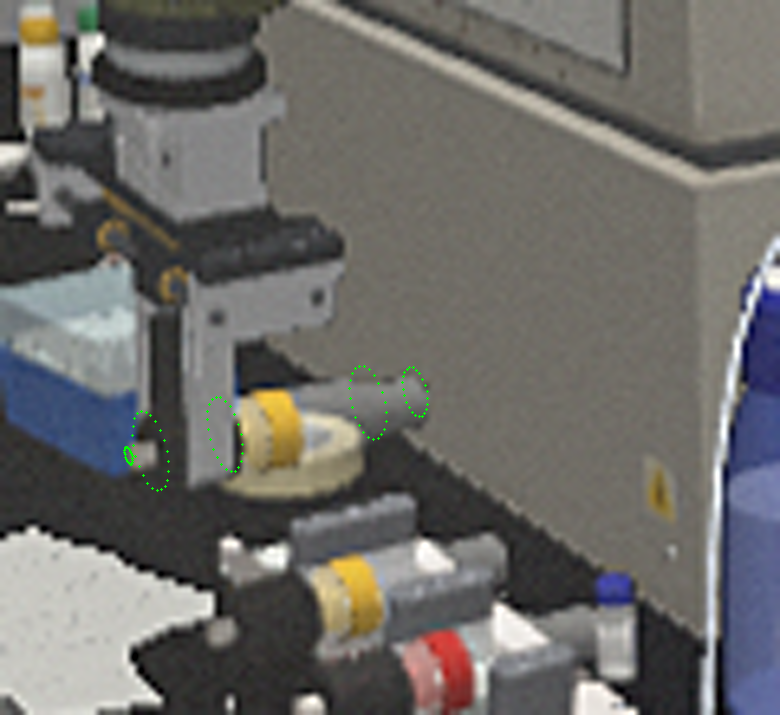

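View pics/h9_top.png

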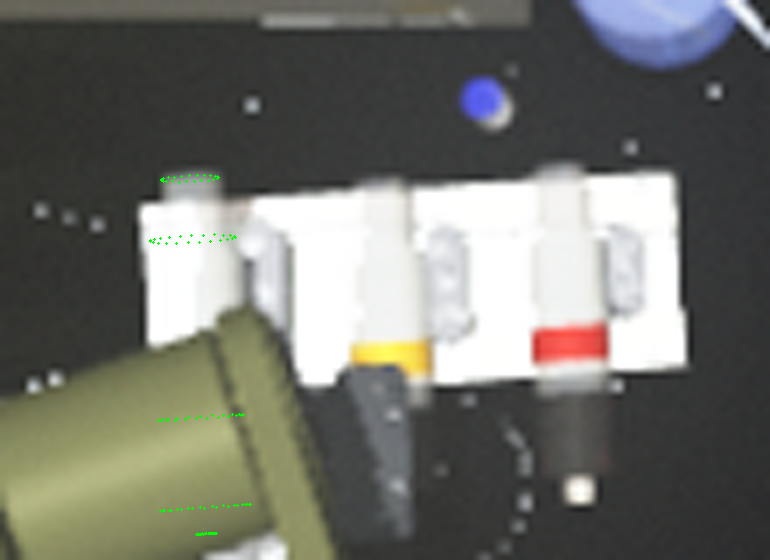

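Lamp A matches the model. I'll shift 1.3 mm uphill and lower.

```bash
python3 -m jog '[[0,0.0015,0.01,0,0,0,-1],[0,0.0015,0.03,0,0,0,-1],[0,0.0015,0.042,0,0,0,-1],[0,0.0015,0.048,0,0,0,-1],[0,0.0015,0.048,0,0,0,-1]]' 20
python3 - <<'E'
from go import *
bmm()
E
```

```text
time_s: 57.9
ee_pos: [0.474, 0.3027, 0.0613]
eef_rot: [3.012, -0.001, -3.057]
force: [0.6, -0.2, -1.6]
grip_width: 0.0367
board mm [-72.99 102.05  15.02] F board [ 0.59 -0.44 -1.51] w 0.03669840399802827
```

```bash
python3 -m jog '[[0,0,0.001,0,0,0,-1],[0,0,0.0015,0,0,0,-1],[0,0,0.002,0,0,0,-1],[0,0,0.002,0,0,0,-1]]' 20
python3 - <<'E'
from go import *
bmm()
E
```

```text
time_s: 58.3
ee_pos: [0.4741, 0.3029, 0.0595]
eef_rot: [3.012, -0.001, -3.057]
force: [0.2, -0.1, 0.0]
grip_width: 0.0365
board mm [-72.86 102.08  13.28] F board [ 0.16 -0.11  0.03] w 0.03645374087511055
```

```bash
python3 -m jog '[[0,-0.001,0.001,0,0,0,-1],[0,-0.0015,0.002,0,0,0,-1],[0,-0.0015,0.0032,0,0,0,-1],[0,-0.0015,0.0032,0,0,0,-1]]' 20; python3 -m jog '[[0,0,0.0005,0,0,0,-1],[0,0,0.001,0,0,0,-1],[0,0,0.0015,0,0,0,-1],[0,0,0.0015,0,0,0,-1]]' 20
python3 - <<'E'
from go import *
bmm(); shot("side","s26",(210,100,310,200),7)
E
```

```text
time_s: 58.7
ee_pos: [0.4742, 0.302, 0.0561]
eef_rot: [3.012, -0.001, -3.057]
force: [-0.4, 1.5, -0.2]
grip_width: 0.0363
time_s: 59.1
ee_pos: [0.4743, 0.3022, 0.0546]
eef_rot: [3.012, -0.001, -3.057]
force: [0.0, 1.6, 0.1]
grip_width: 0.0365
board mm [-72.8  100.71   8.49] F board [ 0.16  1.63 -0.15] w 0.03653804013825925
```

View pics/s26.png

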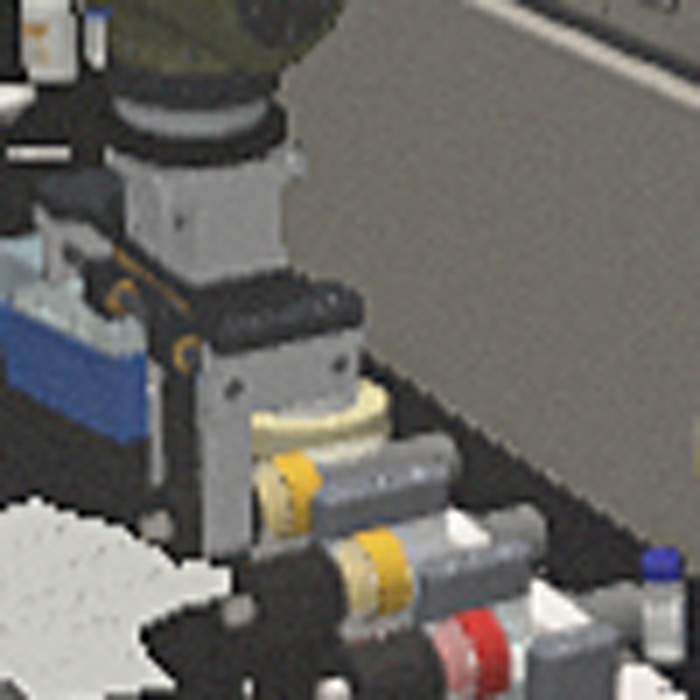

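It's lightly touching the chock (Fy 1.6 N). I'll ease 0.7 mm uphill and lower the rest.

```bash
python3 -m jog '[[0,0.0007,0,0,0,0,-1],[0,0.0007,0.0008,0,0,0,-1],[0,0.0007,0.0012,0,0,0,-1],[0,0.0007,0.0012,0,0,0,-1]]' 20
python3 - <<'E'
from go import *
bmm()
E
```

```text
time_s: 59.55
ee_pos: [0.4741, 0.303, 0.0537]
eef_rot: [3.012, -0.001, -3.057]
force: [-2.7, -1.4, 4.6]
grip_width: 0.0363
board mm [-72.84 101.37   7.47] F board [-2.84 -0.54  4.68] w 0.03627348909245995
```

```bash
python3 -m jog '[[0,0,0,0,0,0,-0.21],[0,0,0,0,0,0,-0.19],[0,0,0,0,0,0,-0.17],[0,0,0,0,0,0,-0.15],[0,0,0,0,0,0,-0.12],[0,0,0,0,0,0,-0.08],[0,0,0,0,0,0,-0.04],[0,0,0,0,0,0,0.0],[0,0,0,0,0,0,0.05],[0,0,0,0,0,0,0.1],[0,0,0,0,0,0,0.1]]' 20
python3 -m jog '[[0,0,-0.02,0,0,0,0.1],[0,0,-0.05,0,0,0,0.1],[0,0,-0.1,0,0,0,0.1],[0.03,0,-0.14,0,0,0,0.1],[0.09,0,-0.16,0.08,0,0,0.1],[0.09,0.1,-0.16,0.08,0,0,0.1],[0.09,0.17,-0.16,0.08,0,0,0.1],[0.09,0.17,-0.16,0.08,0,0,0.1],[0.09,0.17,-0.16,0.08,0,0,0.1],[0.09,0.17,-0.16,0.08,0,0,0.1]]' 20
python3 - <<'E'
from go import *
from ov import overlay,board_pts
st();shot("side","s27",(200,120,340,220),5.6);shot("top","t12",(195,180,305,260),7)
overlay([(board_pts(),(0,0,255)),(homeface(42,-88,(30,)),(0,255,0)),(homeface(54,-8,(30,)),(0,255,0)),(homeface(66,72,(30,)),(0,255,0))],"h10",{"top":((205,195,305,255),7.5),"side":((235,140,320,220),9)})
E
```

```text
time_s: 60.65
ee_pos: [0.4742, 0.303, 0.0537]
eef_rot: [3.012, -0.001, -3.057]
force: [-0.5, 0.3, 0.0]
grip_width: 0.052
time_s: 61.65
ee_pos: [0.3712, 0.4448, 0.2342]
eef_rot: [3.137, -0.001, -3.054]
force: [0.4, -0.7, 0.2]
grip_width: 0.0518
t 61.65 p [0.3712 0.4448 0.2342] rpy [ 3.137e+00 -1.000e-03 -3.054e+00] F [ 0.4 -0.7  0.2] w 0.0518 q [ 0.81  0.34  1.4   0.    1.4  -0.85]
```

View pics/s27.png

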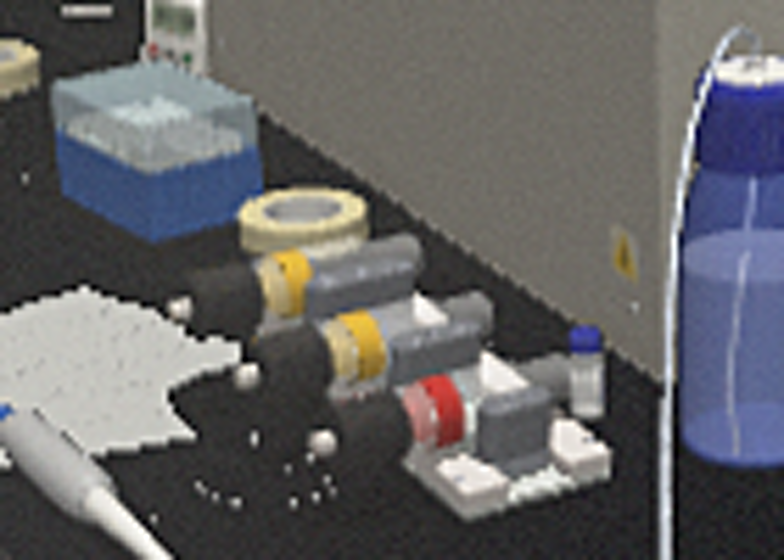

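View pics/t12.png

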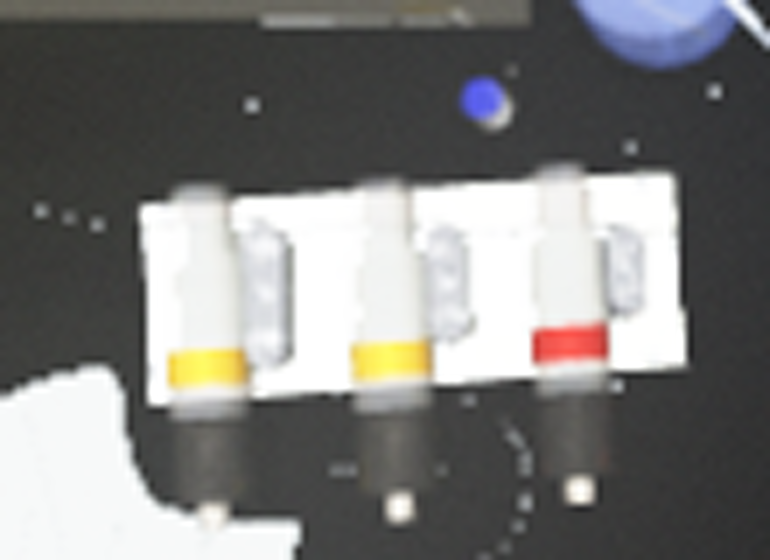

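View pics/h10_top.png

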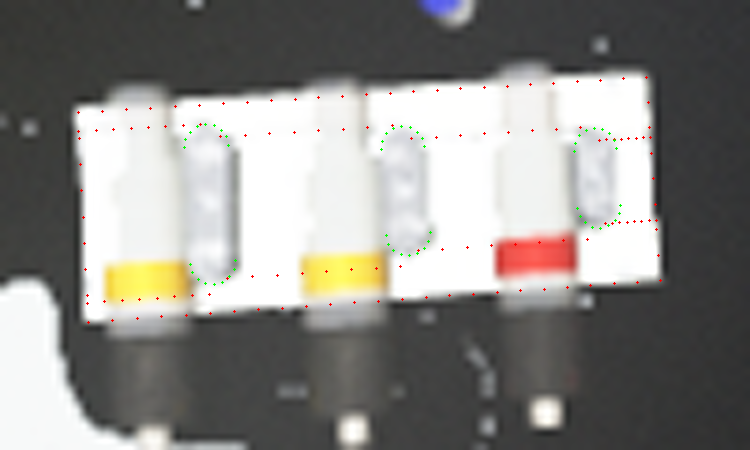

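View pics/h10_side.png

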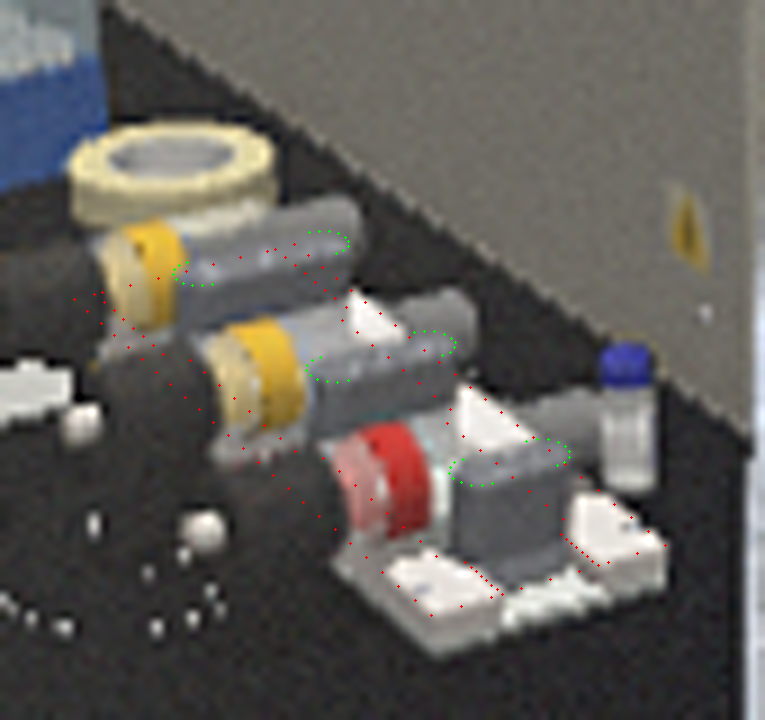

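All three lamps rest against their chocks and all chocks are on their home outlines. I'll do a final stillness check over 1 s, look at the bystanders, then hand in.

```bash
python3 - <<'E'
from go import *
np.save("/tmp/a.npy",np.stack([camera("top")["image"],camera("side")["image"]]))
E
python3 -m jog '[[0,0,0,0,0,0,0.1],[0,0,0,0,0,0,0.1],[0,0,0,0,0,0,0.1],[0,0,0,0,0,0,0.1],[0,0,0,0,0,0,0.1],[0,0,0,0,0,0,0.1],[0,0,0,0,0,0,0.1],[0,0,0,0,0,0,0.1],[0,0,0,0,0,0,0.1],[0,0,0,0,0,0,0.1]]'
python3 - <<'E'
from go import *
a=np.load("/tmp/a.npy").astype(int)
t=camera("top")["image"].astype(int); s=shot("side","fin")["image"].astype(int)
print(abs(t-a[0])[190:270,200:305].max(),abs(s-a[1])[150:230,230:330].max(), abs(t-a[0])[190:270,200:305].mean())
E
```

```text
time_s: 62.95
ee_pos: [0.3725, 0.4417, 0.2345]
eef_rot: [3.137, -0.001, -3.058]
force: [0.3, -0.2, 0.6]
grip_width: 0.0514
12 25 0.9196825396825397
```

View pics/fin.png

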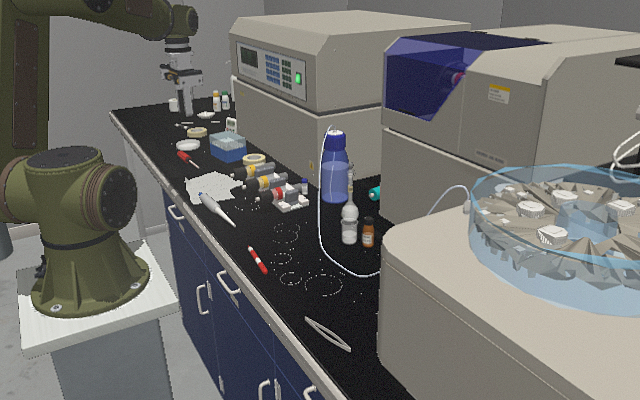

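The scene is still (only image noise changed), and the vial (303,185), beaker (349,230) and bottle (369,233) are all standing. Handing in.

```bash
python3 -c "
from station import ctrl
print(ctrl.hand_in())"
```

```text
the job is handed in; nothing more can be done
None
```

I set all three chocks and parked all three bench lamps, one to a chock, and handed the job in at about 63 s of the 210 s allowed. The red lamp is on the short chock, the right-hand yellow one on the middle and the left-hand yellow one on the long. I left the turquoise look-alike alone.

**Problems on the way:**
- **Short chock:** it tipped against the first push, made with shut fingers, and settled back upright. Its first slide jammed about 0.2 rad askew. I regripped it, shifted it sideways and slid it again until both shoulders pressed evenly.
- **Long chock:** it was knocked aside during the run, so I measured it again before picking it up.

**Last checks:**
- **Chocks:** all three lie on their predicted home outlines in both cameras, to about 1–2 mm. The short one first read about 1.6 mm uphill; the rest's own end edge showed a similar offset, so I moved my estimate of the rest 1 mm uphill.
- **Lamps:** each lies against its chock, glass on both rails and base over the near edge. I estimate their middles at 25 to 31 mm to the near side, inside the 10 to 40 mm allowed.
- **Stillness:** two pictures about a second apart differ only by image noise around the rest.
- **Surroundings:** the vial, beaker and bottle are standing, and the gripper touches nothing.

No final check failed.

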